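Pack the leaf brooches, shut the case and burnish its seam

ROBOT

A 7-joint arm with a two-finger parallel gripper is mounted at the origin on the work surface. World frame = base frame: x ahead of the robot, y to its left, z up, the work surface at z = 0. Lengths are in m, angles in rad, forces in N, time in s.
With the tool pointing down it reaches from about 0.4 to 0.9 m from the base axis. Payload 5.6 kg.
Tool frame: the origin (TCP) lies at the very end of the fingers, on their centre line; the grasp point (between the pads) lies 19 mm behind it; z points along the fingers, y is the direction in which the jaws open and shut (so a half turn about z gives the same grasp; the last joint's range is limited). The gripper opens to 92 mm and grips with 3 to 60 N. Pads are 20 mm wide; open, the fingers measure 128 mm over their backs; the gripper's body (75 mm by 189 mm) begins 69 mm behind the grasp point.
Start: joints at [1.292, 0.468, -0.012, 1.603, 0.006, 1.071, -0.056], TCP at [0.152, -0.632, 0.215] pointing down, gripper open.
Joint ranges: [-2.53, 2.53], [-0.31, 2.02], [-1.57, 1.55], [0.28, 2.44], [-1.29, 4.43], [0.15, 1.84], [-2.92, 2.92]. Speed limits (rad/s): [2.57, 2.57, 3.14, 3.14, 3.14, 3.14, 3.14].

INTERFACE

Orientations are given as a unit quaternion [x, y, z, w].
In Python, from workcell import get_obs, cams, bot gives the robot as it stands.
- The arm moves only by the tool play_rows, never from a script. Its argument "increments" is a list of rows, each a list of 3 entries, a list of its own where there are three numbers: the shift along the world's x, y, z in m, then the turn, a rotation vector about the world's x, y, z in rad, then the opening, from -1 (shut) to 1 (fully open), so that 0 is half open. In form: [[[tx, ty, tz], [rx, ry, rz], gripper], ...]. A call has 1 to 8 rows; each row is the pose to reach, as a shift and turn from the pose measured when the call began; what a row does not reach only later rows make up. A row lasts 1/10 s, in which the tool goes at most 50 mm and 8.59 degrees, less where a joint would pass 70% of its speed; a pose out of reach is approached as far as the arm can. A call with a gripper value outside its range is refused whole. The fingers move at their own pace and stop on an object; "newtons" is the grip in N (left out, the last holds). Time passes only in rows, so rows that repeat a pose let the fingers close. It gives the time, the measured TCP pose, the force and the opening at its end, in the units of the state.
- get_obs(): the state, without advancing time (a new reading comes with each control period).
- cams.snapshot(name): name is "scene" or "top" or "wrist"; returns a dict with "image" (480x640x3 uint8, red, green, blue), "fx", "fy", "cx", "cy" (pixels), "xyz" and "orientation" of the camera in the world; the wrist camera has in their place "tool_from_camera" (4x4, takes a point from camera to tool coordinates, whose origin is the TCP and whose axes are the flange's). Camera axes: x right, y up, looking along -z (the intrinsics and any distortion apply to the point x, -y, -z); pixel columns grow to the right and rows downward; lengths in m; the calibration is good to about 2 mm. The wrist camera is an equidistant fisheye: a pixel r from the principal point sees the ray r / f radians off the axis. A picture is of the moment at which its call begins: read the wrist's pose just before it. There is no depth.
- bot.sign_off(): hands the job in, once; it reports no verdict.
The state is a dict: "t": time; "joint_positions": joint angles; "qvel": joint speeds; "tau": joint torques, N m; "position": TCP position; "eef_rot": TCP orientation; "wrist_force": force on the tool from outside, world axes, zero at the start; "wrist_torque": the same for the moment, N m; "finger_gap": opening from 0.0 (shut) to 1.0 (fully open).
Only numpy, scipy, OpenCV 4.12 (cv2) and the standard library are available. Lean on these libraries where they do the work, as an engineer would, in place of code of your own. Each camera call takes 0.05 s, during which the arm holds its last target.

TASK

Put every silver leaf brooch on the bench into the brass case, then swing the lid shut and press it down until its catch holds. Then take the burnisher from its stand and run its tip lightly and slowly along the seam round the lid, from the hinge end of the left side (left as seen from the robot), round the front, to the hinge end of the right side, keeping on the joint and taking some 15 to 20 seconds over it; finally stand the burnisher back in its stand. Do not disturb the jar, the bowl or the tin.

Things in the scene. Friction and masses are not known exactly. Their poses are not given: they have to be found in the camera images.
- brooch0: One of up to four identical silver leaf brooches (absent: None), 70 long (x), 38 wide (y), 5 mm thick, lying flat, 60 g. In its middle stands a round setting, 24 mm in diameter, from 5 to 24 mm above the underside, with a pale stone on top: grip it there from above. Origin: centre of the underside, z up.
- brooch1: One of up to four identical silver leaf brooches (absent: None), 70 long (x), 38 wide (y), 5 mm thick, lying flat, 60 g. In its middle stands a round setting, 24 mm in diameter, from 5 to 24 mm above the underside, with a pale stone on top: grip it there from above. Origin: centre of the underside, z up.
- brooch2: One of up to four identical silver leaf brooches (absent: None), 70 long (x), 38 wide (y), 5 mm thick, lying flat, 60 g. In its middle stands a round setting, 24 mm in diameter, from 5 to 24 mm above the underside, with a pale stone on top: grip it there from above. Origin: centre of the underside, z up.
- brooch3: One of up to four identical silver leaf brooches (absent: None), 70 long (x), 38 wide (y), 5 mm thick, lying flat, 60 g. In its middle stands a round setting, 24 mm in diameter, from 5 to 24 mm above the underside, with a pale stone on top: grip it there from above. Origin: centre of the underside, z up.
- case: Low brass case fixed to the bench, 150 (x) x 196 (y) x 42 mm high. Origin: centre of underside; x to the hinge side (away from the robot), y to its left, z up. Inner floor at z 6, inner space x -61 to +60, y -85 to +85 mm (mouth 5 mm narrower left, front, right): room for four brooches along y at x -36 and +14, y +-42. Rims at z 42, flush with the shut lid; clear height under the lid 30 mm.
- lid (a joint): Angle of the brass lid, rad: 0 shut, 1.65 to 1.8 (upright) at the start, 1.9 at most. Plate 115 mm from hinge to free edge, 160 wide, 6 thick. The stiff hinge keeps it where it is left (about 3 N at 80 mm from the hinge moves it). Push it over from behind, towards the robot and down. Below 0.15 rad a sprung catch resists; some 8 to 12 N down near the free edge takes it past, then it is held at 0.
- lid_hinge (a point): Middle of the lid's hinge axis (parallel to the case's y), at x +59, y 0, z +39 mm of the case; the shut lid reaches from here to x = -56, its outer face 3 mm above the axis.
- lid_edge (a point): Middle of the lid's free edge, on its outer face; moves with the lid.
- seam0 (a point): The seam is the dark joint, 5 mm wide, along the left, front (robot side) and right edges of the shut lid. Its packing is nearly flush with the rims, so the tip rides at rim level and is not guided sideways. This point, level with the rims: hinge end of the left side (case frame x +45, y +82.5).
- burnisher: Hand burnisher upright in its stand, 121 mm long, 90 g: square wooden handle 20 x 20 mm, from 6 to 66 mm above the origin; round collar, 40 mm in diameter, 6 thick; below it a steel stem 10 mm thick narrowing to a polished, slippery ball tip of 7 mm. Origin: centre of the collar's underside; z up along the handle, x and y square to the handle's flats.
- tip (a point): The lowest point of the burnisher's ball tip, 55 mm below the burnisher's origin.
- stand: Wooden stand fixed to the bench, 80 x 80 x 65 mm high, with a square hole 24 mm wide and 60 mm deep in the middle of its top; the burnisher's stem hangs in the hole, its collar resting on the top. Origin: centre of the underside.
- seam1 (a point): Point of the seam, level with the rims: middle of the left side (x -7, y +82.5).
- seam2 (a point): Point of the seam, level with the rims: front left corner (x -58.5, y +82.5).
- seam3 (a point): Point of the seam, level with the rims: middle of the front (x -58.5, y 0).
- seam4 (a point): Point of the seam, level with the rims: front right corner (x -58.5, y -82.5).
- seam5 (a point): Point of the seam, level with the rims: middle of the right side (x -7, y -82.5).
- seam6 (a point): Point of the seam, level with the rims: hinge end of the right side (x +45, y -82.5).
- vial: Bystander: corked glass jar, 38 mm in diameter, 75 mm high. Origin: underside.
- dish: Bystander: small red bowl, 90 mm in diameter, 30 mm high. Origin: underside.
- tin: Bystander: flat shut brass tin, 60 x 110 x 24 mm. Origin: underside.
There are look-alikes about, which are no part of the job. Several things have the shape of the case; the one meant has the colours described above.

How it is judged:
By the outcome, as a careful person would: the job done as asked, in the order asked, and still so for the second after the job is handed in, with the robot touching nothing.
Of brooch0, brooch1, brooch2, brooch3 only 2 to 4 are there at a start; the rules pass over those that are not, and their reading is None.
At some moment in a run one of brooch0, brooch1, brooch2, brooch3 may be knocked a few centimetres aside while the robot is not near it.
It also fails if it takes over 210 s, if anything falls off the work surface, if the arm or the gripper's body presses on something with over 40 N, if the wrist force passes 120 N, or if a joint passes its speed limit or range.

## Working session

There is one attempt and no reset: what is moved stays moved. The work goes in short steps, Python scripts to look and compute and a tool call to move; the robot and the scene stay as the last step left them, time stands still between calls to the robot, and variables do not carry over. Pictures are saved under pics/ and viewed, and the job is handed in when it is done.

Besides the shell and the picture viewer there is one more tool, called as name([rows], argument=value, ...), one row to a line, values as JSON. play_rows: Moves the arm, as the interface text tells. Its arguments: {"type":"object","properties":{"increments":{"type":"array"},"newtons":{"type":"number"}},"required":["increments"]}

```bash
ls; mkdir -p pics
python3 - <<'E'
from workcell import get_obs,cams,bot
import cv2
o=get_obs()
for k,v in o.items(): print(k,v)
for n in ["scene","top","wrist"]:
    s=cams.snapshot(n); cv2.imwrite(f"pics/{n}0.png",s["image"][:,:,::-1])
    print(n,{k:v for k,v in s.items() if k!="image"})
E
```

```text
pics
t 0.0
joint_positions [ 1.29200912  0.46838751 -0.01158059  1.60365639  0.00600549  1.07138484
 -0.05628929]
qvel [-8.07945139e-04  1.53485592e-04 -7.82400037e-04 -1.14086243e-03
 -8.01961205e-04 -6.95502232e-05  7.92045178e-04]
tau [ 4.76620608e-04 -5.20576787e+01 -1.22483695e-02 -2.43750054e+01
 -5.66069665e-02  1.75274065e-02  1.79677186e-04]
position [ 0.15162094 -0.63145131  0.21362008]
eef_rot [ 9.93062325e-01  1.17585746e-01 -1.75219794e-04 -8.83801201e-04]
wrist_force [-0.18166773 -0.68081981 -0.52695848]
wrist_torque [-0.05172551  0.02859363  0.01508724]
finger_gap 0.9960032821585064
scene {'fx': 618.322117521769, 'fy': 618.322117521769, 'cx': 315.4519305423853, 'cy': 237.6656941149263, 'xyz': array([ 1.24212878, -0.04257792,  1.12399864]), 'orientation': array([0.24124934, 0.19596779, 0.61841376, 0.72177545])}
top {'fx': 507.60384772541414, 'fy': 507.60384772541414, 'cx': 315.14220586956924, 'cy': 241.6505262852433, 'xyz': array([0.28833714, 0.0642657 , 1.34065404]), 'orientation': array([-0.06858329,  0.0539465 ,  0.70597761, -0.70283833])}
wrist {'fx': 371.64829954431775, 'fy': 371.64829954431775, 'cx': 317.1184520811463, 'cy': 236.85499530399002, 'tool_from_camera': array([[ 3.71366819e-04,  9.60243954e-01,  2.79161981e-01,
         7.69502820e-02],
       [ 9.99999928e-01, -3.35015010e-04, -1.77927718e-04,
        -1.82235750e-03],
       [-7.73305613e-05,  2.79162027e-01, -9.60244009e-01,
        -1.69861166e-01],
       [ 0.00000000e+00,  0.00000000e+00,  0.00000000e+00,
         1.00000000e+00]])}
```

View pics/scene0.png

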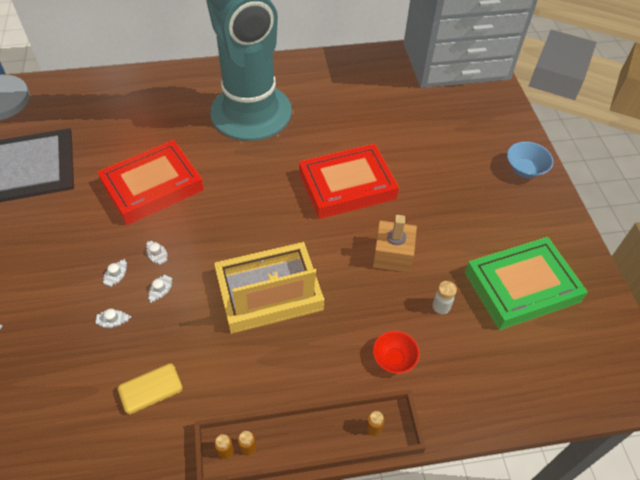

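View pics/top0.png

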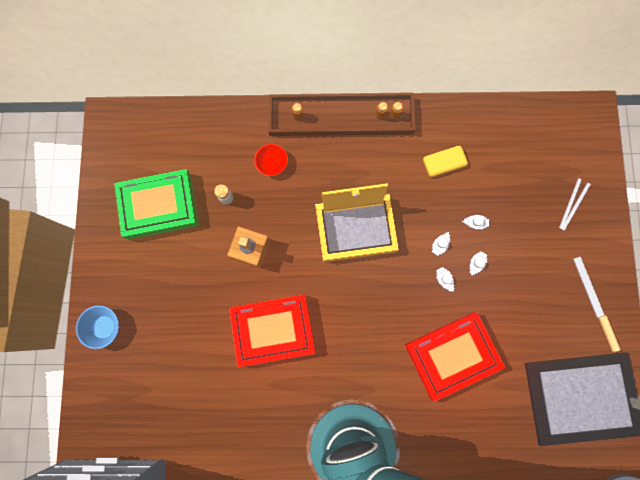

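View pics/wrist0.png

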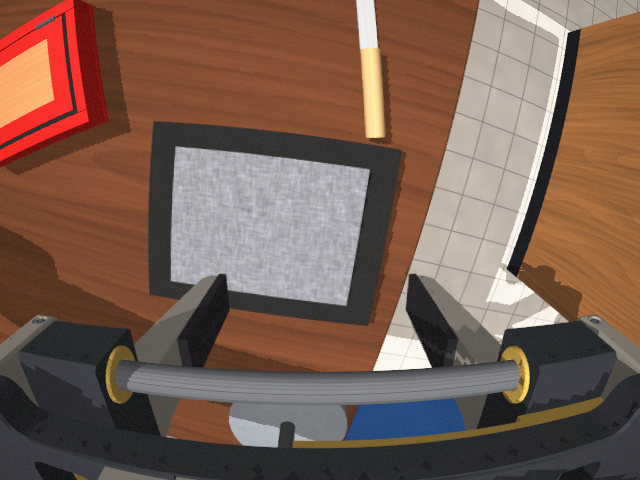

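Candidates: the case could be brass (357,230, lid upright), red (272,330), red (455,356) or green (155,205). I choose the brass one. The brooches are at (441,243), (476,222), (478,263) and (446,279) in the top view. The burnisher is in the stand at (248,247). I'll check with crops.

```bash
cat > h.py <<'E'
import numpy as np, cv2
from scipy.spatial.transform import Rotation as R
from workcell import get_obs,cams,bot
def cam(name):
    o=get_obs(); s=cams.snapshot(name)
    if name=="wrist":
        T=np.array(s["tool_from_camera"]); W=np.eye(4); W[:3,:3]=R.from_quat(o["eef_rot"]).as_matrix(); W[:3,3]=o["position"]
        P=W@T; s["R"]=P[:3,:3]; s["p"]=P[:3,3]; s["fish"]=True
    else:
        s["R"]=R.from_quat(s["orientation"]).as_matrix(); s["p"]=np.array(s["xyz"]); s["fish"]=False
    return s
def proj(s,X):
    X=np.atleast_2d(X).astype(float); c=(X-s["p"])@s["R"]; c=c*[1,-1,-1]
    if s["fish"]:
        r=np.hypot(c[:,0],c[:,1])+1e-12; th=np.arctan2(r,c[:,2]); k=th/r; x,y=c[:,0]*k,c[:,1]*k
    else: x,y=c[:,0]/c[:,2],c[:,1]/c[:,2]
    return np.stack([s["fx"]*x+s["cx"],s["fy"]*y+s["cy"]],1)
def back(s,uv,z):
    uv=np.atleast_2d(uv).astype(float); x=(uv[:,0]-s["cx"])/s["fx"]; y=(uv[:,1]-s["cy"])/s["fy"]
    if s["fish"]:
        th=np.hypot(x,y)+1e-12; d=np.stack([x/th*np.sin(th),y/th*np.sin(th),np.cos(th)],1)
    else: d=np.stack([x,y,np.ones_like(x)],1)
    d=(d*[1,-1,-1])@s["R"].T; k=(z-s["p"][2])/d[:,2]
    return s["p"]+d*k[:,None]
def crop(s,fn,u0,v0,w,h,k):
    cv2.imwrite(fn,cv2.resize(s["image"][v0:v0+h,u0:u0+w,::-1],None,fx=k,fy=k,interpolation=cv2.INTER_CUBIC))
E
python3 - <<'E'
from h import *
s=cam("top"); crop(s,"pics/c1.png",300,170,200,140,4)
crop(s,"pics/c2.png",200,140,100,130,4)
print(back(s,[[441,243],[476,222],[478,263],[446,279]],0.024))
print(back(s,[[357,230]],0.04),back(s,[[247,243]],.1))
s=cam("scene"); crop(s,"pics/c3.png",200,200,240,180,3)
E
```

```text
[[ 0.51352791 -0.23834663  0.024     ]
 [ 0.56907073 -0.33261     0.024     ]
 [ 0.46023616 -0.33156921  0.024     ]
 [ 0.41898768 -0.24694139  0.024     ]]
[[ 0.54654792 -0.01827068  0.04      ]] [[0.5035324  0.25933463 0.1       ]]
```

View pics/c1.png

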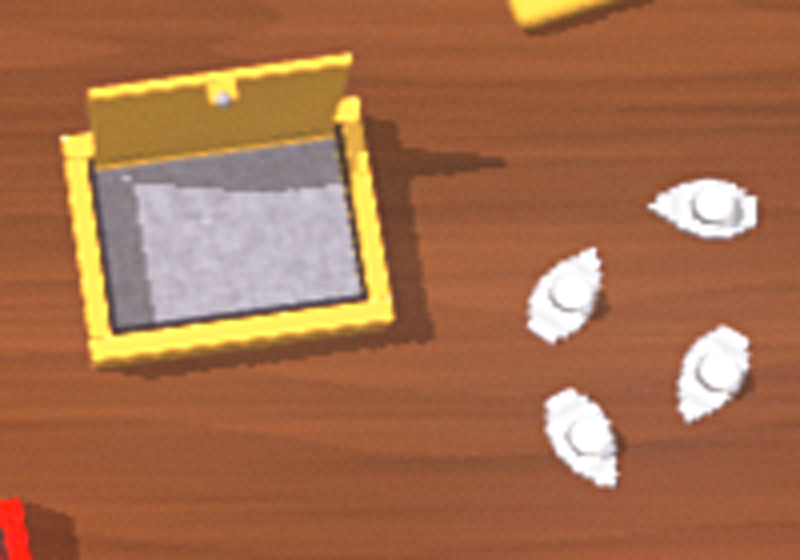

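View pics/c2.png

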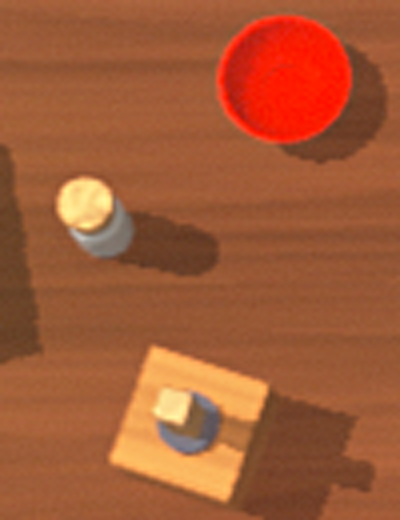

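View pics/c3.png

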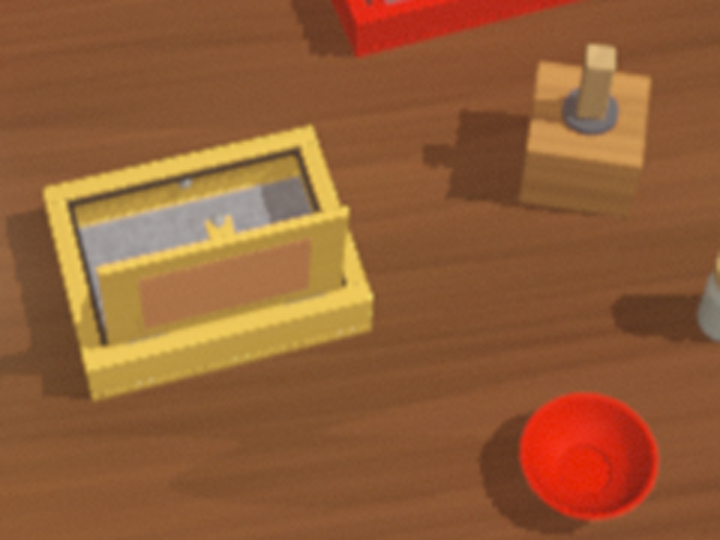

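```bash
cat >> h.py <<'E'
from scipy.optimize import least_squares
def fitpose(obs,model):
    """obs: list of (s, uv list, idx list); model Nx3 ; returns x,y,yaw"""
    def T(p):
        c,sn=np.cos(p[2]),np.sin(p[2]); M=np.array([[c,-sn,0],[sn,c,0],[0,0,1]]); return model@M.T+[p[0],p[1],0]
    def f(p): return np.concatenate([(proj(s,T(p)[idx])-np.array(uv)).ravel() for s,uv,idx in obs])
    return f,T
E
python3 - <<'E'
from h import *
t=cam("top"); s=cam("scene")
m=np.array([[-.075,.098,.042],[-.075,-.098,.042],[.075,-.098,.042],[.075,.098,.042]])
tu=np.array([[90,347],[392,318],[358,97],[63,138]])/4+[300,170]
su=np.array([[315,128],[45,188],[90,350],[372,295]])/3+[200,200]
f,T=fitpose([(t,tu,[0,1,2,3]),(s,su,[0,1,2,3])],m)
r=least_squares(f,[.54,-.02,0]); print("case",r.x,r.fun.round(1))
m=np.array([[-.04,.04,.065],[-.04,-.04,.065],[.04,-.04,.065],[.04,.04,.065]])
# stand: top crop corners (110,462),(232,502),(270,382),(150,346)
tu=np.array([[110,462],[232,502],[270,382],[150,346]])/4+[200,140]
su=np.array([[650,77],[540,62],[527,152],[642,165]])/3+[200,200]
f,T=fitpose([(t,tu,[0,1,2,3]),(s,su,[0,1,2,3])],m)
r=least_squares(f,[.5,.26,-.3]); print("stand",r.x,r.fun.round(1))
print(back(t,np.array([[710,205],[572,293],[718,370],[585,437]])/4+[300,170],.024))
E
```

```text
case [ 0.55438264 -0.01410504  0.11349084] [-1.   2.9 -1.1  1.2 -0.8  0.6 -1.  -0.9 -0.4 -1.4 -0.3 -1.9 -1.8  5.2
 -0.1  1.1]
stand [ 0.50388174  0.26552883 -0.31209896] [-0.7 -0.2 -1.6 -0.8 -1.  -0.3 -0.4 -0.5 -1.  -0.4 -1.2 -0.3 -0.4 -0.5
 -0.6  0.3]
[[ 0.57106158 -0.33665099  0.024     ]
 [ 0.51283123 -0.24352705  0.024     ]
 [ 0.46152365 -0.33551519  0.024     ]
 [ 0.41833673 -0.24755418  0.024     ]]
```

play_rows([
  [[0.03,0.03,0.02],[0,0,0],0],
  [[0.06,0.065,0.03],[0,0,0],0],
  [[0.095,0.1,0.04],[0,0,0],0],
  [[0.13,0.13,0.05],[0,0,0],0],
  [[0.16,0.165,0.06],[0,0,0],0],
  [[0.195,0.2,0.07],[0,0,0],0],
  [[0.23,0.23,0.08],[0,0,0],0],
  [[0.26,0.26,0.086],[0,0,0],0],
])

```text
t: 1.15
position: [0.4137, -0.3703, 0.3016]
eef_rot: [0.993, 0.118, 0.001, 0.0]
wrist_force: [-0.1, -1.3, -0.7]
finger_gap: 0.499
```

play_rows([
  [[0.03,0.035,0],[0,0,0],0],
  [[0.055,0.07,0],[0,0,0],0],
  [[0.065,0.08,0],[0,0,0],0],
  [[0.065,0.08,0],[0,0,0],0],
])

```text
t: 1.55
position: [0.4801, -0.2882, 0.3016]
eef_rot: [0.993, 0.12, 0.001, 0.0]
wrist_force: [0.4, -0.6, -0.9]
finger_gap: 0.5
```

```bash
cat >> h.py <<'E'
def ortho(s,fn,x0,x1,y0,y1,z,k=2000,grid=0.02):
    """top-down picture: up=+x, left=+y. pixel=(y1-y)*k,(x1-x)*k"""
    W,H=int(round((y1-y0)*k)),int(round((x1-x0)*k))
    uu,vv=np.meshgrid(np.arange(W),np.arange(H)); P=np.stack([x1-vv.ravel()/k,y1-uu.ravel()/k,np.full(uu.size,z)],1)
    q=proj(s,P).astype(np.float32).reshape(H,W,2)
    im=cv2.remap(np.ascontiguousarray(s["image"][:,:,::-1]),q[...,0],q[...,1],cv2.INTER_CUBIC)
    if fn: cv2.imwrite(fn,im)
    return im
E
python3 - <<'E'
from h import *
s=cam("wrist"); cv2.imwrite("pics/w1.png",s["image"][:,:,::-1])
ortho(s,"pics/o1.png",.36,.62,-.40,-.18,.005,k=2300)
E
```

```text
(no output)
```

View pics/w1.png

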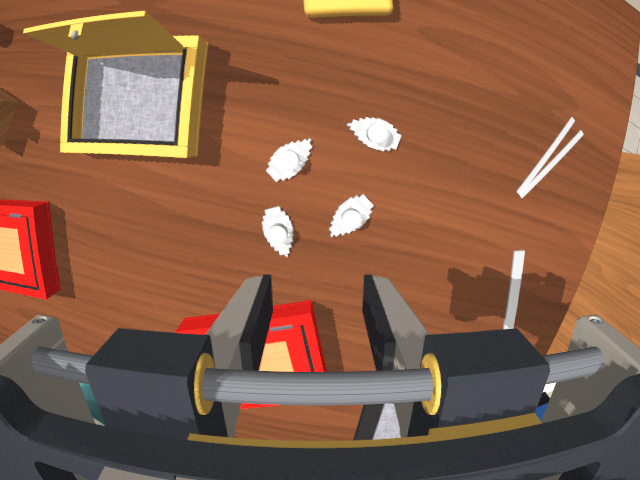

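View pics/o1.png

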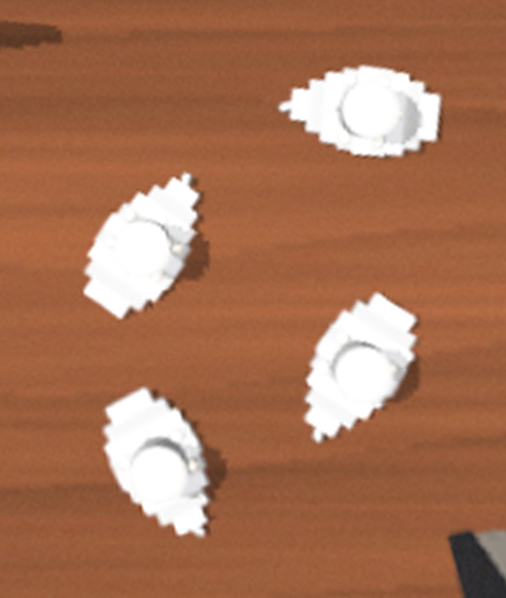

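Four brooches are present: ortho centres (360,112), (145,240), (356,372) and (162,467), with tips and blunt ends clear. I go for the one nearest the case first.

play_rows([
  [[0.006,0.008,-0.02],[0,0,0.13],0],
  [[0.012,0.015,-0.05],[0,0,0.26],0],
  [[0.018,0.022,-0.08],[0,0,0.39],0],
  [[0.024,0.03,-0.11],[0,0,0.52],0],
  [[0.03,0.038,-0.145],[0,0,0.64],0],
  [[0.0345,0.045,-0.18],[0,0,0.75],0],
  [[0.0345,0.045,-0.18],[0,0,0.754],0],
], newtons=25)

```text
t: 2.3
position: [0.509, -0.2458, 0.117]
eef_rot: [0.88, 0.475, -0.002, -0.003]
wrist_force: [-0.3, -0.1, -0.4]
finger_gap: 0.5
```

Run:
```python
from h import *
o=get_obs();print(o["position"],2*np.degrees(np.arctan2(o["eef_rot"][1],o["eef_rot"][0])))
s=cam("wrist"); cv2.imwrite("pics/w2.png",s["image"][:,:,::-1])
a=ortho(s,None,.475,.555,-.29,-.20,.005,k=4400)
b=ortho(s,None,.475,.555,-.29,-.20,.024,k=4400)
cv2.imwrite("pics/o2.png",np.hstack([a,b]))
```

```text
[ 0.50897997 -0.24581177  0.11696896] 56.73598415859772
```

View pics/o2.png

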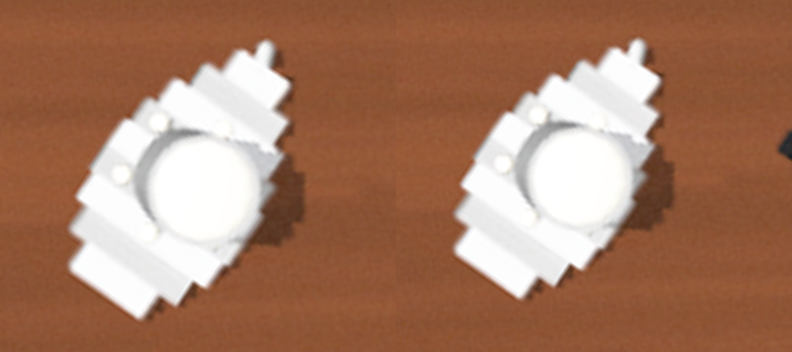

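play_rows([
  [[0.006,0.004,-0.03],[0,0,0],0],
  [[0.006,0.004,-0.06],[0,0,0],0],
  [[0.006,0.004,-0.09],[0,0,0],0],
  [[0.006,0.004,-0.108],[0,0,0],0],
  [[0.006,0.004,-0.108],[0,0,0],0],
  [[0.006,0.004,-0.108],[0,0,0],-1],
  [[0.006,0.004,-0.108],[0,0,0],-1],
  [[0.006,0.004,-0.108],[0,0,0],-1],
])

```text
t: 3.15
position: [0.5174, -0.2438, 0.0134]
eef_rot: [0.881, 0.473, -0.001, -0.0]
wrist_force: [-0.5, -0.0, 0.5]
finger_gap: 0.261
```

play_rows([
  [[0,0,0],[0,0,0],-1],
  [[0,0,0],[0,0,0],-1],
])

```text
t: 3.35
position: [0.5179, -0.2441, 0.0142]
eef_rot: [0.881, 0.473, -0.0, 0.0]
wrist_force: [-0.4, 0.2, -0.9]
finger_gap: 0.245
```

play_rows([
  [[0,0,0.03],[0,0,0],-1],
  [[0,0,0.07],[0,0,0],-1],
  [[0,0,0.11],[0,0,0],-1],
  [[0,0,0.12],[0,0,0.1],-1],
  [[0,0,0.12],[0,0,0.2],-1],
])

```text
t: 3.85
position: [0.5194, -0.2447, 0.1371]
eef_rot: [0.828, 0.561, 0.001, 0.003]
wrist_force: [0.2, -0.6, -0.8]
finger_gap: 0.246
```

Run:
```python
from h import *
for i in range(3):
  o=get_obs();print(o["t"],o["position"],o["finger_gap"],o["wrist_force"])
s=cam("wrist"); cv2.imwrite("pics/w3.png",s["image"][:,:,::-1])
o=get_obs();print(o["t"],o["position"],2*np.degrees(np.arctan2(o["eef_rot"][1],o["eef_rot"][0])),o["joint_positions"])
```

```text
3.85 [ 0.51941495 -0.2446957   0.13707733] 0.24603702719956014 [ 0.16829468 -0.63227603 -0.83175496]
3.85 [ 0.51941495 -0.2446957   0.13707733] 0.24603702719956014 [ 0.16829468 -0.63227603 -0.83175496]
3.85 [ 0.51941495 -0.2446957   0.13707733] 0.24603702719956014 [ 0.16829468 -0.63227603 -0.83175496]
3.9 [ 0.51849394 -0.24440592  0.13571167] 68.40468646113577 [ 0.70720934  0.47423007 -0.41660103  1.84228618  0.24546418  0.87243995
 -0.20387616]
```

View pics/w3.png

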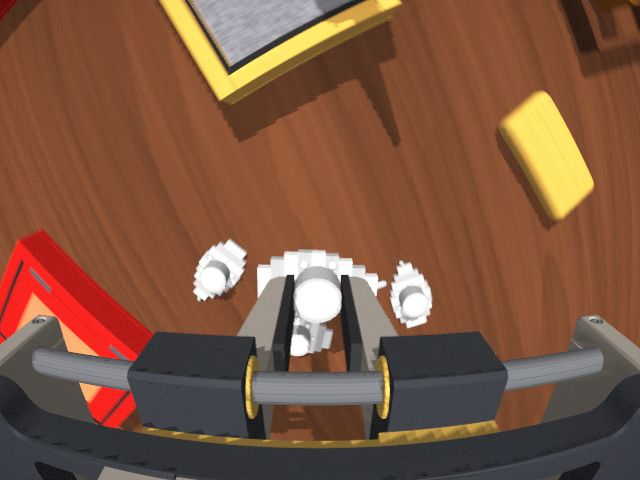

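play_rows([
  [[0,0.01,0.03],[0,0,0.14],-1],
  [[0,0.035,0.06],[0,0,0.28],-1],
  [[0,0.06,0.09],[0,0,0.42],-1],
  [[0,0.085,0.11],[0,0,0.56],-1],
  [[0,0.11,0.11],[0,0,0.7],-1],
  [[0,0.135,0.11],[0,0,0.84],-1],
  [[0,0.16,0.11],[0,0,0.98],-1],
  [[0,0.185,0.11],[0,0,1.12],-1],
])

```text
t: 4.7
position: [0.518, -0.0585, 0.2455]
eef_rot: [0.4, 0.916, 0.001, 0.001]
wrist_force: [0.6, 0.4, -0.8]
finger_gap: 0.248
```

play_rows([
  [[0,0.01,0],[0,0,0.14],-1],
  [[0,0.02,0],[0,0,0.28],-1],
  [[0,0.03,0],[0,0,0.42],-1],
  [[0,0.03,0],[0,0,0.56],-1],
  [[0,0.03,0],[0,0,0.7],-1],
  [[0,0.03,0],[0,0,0.84],-1],
  [[0,0.03,0],[0,0,0.94],-1],
  [[0,0.03,0],[0,0,0.96],-1],
])

```text
t: 5.5
position: [0.5177, -0.0285, 0.2451]
eef_rot: [-0.068, 0.998, 0.002, -0.0]
wrist_force: [0.4, 0.5, -0.4]
finger_gap: 0.246
```

```bash
cat >> h.py <<'E'
def st():
    o=get_obs(); q=o["eef_rot"]; print("t",round(o["t"],2),"p",np.round(o["position"],4),"yaw",round(2*np.degrees(np.arctan2(q[1],q[0])),2),"tilt",np.round(R.from_quat(q).as_matrix()[:2,2],4),"gap",round(o["finger_gap"]*92,1),"F",np.round(o["wrist_force"],1),"j",np.round(o["joint_positions"],2))
    return o
E
python3 - <<'E'
from h import *
st(); s=cam("wrist"); cv2.imwrite("pics/w4.png",s["image"][:,:,::-1])
ortho(s,"pics/o4.png",.46,.66,-.14,.12,.042,k=2300)
E
```

```text
t 5.5 p [ 0.5177 -0.0285  0.2451] yaw 187.77 tilt [-0.0005  0.0032] gap 22.6 F [ 0.4  0.5 -0.4] j [ 0.79  0.38 -0.97  1.84  0.35  1.1   1.39]
```

View pics/w4.png

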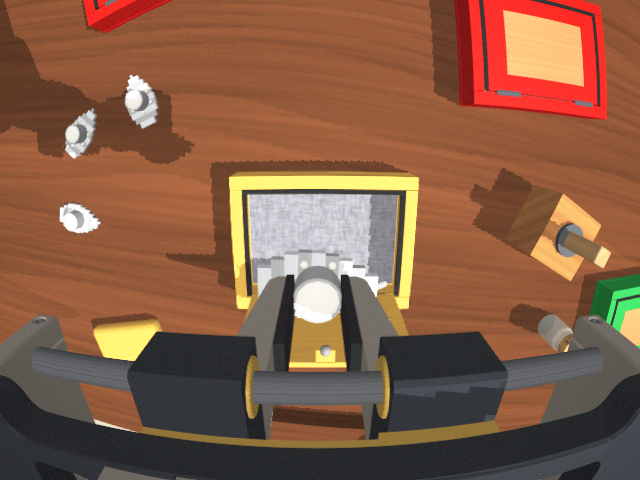

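View pics/o4.png

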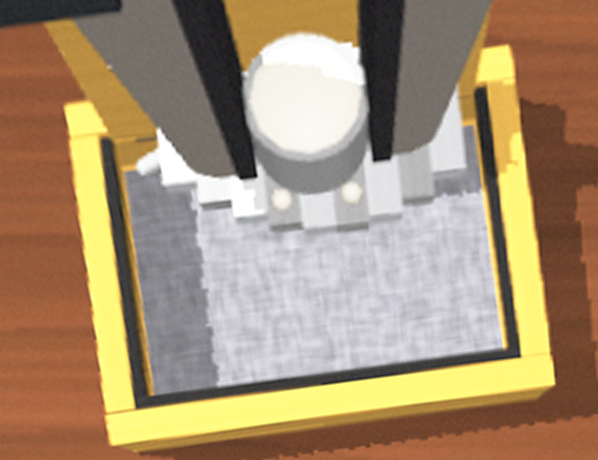

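Run:
```python
from h import *
o=st(); s=cam("wrist"); 
P=back(s,[[318,299]],o["position"][2]+.0103)[0]
print(P, R.from_quat(o["eef_rot"]).as_matrix().T@(P-o["position"]))
crop(s,"pics/c4.png",220,150,220,180,3)
```

```text
t 5.55 p [ 0.5177 -0.0285  0.2451] yaw 187.72 tilt [-0.0003  0.0031] gap 22.8 F [ 0.1  0.5 -0. ] j [ 0.79  0.38 -0.97  1.84  0.35  1.1   1.39]
[ 0.51361935 -0.02704981  0.25542406] [ 0.00386128  0.00205452 -0.01029395]
```

View pics/c4.png

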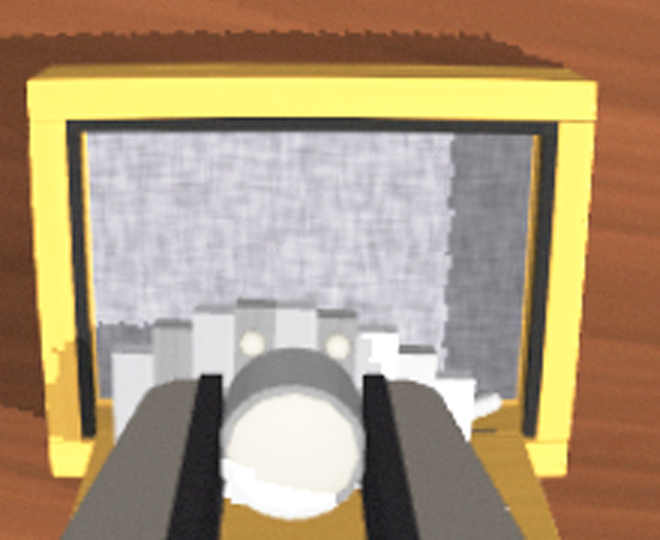

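play_rows([
  [[0.028,-0.012,-0.02],[0,0,-0.009],-1],
  [[0.056,-0.025,-0.04],[0,0,-0.009],-1],
  [[0.056,-0.025,-0.07],[0,0,-0.009],-1],
  [[0.056,-0.025,-0.11],[0,0,-0.009],-1],
  [[0.056,-0.025,-0.14],[0,0,-0.009],-1],
  [[0.056,-0.025,-0.15],[0,0,-0.009],-1],
  [[0.056,-0.025,-0.15],[0,0,-0.009],-1],
])

```text
t: 6.3
position: [0.573, -0.0533, 0.0942]
eef_rot: [-0.062, 0.998, 0.002, -0.001]
wrist_force: [0.8, 1.3, -0.4]
finger_gap: 0.251
```

Run:
```python
from h import *
st(); s=cam("wrist"); crop(s,"pics/c5.png",140,90,380,270,2); s=cam("top");crop(s,"pics/c5t.png",300,150,130,130,5)
```

```text
t 6.3 p [ 0.573  -0.0533  0.0942] yaw 187.06 tilt [-0.0026  0.0034] gap 23.1 F [ 0.8  1.3 -0.4] j [ 0.63  0.65 -0.79  1.84  0.58  0.9   1.25]
```

View pics/c5.png

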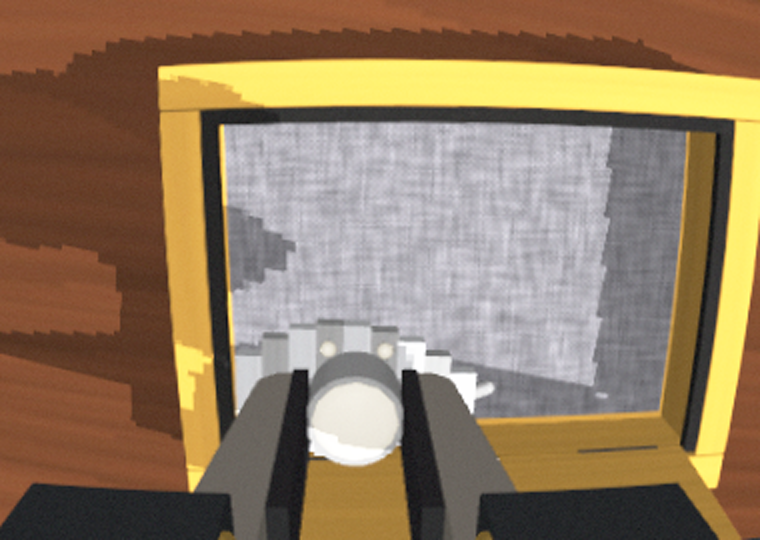

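View pics/c5t.png

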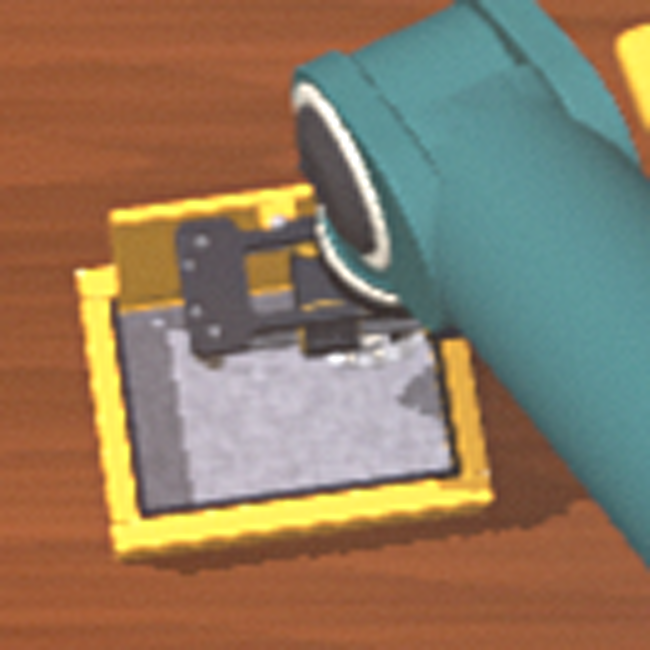

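Run:
```python
from h import *
o=st(); s=cam("wrist"); z=o["position"][2]
M=np.array([[np.cos(.126),-np.sin(.126)],[np.sin(.126),np.cos(.126)]])
def case(P): return (P[:,:2]-[.5535,-.0147])@M*1000
u=lambda a:np.array(a)/2+[140,90]
print("ends",case(back(s,u([[235,375],[490,388]]),z-.010)))
print("set",case(back(s,u([[354,410]]),z+.0103)))
print("rim inner dark corners",case(back(s,u([[204,112],[733,123]]),.042)), "outer",case(back(s,u([[158,68]]),.042)))
```

```text
t 6.4 p [ 0.5748 -0.0532  0.0966] yaw 187.08 tilt [0.0019 0.0029] gap 22.4 F [-0.  -0.8 -1.2] j [ 0.63  0.65 -0.8   1.84  0.58  0.9   1.25]
ends [[  9.85487558 -70.68090725]
 [ 13.88219192  -3.11595963]]
set [[ 10.29721898 -39.36942553]]
rim inner dark corners [[-56.78276258 -84.5013309 ]
 [-57.27324121  85.08974374]] outer [[-70.92963116 -98.59097515]]
```

play_rows([
  [[0.004,0,-0.02],[0,0,0],-1],
  [[0.004,0,-0.04],[0,0,0],-1],
  [[0.004,0,-0.06],[0,0,0],-1],
  [[0.004,0,-0.072],[0,0,0],-1],
  [[0.004,0,-0.0745],[0,0,0],-1],
  [[0.004,0,-0.0745],[0,0,0],-1],
])

```text
t: 7.05
position: [0.5793, -0.0532, 0.0224]
eef_rot: [-0.062, 0.998, 0.001, 0.001]
wrist_force: [0.0, 0.2, -0.1]
finger_gap: 0.246
```

play_rows([
  [[0,0,-0.0025],[0,0,0],-1],
  [[0,0,-0.0025],[0,0,0],-1],
  [[0,0,-0.0025],[0,0,0],-0.22],
  [[0,0,-0.0025],[0,0,0],-0.22],
  [[0,0,0.02],[0,0,0],-0.22],
  [[0,0,0.06],[0,0,0],-0.22],
  [[0,0,0.11],[0,0,0],-0.22],
  [[-0.02,-0.02,0.16],[0,0,0],-0.22],
])

```text
t: 7.85
position: [0.5635, -0.0678, 0.1788]
eef_rot: [-0.064, 0.998, 0.002, 0.003]
wrist_force: [0.8, -1.5, 0.8]
finger_gap: 0.39
```

Run:
```python
from h import *
st(); s=cam("wrist"); cv2.imwrite("pics/w6.png",s["image"][:,:,::-1])
```

```text
t 7.85 p [ 0.5635 -0.0678  0.1788] yaw 187.33 tilt [0.006  0.0051] gap 35.8 F [ 0.8 -1.5  0.8] j [ 0.73  0.54 -0.88  1.8   0.48  1.02  1.36]
```

View pics/w6.png

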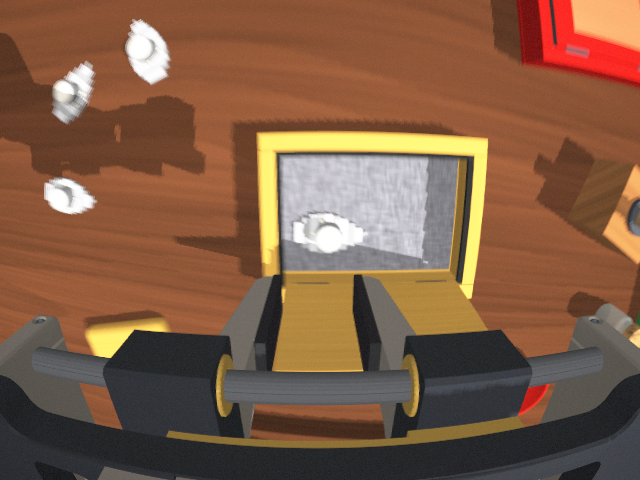

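play_rows([
  [[0,-0.03,0.02],[0,0,0],-0.1],
  [[0,-0.075,0.03],[0,0,-0.05],0],
  [[0.002,-0.12,0.03],[0,0,-0.1],0],
  [[0.004,-0.165,0.03],[0,0,-0.19],0],
  [[0.006,-0.21,0.01],[0,0,-0.19],0],
  [[0.008,-0.25,-0.02],[0,0,-0.19],0],
  [[0.008,-0.269,-0.05],[0,0,-0.19],0],
  [[0.008,-0.269,-0.06],[0,0,-0.19],0],
])

```text
t: 8.7
position: [0.5686, -0.3452, 0.1207]
eef_rot: [0.036, 0.999, -0.001, 0.003]
wrist_force: [-0.4, 0.5, -1.0]
finger_gap: 0.502
```

play_rows([
  [[0,0,0],[0,0,0],0],
])

```text
t: 8.8
position: [0.5684, -0.3431, 0.1198]
eef_rot: [0.036, 0.999, 0.0, 0.002]
wrist_force: [0.6, 1.0, -0.3]
finger_gap: 0.503
```

```bash
cat >> h.py <<'E'
def brooch(fn,cx,cy,name="wrist",k=4400,hw=.045):
    o=st(); s=cam(name)
    a=ortho(s,None,cx-hw,cx+hw,cy-hw,cy+hw,.005,k); b=ortho(s,None,cx-hw,cx+hw,cy-hw,cy+hw,.024,k)
    cv2.imwrite(fn,np.hstack([a,b])); cv2.imwrite(fn.replace(".png","_w.png"),s["image"][:,:,::-1])
def bpose(cx,cy,tip,blunt,sett,k=4400,hw=.045):
    W=2*hw*k
    f=lambda p:np.array([cx+hw-p[1]/k,cy+hw-p[0]/k])
    t,b,c=f(tip),f(blunt),f((sett[0]-round(W),sett[1])); d=t-b
    print("mid",(t+b)/2,"len",np.linalg.norm(d),"axis",np.degrees(np.arctan2(d[1],d[0])),"set",c)
E
python3 - <<'E'
from h import *
brooch("pics/o7.png",.5713,-.3365)
E
```

```text
t 8.8 p [ 0.5684 -0.3431  0.1198] yaw 175.9 tilt [0.0045 0.0004] gap 46.2 F [ 0.6  1.  -0.3] j [ 0.98  0.72 -0.73  1.61  0.54  1.02  1.59]
```

View pics/o7.png

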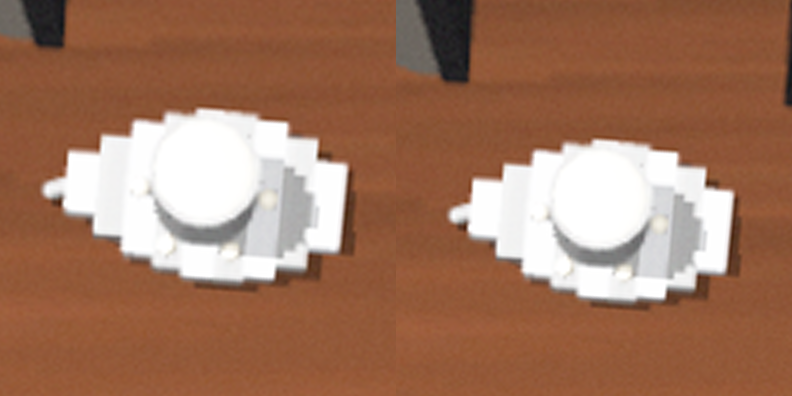

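play_rows([
  [[0.003,0.006,-0.02],[0,0,0],0],
  [[0.003,0.006,-0.05],[0,0,0],0],
  [[0.003,0.006,-0.08],[0,0,0],0],
  [[0.003,0.006,-0.085],[0,0,0],0],
  [[0.003,0.006,-0.085],[0,0,0],0],
])

```text
t: 9.35
position: [0.5723, -0.3363, 0.0366]
eef_rot: [0.035, 0.999, -0.0, 0.003]
wrist_force: [-1.4, 0.8, -0.2]
finger_gap: 0.498
```

Run:
```python
from h import *
o=st();s=cam("wrist");crop(s,"pics/c8.png",200,200,240,180,3)
o=st();s=cam("wrist");o=st()
print(proj(s,[.5712,-.337,.024]))
```

```text
t 9.35 p [ 0.5723 -0.3363  0.0366] yaw 176.0 tilt [ 0.0056 -0.0006] gap 45.8 F [-1.4  0.8 -0.2] j [ 0.93  0.82 -0.67  1.65  0.61  0.89  1.53]
t 9.4 p [ 0.573  -0.3369  0.0375] yaw 175.98 tilt [ 0.0072 -0.0015] gap 45.9 F [-0.3  0.2  1.3] j [ 0.93  0.82 -0.67  1.64  0.61  0.89  1.53]
t 9.45 p [ 0.5732 -0.3374  0.0379] yaw 175.95 tilt [ 0.008  -0.0021] gap 46.0 F [-0.4  0.5  0.8] j [ 0.94  0.82 -0.67  1.64  0.61  0.89  1.53]
[[314.49008764 283.52358311]]
```

View pics/c8.png

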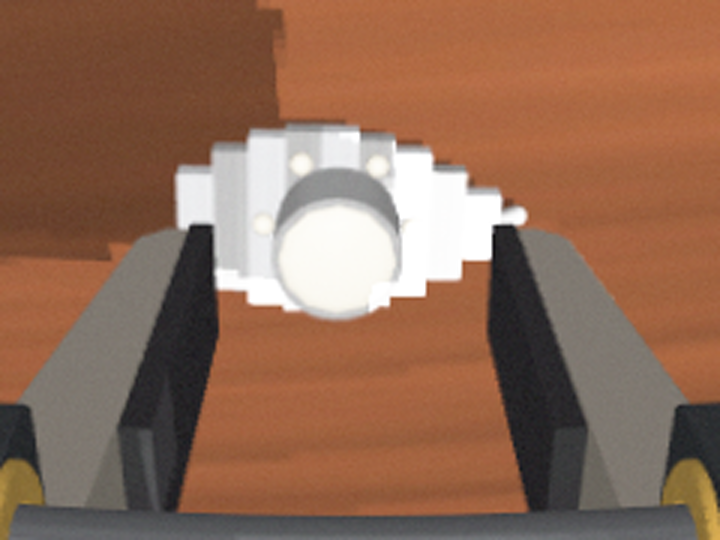

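play_rows([
  [[-0.002,0,-0.015],[0.002,0.008,0],0],
  [[-0.002,0,-0.028],[0.002,0.008,0],0],
  [[-0.002,0,-0.028],[0.002,0.008,0],0],
  [[-0.002,0,-0.028],[0.002,0.008,0],-1],
  [[-0.002,0,-0.028],[0.002,0.008,0],-1],
  [[-0.002,0,-0.028],[0.002,0.008,0],-1],
  [[-0.002,0,-0.028],[0.002,0.008,0],-1],
  [[-0.002,0,-0.028],[0.002,0.008,0],-1],
])

```text
t: 10.25
position: [0.5714, -0.3375, 0.0103]
eef_rot: [0.035, 0.999, -0.0, 0.0]
wrist_force: [0.3, 0.1, 0.6]
finger_gap: 0.245
```

Run:
```python
from h import *
st()
```

```text
t 10.25 p [ 0.5714 -0.3375  0.0103] yaw 175.95 tilt [ 0.0006 -0.0004] gap 22.5 F [0.3 0.1 0.6] j [ 0.92  0.85 -0.64  1.65  0.64  0.86  1.51]
```

play_rows([
  [[0,0,0.04],[0,0,0],-1],
  [[0,0.01,0.09],[0,0,0],-1],
  [[0,0.04,0.13],[0,0,0.05],-1],
  [[-0.01,0.08,0.16],[0,0,0.1],-1],
  [[-0.02,0.125,0.18],[0,0,0.15],-1],
  [[-0.03,0.17,0.2],[0,0,0.196],-1],
  [[-0.035,0.215,0.21],[0,0,0.196],-1],
  [[-0.04,0.26,0.22],[0,0,0.196],-1],
])

```text
t: 11.05
position: [0.5309, -0.0757, 0.2313]
eef_rot: [-0.063, 0.998, -0.001, 0.001]
wrist_force: [0.9, 0.2, -0.9]
finger_gap: 0.252
```

play_rows([
  [[0,0.04,0.01],[0,0,0],-1],
  [[0,0.08,0.01],[0,0,0],-1],
  [[0,0.09,0.01],[0,0,0],-1],
  [[0,0.09,0.01],[0,0,0],-1],
  [[0,0.09,0.01],[0,0,0],-1],
])

```text
t: 11.55
position: [0.5309, 0.0128, 0.241]
eef_rot: [-0.062, 0.998, -0.001, 0.0]
wrist_force: [-1.0, 0.2, -0.1]
finger_gap: 0.251
```

Run:
```python
from h import *
st(); s=cam("wrist"); crop(s,"pics/c9.png",200,100,260,195,3); cv2.imwrite("pics/w9.png",s["image"][:,:,::-1])
st()
```

```text
t 11.55 p [0.5309 0.0128 0.241 ] yaw 187.1 tilt [ 0.001  -0.0022] gap 23.1 F [-1.   0.2 -0.1] j [ 0.69  0.41 -0.97  1.82  0.38  1.11  1.27]
t 11.6 p [0.5309 0.0123 0.2409] yaw 187.04 tilt [ 0.0008 -0.0021] gap 23.1 F [-0.2 -0.9 -0.2] j [ 0.69  0.41 -0.97  1.82  0.38  1.11  1.27]
```

View pics/c9.png

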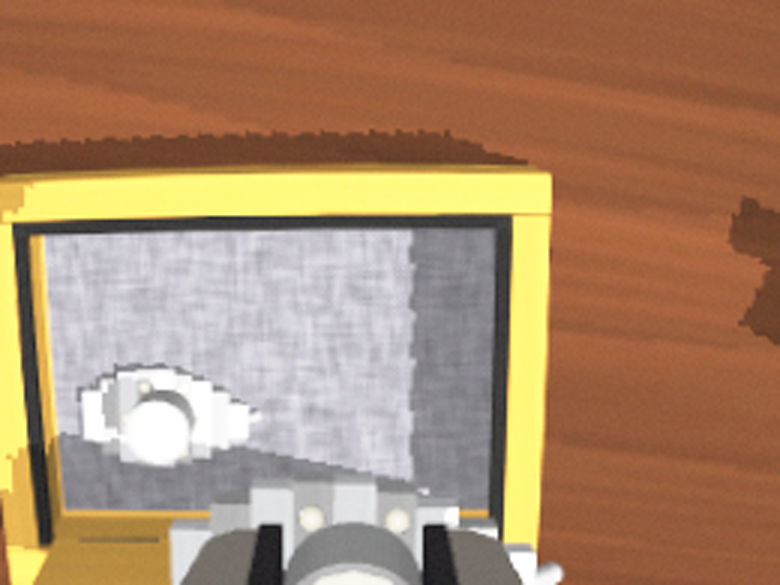

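View pics/w9.png

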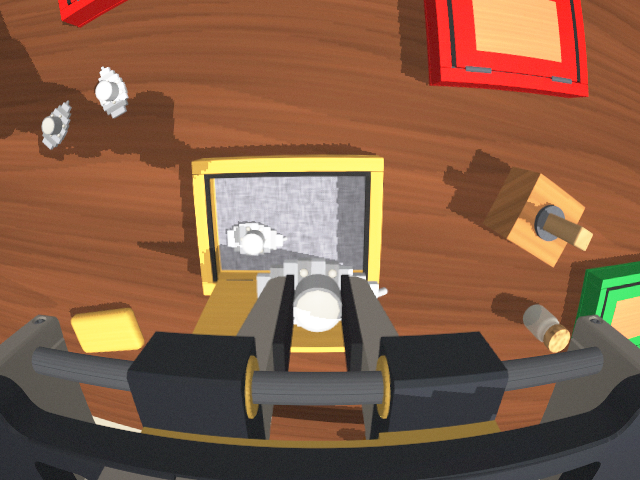

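Run:
```python
from h import *
o=st(); s=cam("wrist")
u=lambda a:np.array(a)/3+[200,100]
m=np.array([[-.061,-.085,.042],[-.061,.085,.042],[-.075,.098,.042],[-.061,.098,.042]])
f,T=fitpose([(s,u([[14,224],[512,217],[552,174],[550,214]]),[0,1,2,3])],m)
r=least_squares(f,[.55,-.015,.12]); print(r.x,np.degrees(r.x[2]),r.fun.round(1))
c,sn=np.cos(r.x[2]),np.sin(r.x[2]); M=np.array([[c,-sn],[sn,c]])
case=lambda P:(P[:,:2]-r.x[:2])@M*1000
print(case(back(s,u([[83,415],[258,412]]),.011)),case(back(s,u([[158,432]]),.030)))
P=back(s,[[318,305]],o["position"][2]+.0137);print("held",R.from_quat(o["eef_rot"]).as_matrix().T@(P[0]-o["position"]))
for x,y in [(14,41),(-34,-41),(-34,41)]: print(x,y,M@[x/1000,y/1000]+r.x[:2])
```

```text
t 11.6 p [0.5309 0.0123 0.2409] yaw 187.04 tilt [ 0.0008 -0.0021] gap 23.1 F [-0.2 -0.9 -0.2] j [ 0.69  0.41 -0.97  1.82  0.38  1.11  1.27]
[ 0.55456805 -0.01446593  0.13221193] 7.5751854680099635 [-0.8  0.1  0.3 -0.6  0.   0.   0.4  0.5]
[[ 16.21120243 -71.9445788 ]
 [ 15.57307617  -4.54388933]] [[ 17.26667444 -39.44687639]]
held [ 0.00238884  0.00202578 -0.01370571]
14 41 [0.56304096 0.02802183]
-34 -41 [ 0.52626969 -0.05959023]
-34 41 [0.51545987 0.02169413]
```

play_rows([
  [[0.018,0.007,-0.02],[0,0,0.008],-1],
  [[0.035,0.014,-0.05],[0,0,0.008],-1],
  [[0.035,0.014,-0.09],[0,0,0.008],-1],
  [[0.035,0.014,-0.13],[0,0,0.008],-1],
  [[0.035,0.014,-0.16],[0,0,0.008],-1],
  [[0.035,0.014,-0.185],[0,0,0.008],-1],
  [[0.035,0.014,-0.195],[0,0,0.008],-1],
  [[0.035,0.014,-0.195],[0,0,0.008],-1],
])

```text
t: 12.45
position: [0.5652, 0.025, 0.0445]
eef_rot: [-0.064, 0.998, -0.001, -0.001]
wrist_force: [-0.4, 0.6, -0.4]
finger_gap: 0.253
```

Run:
```python
from h import *
st()
```

```text
t 12.45 p [0.5652 0.025  0.0445] yaw 187.36 tilt [-0.0021 -0.0019] gap 23.3 F [-0.4  0.6 -0.4] j [ 0.46  0.71 -0.75  1.89  0.66  0.82  1.05]
```

play_rows([
  [[0,0.001,-0.015],[0,0,0],-1],
  [[0,0.001,-0.025],[0,0,0],-1],
  [[0,0.001,-0.027],[0,0,0],-1],
  [[0,0.001,-0.027],[0,0,0],-1],
])

```text
t: 12.85
position: [0.5651, 0.026, 0.0174]
eef_rot: [-0.064, 0.998, -0.001, -0.001]
wrist_force: [0.2, -0.6, -0.5]
finger_gap: 0.247
```

play_rows([
  [[0,0,0],[0,0,0],-0.22],
  [[0,0,0],[0,0,0],-0.22],
  [[0,0,0.02],[0,0,0],-0.22],
  [[0,0,0.06],[0,0,0],-0.22],
  [[0,0,0.1],[0,0,0],-0.22],
  [[-0.02,-0.02,0.14],[0,0,0],-0.22],
  [[-0.04,-0.04,0.17],[0,0,0],-0.1],
  [[-0.04,-0.05,0.18],[0,0,0],0],
])

```text
t: 13.65
position: [0.5246, -0.0253, 0.2006]
eef_rot: [-0.064, 0.998, -0.003, 0.0]
wrist_force: [1.1, -0.9, -0.2]
finger_gap: 0.497
```

Run:
```python
from h import *
st(); s=cam("wrist"); cv2.imwrite("pics/w10.png",s["image"][:,:,::-1])
st()
```

```text
t 13.65 p [ 0.5246 -0.0253  0.2006] yaw 187.33 tilt [ 0.0012 -0.0051] gap 45.8 F [ 1.1 -0.9 -0.2] j [ 0.74  0.45 -0.95  1.88  0.43  1.03  1.31]
t 13.7 p [ 0.5261 -0.027   0.2009] yaw 187.2 tilt [ 0.0027 -0.0058] gap 45.5 F [ 0.5 -0.8  1. ] j [ 0.74  0.45 -0.95  1.87  0.43  1.03  1.31]
```

View pics/w10.png

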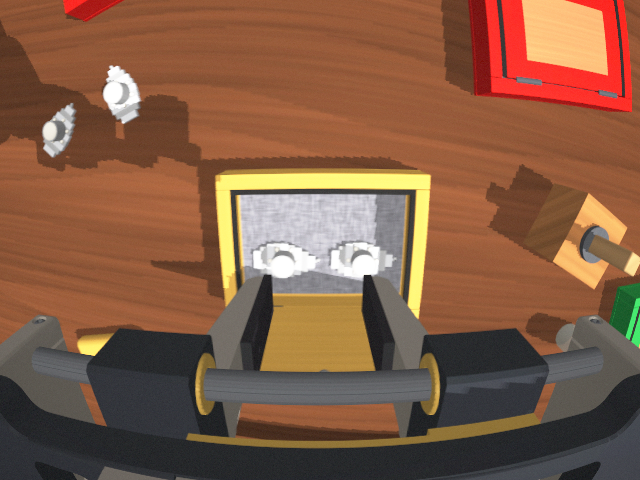

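play_rows([
  [[-0.015,-0.03,0],[0,0,-0.12],0],
  [[-0.03,-0.065,0],[0,0,-0.24],0],
  [[-0.05,-0.1,0],[0,0,-0.36],0],
  [[-0.07,-0.14,-0.01],[0,0,-0.48],0],
  [[-0.09,-0.18,-0.03],[0,0,-0.6],0],
  [[-0.107,-0.215,-0.06],[0,0,-0.627],0],
  [[-0.107,-0.2235,-0.085],[0,0,-0.627],0],
  [[-0.107,-0.2235,-0.085],[0,0,-0.627],0],
])

```text
t: 14.5
position: [0.4166, -0.2508, 0.1131]
eef_rot: [0.25, 0.968, -0.002, -0.002]
wrist_force: [-0.4, 0.3, -0.4]
finger_gap: 0.501
```

play_rows([
  [[0,0,0],[0,0,0],0],
  [[0,0,0],[0,0,0],0],
])

```text
t: 14.7
position: [0.4178, -0.2497, 0.114]
eef_rot: [0.248, 0.969, -0.002, -0.002]
wrist_force: [1.1, -0.7, -0.3]
finger_gap: 0.501
```

Run:
```python
from h import *
brooch("pics/o11.png",.4175,-.2495)
st()
```

```text
t 14.7 p [ 0.4178 -0.2497  0.114 ] yaw 151.23 tilt [-0.0047 -0.003 ] gap 46.1 F [ 1.1 -0.7 -0.3] j [ 1.06  0.45 -0.71  2.04  0.41  0.8   1.17]
t 14.75 p [ 0.4179 -0.2499  0.1142] yaw 151.23 tilt [-0.0042 -0.0036] gap 46.2 F [0.2 0.4 0.8] j [ 1.06  0.45 -0.71  2.04  0.41  0.8   1.17]
```

View pics/o11.png

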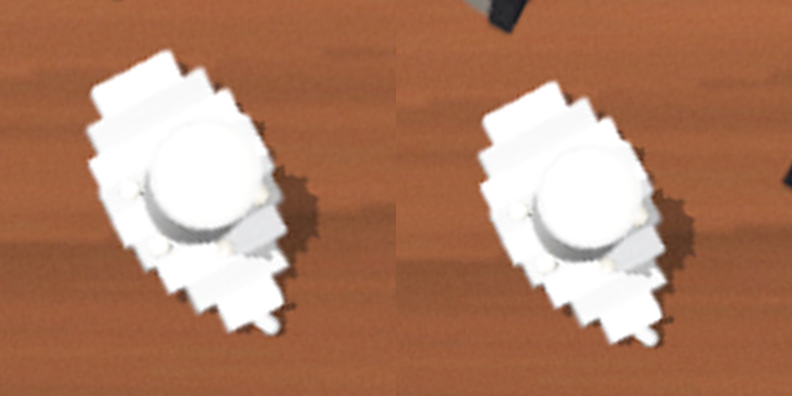

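play_rows([
  [[0,0,-0.01],[0.0035,-0.0045,-0.12],0],
  [[0,0,-0.03],[0.0035,-0.0045,-0.25],0],
  [[0,0,-0.045],[0.0035,-0.0045,-0.38],0],
  [[0,0,-0.06],[0.0035,-0.0045,-0.5],0],
  [[0,0,-0.07],[0.0035,-0.0045,-0.557],0],
  [[0,0,-0.07],[0.0035,-0.0045,-0.557],0],
])

```text
t: 15.35
position: [0.4184, -0.2488, 0.0442]
eef_rot: [0.504, 0.864, 0.001, -0.001]
wrist_force: [0.8, 0.5, -0.6]
finger_gap: 0.504
```

Run:
```python
from h import *
st();s=cam("wrist");crop(s,"pics/c12.png",200,200,240,180,3);print(proj(s,[.4172,-.2492,.024])); st()
```

```text
t 15.35 p [ 0.4184 -0.2488  0.0442] yaw 119.43 tilt [-0.0004  0.0015] gap 46.3 F [ 0.8  0.5 -0.6] j [ 0.88  0.52 -0.5   2.09  0.42  0.63  0.61]
[[317.32254285 281.26169401]]
t 15.4 p [ 0.4187 -0.2491  0.0448] yaw 119.5 tilt [0.0004 0.0011] gap 45.7 F [-1.   0.  -0.4] j [ 0.88  0.52 -0.5   2.08  0.42  0.63  0.61]
```

View pics/c12.png

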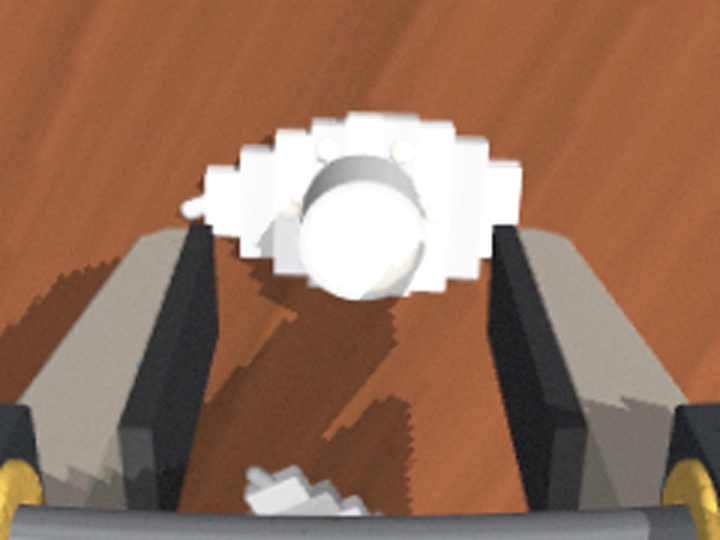

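play_rows([
  [[-0.0015,0.001,-0.015],[0,0,0],0],
  [[-0.0015,0.001,-0.03],[0,0,0],0],
  [[-0.0015,0.001,-0.0345],[0,0,0],0],
  [[-0.0015,0.001,-0.0345],[0,0,0],-1],
  [[-0.0015,0.001,-0.0345],[0,0,0],-1],
  [[-0.0015,0.001,-0.0345],[0,0,0],-1],
  [[-0.0015,0.001,-0.0345],[0,0,0],-1],
  [[-0.0015,0.001,-0.0345],[0,0,0],-1],
])

```text
t: 16.2
position: [0.4177, -0.2483, 0.0108]
eef_rot: [0.504, 0.864, 0.001, 0.0]
wrist_force: [0.3, -0.5, 2.1]
finger_gap: 0.252
```

play_rows([
  [[0,0,0.04],[0,0,0],-1],
  [[0,0,0.08],[0,0,0.14],-1],
  [[0,0,0.12],[0,0,0.28],-1],
  [[0.015,0.03,0.15],[0,0,0.42],-1],
  [[0.03,0.07,0.18],[0,0,0.56],-1],
  [[0.05,0.11,0.2],[0,0,0.7],-1],
  [[0.07,0.15,0.21],[0,0,0.84],-1],
  [[0.09,0.19,0.22],[0,0,0.98],-1],
])

```text
t: 17.0
position: [0.5082, -0.0571, 0.2319]
eef_rot: [0.036, 0.999, 0.0, 0.001]
wrist_force: [-0.1, -0.2, -1.5]
finger_gap: 0.25
```

Run:
```python
from h import *
st()
```

```text
t 17.0 p [ 0.5082 -0.0571  0.2319] yaw 175.93 tilt [ 0.0014 -0.    ] gap 23.0 F [-0.1 -0.2 -1.5] j [ 0.82  0.37 -0.94  1.88  0.34  1.07  1.24]
```

play_rows([
  [[0.01,-0.002,0],[0,0,0.1],-1],
  [[0.02,-0.003,-0.03],[0,0,0.202],-1],
  [[0.02,-0.003,-0.07],[0,0,0.202],-1],
  [[0.02,-0.003,-0.11],[0,0,0.202],-1],
  [[0.02,-0.003,-0.14],[0,0,0.202],-1],
  [[0.02,-0.003,-0.14],[0,0,0.202],-1],
  [[0.02,-0.003,-0.14],[0,0,0.202],-1],
])

```text
t: 17.7
position: [0.5283, -0.0597, 0.0924]
eef_rot: [-0.066, 0.998, 0.0, 0.001]
wrist_force: [0.0, -0.4, -0.0]
finger_gap: 0.252
```

Run:
```python
from h import *
st(); s=cam("wrist"); crop(s,"pics/c13.png",140,120,380,270,2);st()
```

```text
t 17.7 p [ 0.5283 -0.0597  0.0924] yaw 187.53 tilt [0.0012 0.0007] gap 23.2 F [ 0.  -0.4 -0. ] j [ 0.69  0.6  -0.83  1.95  0.59  0.85  1.25]
t 17.75 p [ 0.5291 -0.0599  0.0934] yaw 187.52 tilt [0.0033 0.0002] gap 22.9 F [ 1.1 -0.3 -0. ] j [ 0.69  0.6  -0.83  1.95  0.59  0.85  1.25]
```

View pics/c13.png

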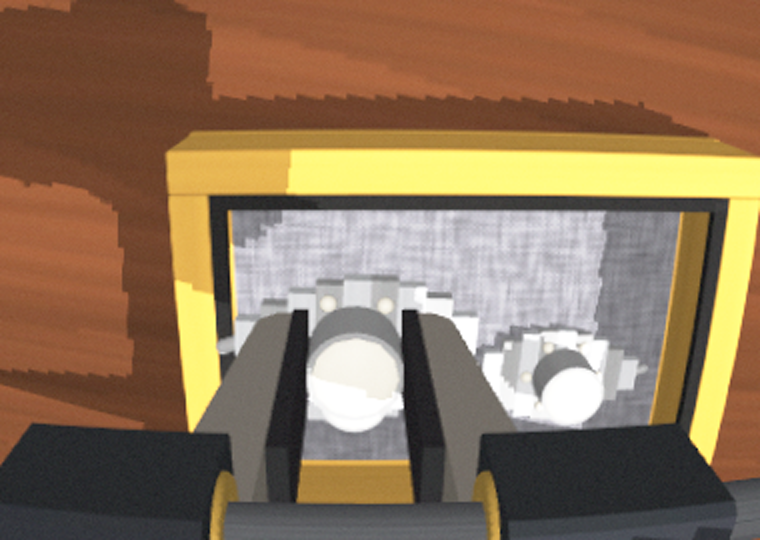

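Run:
```python
from h import *
o=st(); s=cam("wrist")
u=lambda a:np.array(a)/2+[140,120]
m=np.array([[-.061,-.085,.042],[-.061,.085,.042],[-.075,-.098,.042]])
f,T=fitpose([(s,u([[210,197],[727,200],[167,152]]),[0,1,2])],m)
r=least_squares(f,[.55,-.015,.12]); print(r.x,np.degrees(r.x[2]),r.fun.round(1))
c,sn=np.cos(r.x[2]),np.sin(r.x[2]); M=np.array([[c,-sn],[sn,c]])
case=lambda P:(P[:,:2]-r.x[:2])@M*1000
z=o["position"][2]
print("ends",case(back(s,u([[217,345],[478,337]]),z-.006)),"set",case(back(s,u([[354,372]]),z+.0135)),"tcp",case(o["position"][None]))
```

```text
t 17.75 p [ 0.5291 -0.0599  0.0934] yaw 187.52 tilt [0.0033 0.0002] gap 22.9 F [ 1.1 -0.3 -0. ] j [ 0.69  0.6  -0.83  1.95  0.59  0.85  1.25]
[ 0.55598833 -0.01429798  0.12951565] 7.4207000561656775 [-0.3 -0.3  0.8  0.1 -0.3  0.3]
ends [[-31.84207262 -76.13990953]
 [-34.3763964   -7.78600633]] set [[-34.34070742 -40.13220858]] tcp [[-32.54725093 -41.70829072]]
```

play_rows([
  [[0,0,-0.02],[0,0.003,0],-1],
  [[0,0,-0.045],[0,0.003,0],-1],
  [[0,0,-0.065],[0,0.003,0],-1],
  [[0,0,-0.0755],[0,0.003,0],-1],
  [[0,0,-0.0755],[0,0.003,0],-1],
  [[0,0,-0.0755],[0,0.003,0],-1],
])

```text
t: 18.4
position: [0.5299, -0.0598, 0.0188]
eef_rot: [-0.066, 0.998, -0.0, 0.001]
wrist_force: [0.3, -0.2, 0.4]
finger_gap: 0.249
```

play_rows([
  [[0,0,0],[0,0,0],-0.22],
  [[0,0,0],[0,0,0],-0.22],
  [[0,0,0.02],[0,0,0],-0.22],
  [[0,0,0.06],[0,0,0],-0.22],
  [[0,0,0.1],[0,0,-0.1],-0.22],
  [[0,-0.03,0.14],[0,0,-0.2],-0.22],
  [[-0.01,-0.07,0.17],[0,0,-0.34],-0.1],
  [[-0.02,-0.11,0.18],[0,0,-0.48],0],
])

```text
t: 19.2
position: [0.5117, -0.1705, 0.2028]
eef_rot: [0.175, 0.985, -0.001, 0.004]
wrist_force: [0.7, -1.4, -0.4]
finger_gap: 0.494
```

Run:
```python
from h import *
st(); s=cam("wrist"); cv2.imwrite("pics/w14.png",s["image"][:,:,::-1])
st()
```

```text
t 19.2 p [ 0.5117 -0.1705  0.2028] yaw 159.8 tilt [ 0.0079 -0.0035] gap 45.4 F [ 0.7 -1.4 -0.4] j [ 0.91  0.42 -0.82  1.85  0.36  1.01  1.16]
t 19.25 p [ 0.5095 -0.1798  0.2025] yaw 158.88 tilt [ 0.0056 -0.0087] gap 45.8 F [-0.5 -5.9 -0.7] j [ 0.92  0.42 -0.81  1.85  0.36  1.01  1.16]
```

View pics/w14.png

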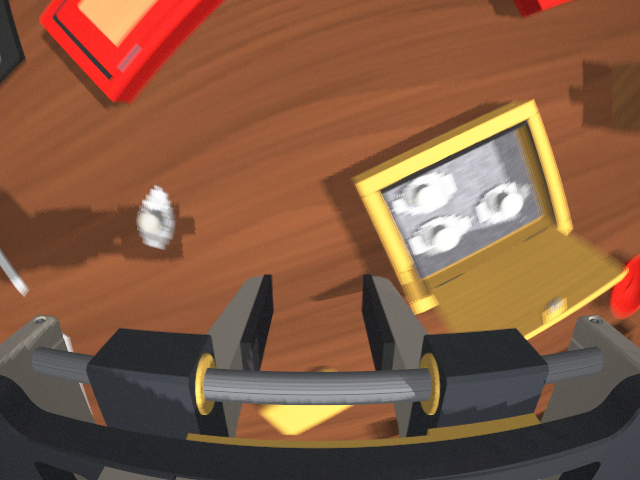

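play_rows([
  [[-0.006,-0.02,0],[0,0,-0.14],0],
  [[-0.012,-0.04,0],[0,0,-0.28],0],
  [[-0.02,-0.06,0],[0,0,-0.42],0],
  [[-0.026,-0.08,0],[0,0,-0.56],0],
  [[-0.032,-0.1,0],[0,0,-0.7],0],
  [[-0.038,-0.12,0],[0,0,-0.84],0],
  [[-0.044,-0.14,0],[0,0,-0.98],0],
  [[-0.05,-0.155,0],[0,0,-1.12],0],
])

```text
t: 20.05
position: [0.459, -0.3359, 0.2027]
eef_rot: [0.68, 0.734, -0.005, 0.001]
wrist_force: [0.3, -0.4, 0.3]
finger_gap: 0.502
```

play_rows([
  [[0,0,-0.02],[0,0,-0.14],0],
  [[0,0,-0.04],[0,0,-0.28],0],
  [[0,0,-0.06],[0,0,-0.42],0],
  [[0,0,-0.075],[0,0,-0.56],0],
  [[0,0,-0.085],[0,0,-0.61],0],
  [[0,0,-0.085],[0,0,-0.61],0],
  [[0,0,-0.085],[0,0,-0.61],0],
])

```text
t: 20.75
position: [0.4593, -0.3356, 0.1181]
eef_rot: [0.868, 0.496, -0.005, -0.0]
wrist_force: [0.4, 0.1, 1.1]
finger_gap: 0.501
```

Run:
```python
from h import *
brooch("pics/o15.png",.459,-.335)
st()
```

```text
t 20.75 p [ 0.4593 -0.3356  0.1181] yaw 59.53 tilt [-0.0093 -0.0047] gap 46.1 F [0.4 0.1 1.1] j [ 0.84  0.49 -0.35  1.86  0.23  0.84 -0.16]
t 20.8 p [ 0.4595 -0.3359  0.1184] yaw 59.51 tilt [-0.0086 -0.0052] gap 46.1 F [-0.1 -0.2  0.3] j [ 0.84  0.48 -0.35  1.86  0.23  0.84 -0.16]
```

View pics/o15.png

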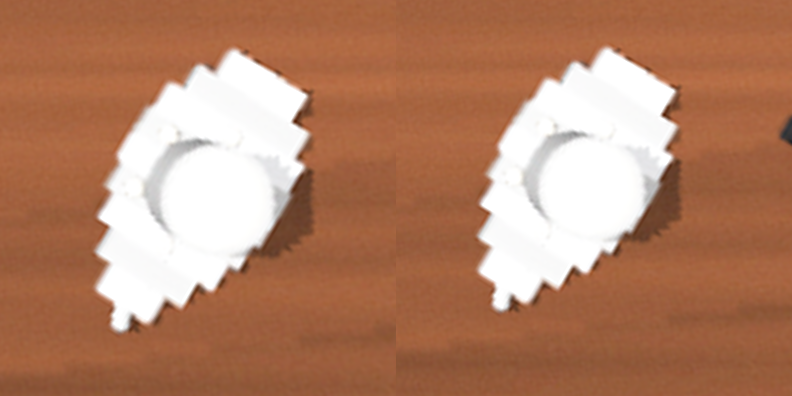

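play_rows([
  [[0.001,0.001,-0.03],[0.005,-0.009,0],0],
  [[0.001,0.001,-0.06],[0.005,-0.009,0],0],
  [[0.001,0.001,-0.085],[0.005,-0.009,0],0],
  [[0.001,0.001,-0.1],[0.005,-0.009,0],0],
  [[0.001,0.001,-0.108],[0.005,-0.009,0],0],
  [[0.001,0.001,-0.108],[0.005,-0.009,0],0],
  [[0.001,0.001,-0.108],[0.005,-0.009,0],-1],
  [[0.001,0.001,-0.108],[0.005,-0.009,0],-1],
])

```text
t: 21.6
position: [0.4614, -0.3354, 0.0117]
eef_rot: [0.868, 0.496, 0.001, 0.001]
wrist_force: [-0.2, 0.5, 0.1]
finger_gap: 0.35
```

play_rows([
  [[0,0,0],[0,0,0],-1],
  [[0,0,0],[0,0,0],-1],
  [[0,0,0],[0,0,0],-1],
])

```text
t: 21.9
position: [0.4619, -0.3359, 0.0125]
eef_rot: [0.868, 0.496, 0.001, 0.002]
wrist_force: [-1.0, -0.2, 4.3]
finger_gap: 0.247
```

play_rows([
  [[0,0,0.04],[0,0,0],-1],
  [[0,0,0.08],[0,0,0.14],-1],
  [[0,0.02,0.12],[0,0,0.28],-1],
  [[0.005,0.06,0.15],[0,0,0.42],-1],
  [[0.01,0.1,0.18],[0,0,0.56],-1],
  [[0.02,0.14,0.2],[0,0,0.7],-1],
  [[0.03,0.185,0.21],[0,0,0.84],-1],
  [[0.035,0.23,0.22],[0,0,0.98],-1],
])

```text
t: 22.7
position: [0.4974, -0.1043, 0.2335]
eef_rot: [0.53, 0.848, 0.002, 0.002]
wrist_force: [0.3, -0.3, -1.3]
finger_gap: 0.249
```

play_rows([
  [[0.003,0.02,0],[0,0,0.14],-1],
  [[0.006,0.04,0],[0,0,0.28],-1],
  [[0.009,0.06,0],[0,0,0.42],-1],
  [[0.012,0.08,0],[0,0,0.56],-1],
  [[0.015,0.1,0],[0,0,0.7],-1],
  [[0.018,0.115,0],[0,0,0.84],-1],
  [[0.02,0.125,0],[0,0,0.98],-1],
  [[0.02,0.125,-0.01],[0,0,1.12],-1],
])

```text
t: 23.5
position: [0.518, 0.0227, 0.2245]
eef_rot: [-0.005, 1.0, 0.003, 0.002]
wrist_force: [-0.2, 0.3, -0.5]
finger_gap: 0.251
```

play_rows([
  [[0,0,-0.02],[0,0,0.13],-1],
  [[0,0,-0.05],[0,0,0.13],-1],
  [[0,0,-0.09],[0,0,0.13],-1],
  [[0,0,-0.12],[0,0,0.13],-1],
  [[0,0,-0.13],[0,0,0.13],-1],
  [[0,0,-0.13],[0,0,0.13],-1],
  [[0,0,-0.13],[0,0,0.13],-1],
])

```text
t: 24.2
position: [0.5189, 0.0231, 0.0957]
eef_rot: [-0.07, 0.998, 0.003, 0.003]
wrist_force: [-1.1, 0.8, 0.5]
finger_gap: 0.245
```

Run:
```python
from h import *
st(); s=cam("wrist"); crop(s,"pics/c16.png",140,120,380,270,2);st()
```

```text
t 24.2 p [0.5189 0.0231 0.0957] yaw 188.08 tilt [0.0051 0.0061] gap 22.6 F [-1.1  0.8  0.5] j [ 0.58  0.59 -0.87  1.98  0.6   0.84  1.09]
t 24.25 p [0.5192 0.023  0.0961] yaw 188.07 tilt [0.006  0.0059] gap 22.8 F [-0.3 -0.2 -0.4] j [ 0.58  0.59 -0.87  1.98  0.6   0.84  1.09]
```

View pics/c16.png

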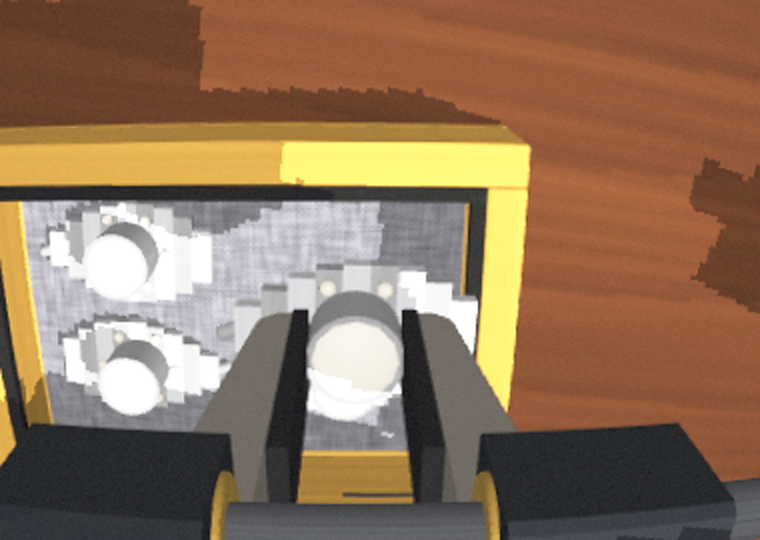

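Run:
```python
from h import *
o=st(); s=cam("wrist")
u=lambda a:np.array(a)/2+[140,120]
m=np.array([[-.061,.085,.042],[-.075,.098,.042],[-.061,.098,.042]])
f,T=fitpose([(s,u([[488,188],[528,145],[526,187]]),[0,1,2])],m)
r=least_squares(lambda p:f([p[0],p[1],.130]),[.55,-.015]); print(r.x,r.fun.round(1))
c,sn=np.cos(.13),np.sin(.13); M=np.array([[c,-sn],[sn,c]])
case=lambda P:(P[:,:2]-r.x[:2])@M*1000
z=o["position"][2]
print("ends",case(back(s,u([[217,332],[476,323]]),z-.006)),"set",case(back(s,u([[354,360]]),z+.0125)),"tcp",case(o["position"][None]))
```

```text
t 24.25 p [0.5192 0.023  0.0961] yaw 188.07 tilt [0.006  0.0059] gap 22.8 F [-0.3 -0.2 -0.4] j [ 0.58  0.59 -0.87  1.98  0.6   0.84  1.09]
[ 0.55437606 -0.0150675 ] [-0.9 -0.3  0.7 -0.3  0.3  0.6]
ends [[-32.7788159    8.17810389]
 [-36.01815012  75.46328708]] set [[-34.49157682  43.7784009 ]] tcp [[-29.9902274   42.29606939]]
```

play_rows([
  [[0,-0.0015,-0.02],[-0.006,0.006,-0.01],-1],
  [[0,-0.0015,-0.045],[-0.006,0.006,-0.01],-1],
  [[0,-0.0015,-0.065],[-0.006,0.006,-0.01],-1],
  [[0,-0.0015,-0.077],[-0.006,0.006,-0.01],-1],
  [[0,-0.0015,-0.077],[-0.006,0.006,-0.01],-1],
  [[0,-0.0015,-0.077],[-0.006,0.006,-0.01],-1],
])

```text
t: 24.9
position: [0.5199, 0.0216, 0.02]
eef_rot: [-0.065, 0.998, -0.0, 0.001]
wrist_force: [-0.3, -0.8, 0.1]
finger_gap: 0.247
```

play_rows([
  [[0,0,0],[0,0,0],-0.22],
  [[0,0,0],[0,0,0],-0.22],
  [[0,0,0.02],[0,0,0],-0.22],
  [[0,0,0.06],[0,0,0],-0.22],
  [[0,0,0.1],[0,0,0],-0.22],
  [[0,-0.03,0.14],[0,0,0],-0.5],
  [[0,-0.04,0.19],[0,0,0],-1],
  [[0,-0.04,0.23],[0,0,0],-1],
])

```text
t: 25.7
position: [0.5201, -0.0202, 0.2527]
eef_rot: [-0.064, 0.998, -0.001, 0.001]
wrist_force: [-0.1, -0.4, -0.3]
finger_gap: 0.153
```

play_rows([
  [[0,0,0],[0,0,0],-1],
])

```text
t: 25.8
position: [0.523, -0.0198, 0.2583]
eef_rot: [-0.064, 0.998, -0.002, 0.006]
wrist_force: [-0.0, 0.6, -0.2]
finger_gap: 0.065
```

Run:
```python
from h import *
st(); s=cam("wrist"); cv2.imwrite("pics/w17.png",s["image"][:,:,::-1]);crop(s,"pics/c17.png",190,130,260,195,3)
s=cam("top"); crop(s,"pics/c17t.png",300,150,200,150,4)
s=cam("scene"); crop(s,"pics/c17s.png",190,200,240,160,3)
st()
```

```text
t 25.8 p [ 0.523  -0.0198  0.2583] yaw 187.29 tilt [ 0.0127 -0.003 ] gap 6.0 F [-0.   0.6 -0.2] j [ 0.81  0.39 -1.03  1.82  0.37  1.13  1.34]
t 25.95 p [ 0.5196 -0.0206  0.2525] yaw 187.31 tilt [ 0.003  -0.0022] gap 0.3 F [-0.1  0.1 -0.9] j [ 0.8   0.39 -1.03  1.83  0.38  1.12  1.34]
```

View pics/c17.png

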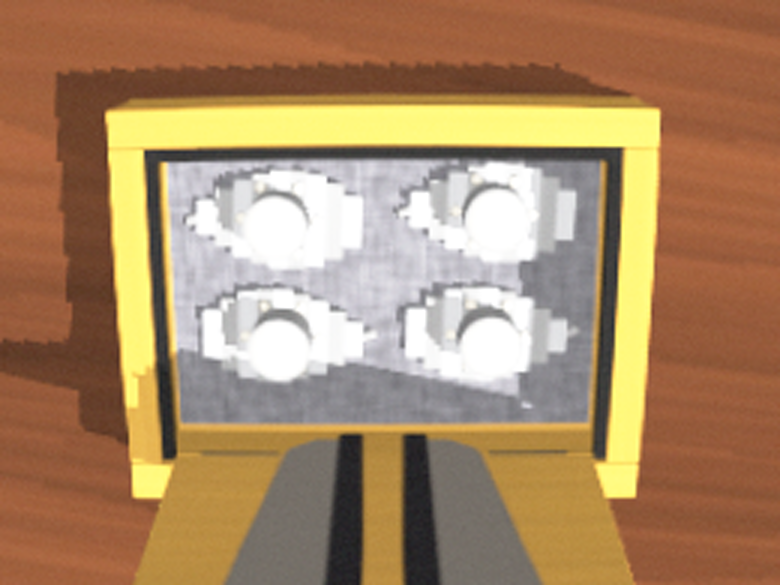

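View pics/c17t.png

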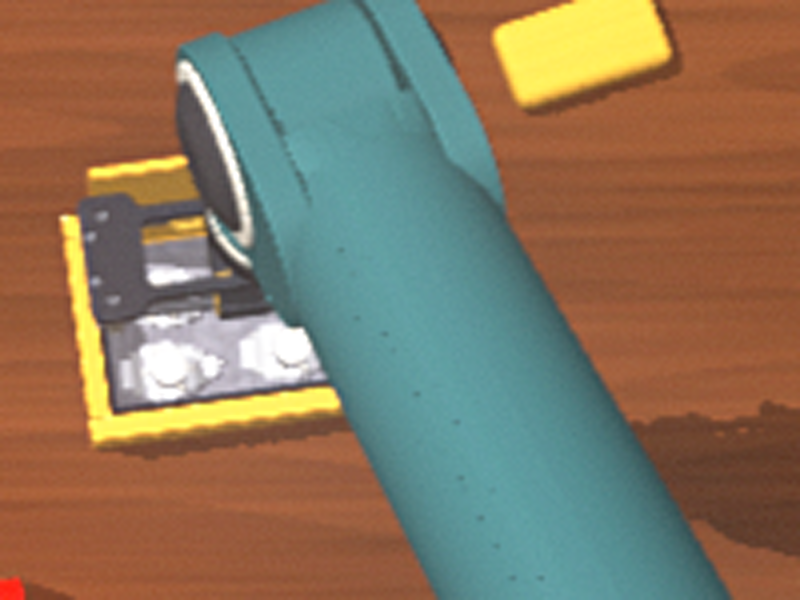

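View pics/c17s.png

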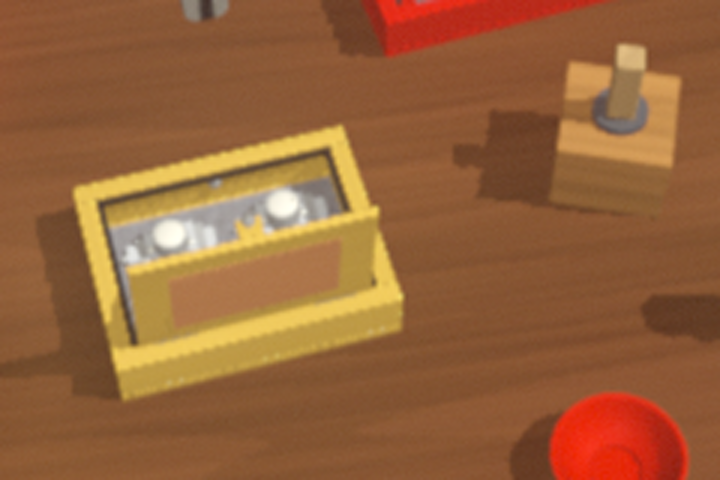

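All four brooches lie flat in the case: settings at crop (275,220), (495,215), (278,340) and (490,338). Now for the lid: I go over it, down behind, and push.

play_rows([
  [[0.03,0.004,0],[0,0,0],-1],
  [[0.07,0.01,0],[0,0,0],-1],
  [[0.11,0.016,0],[0,0,0],-1],
  [[0.14,0.02,0],[0,0,0],-1],
  [[0.14,0.02,-0.04],[0,0,0],-1],
  [[0.14,0.02,-0.08],[0,0,0],-1],
  [[0.14,0.02,-0.1],[0,0,0],-1],
  [[0.14,0.02,-0.1],[0,0,0],-1],
])

```text
t: 26.75
position: [0.6562, -0.0004, 0.1468]
eef_rot: [-0.065, 0.998, -0.001, -0.003]
wrist_force: [-0.8, -0.5, -0.1]
finger_gap: 0.007
```

```bash
cat >> h.py <<'E'
C=np.array([.555,-.0147,.130])
def MC(): c,s=np.cos(C[2]),np.sin(C[2]); return np.array([[c,-s],[s,c]])
def tocase(P): return np.append((np.array(P)[:2]-C[:2])@MC(),P[2])*1000
E
python3 - <<'E'
from h import *
o=st(); print(tocase(o["position"]))
s=cam("scene"); crop(s,"pics/c18s.png",190,180,240,170,3)
o=st(); print(tocase(o["position"]))
E
```

```text
t 26.75 p [ 6.562e-01 -4.000e-04  1.468e-01] yaw 187.41 tilt [-0.0067 -0.0022] gap 0.6 F [-0.8 -0.5 -0.1] j [ 0.51  0.73 -0.85  1.6   0.59  1.1   1.21]
[102.23269215   1.01154871 146.76398573]
t 26.8 p [ 6.579e-01 -1.000e-04  1.496e-01] yaw 187.39 tilt [-0.0025 -0.0017] gap 0.6 F [-0.3  0.1  0.6] j [ 0.51  0.72 -0.85  1.59  0.59  1.1   1.21]
[103.89723485   1.17218589 149.58437769]
```

View pics/c18s.png

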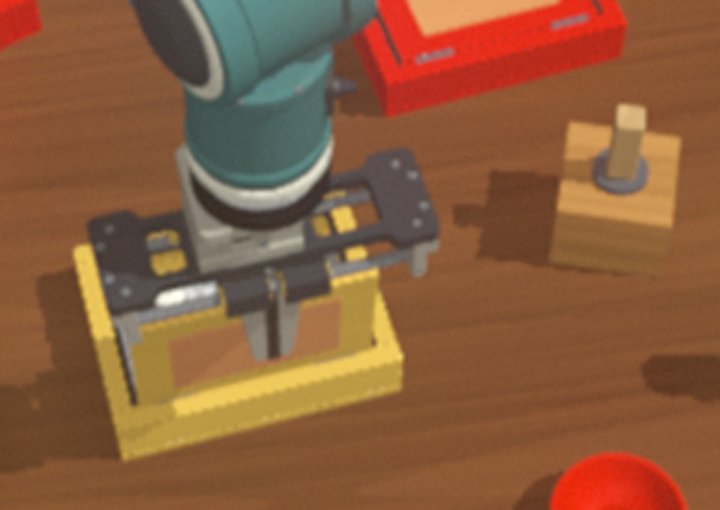

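play_rows([
  [[0,0,-0.012],[0,0,0],-1],
  [[0,0,-0.022],[0,0,0],-1],
  [[-0.01,-0.001,-0.022],[0,0,0],-1],
  [[-0.018,-0.002,-0.022],[0,0,0],-1],
  [[-0.026,-0.003,-0.022],[0,0,0],-1],
  [[-0.034,-0.004,-0.022],[0,0,0],-1],
  [[-0.044,-0.006,-0.022],[0,0,0],-1],
  [[-0.054,-0.007,-0.023],[0,0,0],-1],
])

```text
t: 27.6
position: [0.6033, -0.0073, 0.127]
eef_rot: [-0.064, 0.998, -0.001, -0.001]
wrist_force: [0.9, 0.1, -0.6]
finger_gap: 0.002
```

Run:
```python
from h import *
o=st(); print(tocase(o["position"]))
s=cam("scene"); crop(s,"pics/c19s.png",190,180,240,170,3)
```

```text
t 27.6 p [ 0.6033 -0.0073  0.127 ] yaw 187.38 tilt [-0.0015 -0.002 ] gap 0.2 F [ 0.9  0.1 -0.6] j [ 0.57  0.67 -0.86  1.75  0.6   1.01  1.18]
[ 48.85556822   1.04610151 126.96717977]
```

View pics/c19s.png

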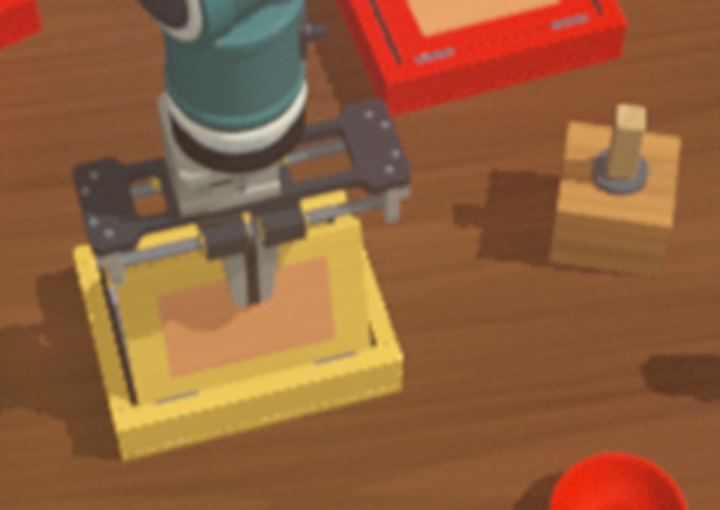

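play_rows([
  [[-0.011,-0.0015,-0.003],[0,0,0],-1],
  [[-0.022,-0.003,-0.0085],[0,0,0],-1],
  [[-0.032,-0.004,-0.015],[0,0,0],-1],
  [[-0.041,-0.0055,-0.022],[0,0,0],-1],
  [[-0.049,-0.0065,-0.031],[0,0,0],-1],
  [[-0.056,-0.007,-0.04],[0,0,0],-1],
  [[-0.06,-0.008,-0.047],[0,0,0],-1],
  [[-0.063,-0.008,-0.053],[0,0,0],-1],
])

```text
t: 28.45
position: [0.5378, -0.0158, 0.0726]
eef_rot: [-0.064, 0.998, -0.001, -0.003]
wrist_force: [0.1, -0.8, 0.2]
finger_gap: 0.007
```

Run:
```python
from h import *
o=st(); print(tocase(o["position"]))
s=cam("scene"); crop(s,"pics/c20s.png",190,180,240,170,3)
o=st(); print(tocase(o["position"]))
```

```text
t 28.45 p [ 0.5378 -0.0158  0.0726] yaw 187.39 tilt [-0.0049 -0.003 ] gap 0.6 F [ 0.1 -0.8  0.2] j [ 0.61  0.66 -0.84  1.94  0.65  0.85  1.12]
[-17.15094354   1.11439939  72.63337121]
t 28.5 p [ 0.537  -0.0158  0.0719] yaw 187.4 tilt [-0.0065 -0.0031] gap 0.4 F [-1.5 -0.4  0.6] j [ 0.61  0.66 -0.84  1.94  0.65  0.85  1.12]
[-17.99251033   1.203234    71.88315816]
```

View pics/c20s.png

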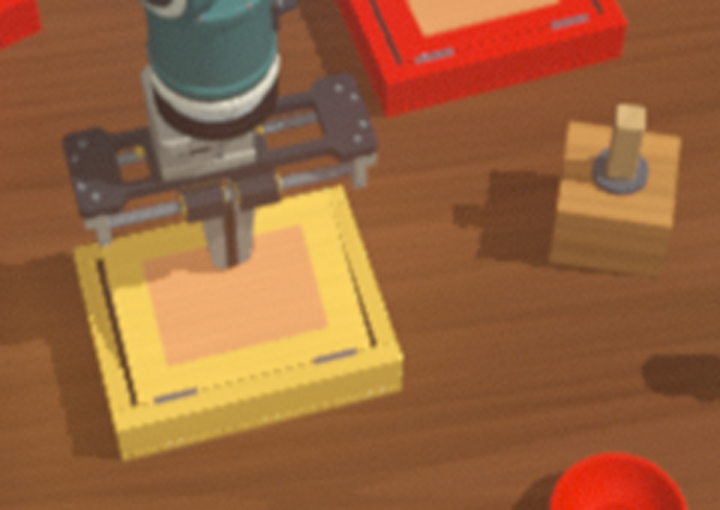

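play_rows([
  [[0,0,0.012],[0,0.006,0],-1],
  [[-0.014,-0.002,0.012],[0,0.006,0],-1],
  [[-0.026,-0.0035,0.012],[0,0.006,0],-1],
  [[-0.026,-0.0035,0],[0,0.006,0],-1],
  [[-0.026,-0.0035,-0.01],[0,0.006,0],-1],
  [[-0.026,-0.0035,-0.016],[0,0.006,0],-1],
  [[-0.026,-0.0035,-0.02],[0,0.006,0],-1],
  [[-0.026,-0.0035,-0.02],[0,0.006,0],-1],
])

```text
t: 29.3
position: [0.5108, -0.0192, 0.051]
eef_rot: [-0.065, 0.998, -0.001, -0.007]
wrist_force: [0.5, 0.1, 0.5]
finger_gap: 0.004
```

play_rows([
  [[0,0,-0.003],[0,0,0],-1],
  [[0,0,-0.006],[0,0,0],-1],
  [[0,0,-0.008],[0,0,0],-1],
  [[0,0,-0.01],[0,0,0],-1],
  [[0,0,-0.01],[0,0,0],-1],
])

```text
t: 29.8
position: [0.5109, -0.0191, 0.0421]
eef_rot: [-0.065, 0.998, -0.002, -0.007]
wrist_force: [-3.7, -1.0, 14.9]
finger_gap: 0.002
```

Run:
```python
from h import *
o=st(); print(tocase(o["position"]))
s=cam("scene"); crop(s,"pics/c21s.png",190,180,240,170,3)
o=st(); print(tocase(o["position"]))
```

```text
t 29.8 p [ 0.5109 -0.0191  0.0421] yaw 187.42 tilt [-0.0141 -0.0043] gap 0.2 F [-3.7 -1.  14.9] j [ 0.6   0.67 -0.8   2.01  0.69  0.78  1.08]
[-44.32494031   1.37119344  42.13567731]
t 29.85 p [ 0.5109 -0.0191  0.0421] yaw 187.42 tilt [-0.0139 -0.0043] gap 0.4 F [-4.6  0.1 14.2] j [ 0.6   0.67 -0.8   2.01  0.69  0.78  1.08]
[-44.33981883   1.37697864  42.13114039]
```

View pics/c21s.png

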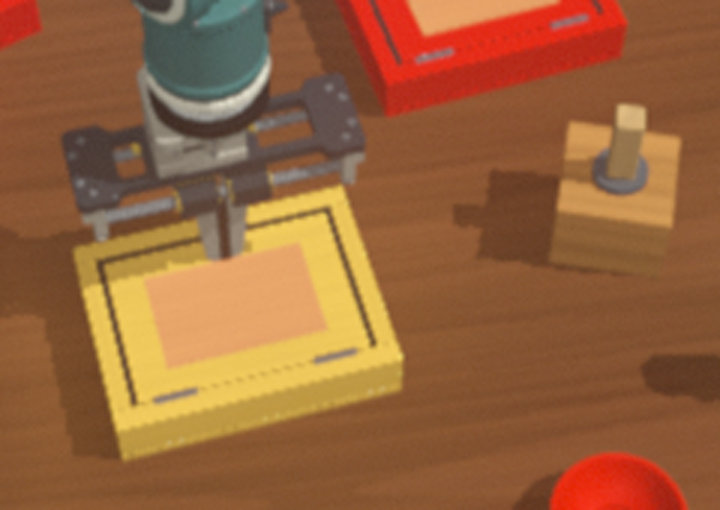

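play_rows([
  [[0,0,-0.0017],[0,0.01,0],-1],
  [[0,0,-0.0017],[0,0.01,0],-1],
  [[0,0,0.01],[0,0.014,0],-1],
  [[0,0,0.05],[0,0.014,0],-1],
  [[0,0,0.1],[0,0.014,0],-1],
  [[0,0,0.15],[0,0.014,0],-1],
  [[0,0,0.19],[0,0.014,0],-1],
  [[0,0,0.19],[0,0.014,0],-1],
])

```text
t: 30.65
position: [0.5141, -0.0184, 0.2373]
eef_rot: [-0.065, 0.998, -0.002, -0.009]
wrist_force: [0.8, 0.2, 0.3]
finger_gap: 0.011
```

play_rows([
  [[0,0,0],[0,0,0],0],
])

```text
t: 30.75
position: [0.514, -0.019, 0.2375]
eef_rot: [-0.064, 0.998, -0.003, -0.009]
wrist_force: [0.3, 0.4, -0.7]
finger_gap: 0.074
```

Run:
```python
from h import *
o=st()
s=cam("wrist"); crop(s,"pics/c22.png",170,130,300,195,2.66); cv2.imwrite("pics/w22.png",s["image"][:,:,::-1])
s=cam("scene"); crop(s,"pics/c22s.png",190,180,240,170,3); 
o=st()
```

```text
t 30.75 p [ 0.514  -0.019   0.2375] yaw 187.37 tilt [-0.0178 -0.0064] gap 6.8 F [ 0.3  0.4 -0.7] j [ 0.8   0.42 -1.04  1.85  0.4   1.12  1.31]
t 30.85 p [ 0.5138 -0.0185  0.2369] yaw 187.41 tilt [-0.0188 -0.0056] gap 15.1 F [ 0.5  0.1 -0.5] j [ 0.8   0.42 -1.04  1.85  0.4   1.12  1.31]
```

View pics/c22.png

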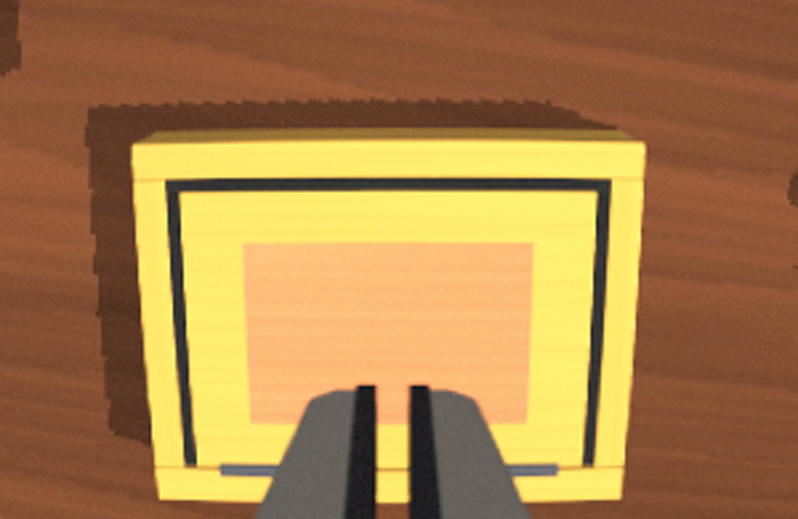

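View pics/c22s.png

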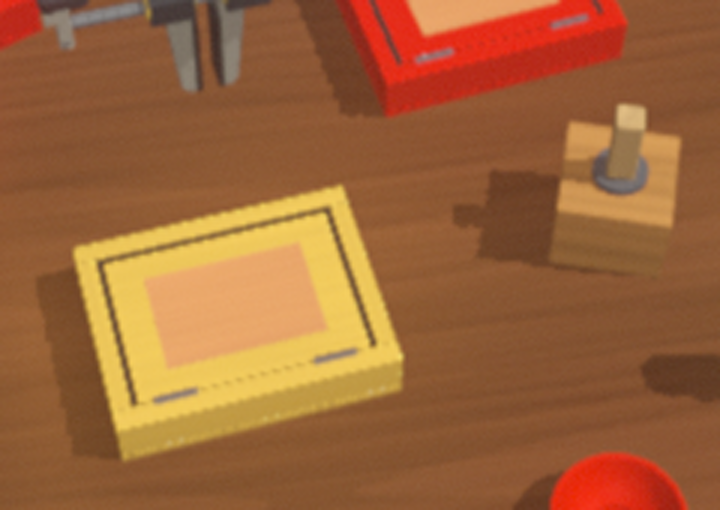

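play_rows([
  [[0,0,0],[0.006,-0.018,0],-1],
  [[0,0,0],[0.006,-0.018,0],-1],
  [[0,0,0],[0.006,-0.018,0],-1],
  [[0,0,0],[0.006,-0.018,0],-1],
])

```text
t: 31.25
position: [0.5137, -0.0185, 0.2365]
eef_rot: [-0.065, 0.998, 0.0, -0.001]
wrist_force: [-0.1, 0.3, -0.2]
finger_gap: 0.004
```

Run:
```python
from h import *
import pickle
o=st()
s=cam("wrist"); crop(s,"pics/c23.png",200,160,240,180,3.3); pickle.dump(s,open("s23.pkl","wb"))
o=st()
```

```text
t 31.25 p [ 0.5137 -0.0185  0.2365] yaw 187.42 tilt [-0.0015  0.0007] gap 0.3 F [-0.1  0.3 -0.2] j [ 0.81  0.41 -1.04  1.86  0.4   1.1   1.32]
t 31.3 p [ 0.5137 -0.0184  0.2366] yaw 187.42 tilt [-0.0012  0.0006] gap 0.7 F [-0.1 -0.4 -0.6] j [ 0.81  0.41 -1.04  1.86  0.4   1.1   1.32]
```

View pics/c23.png

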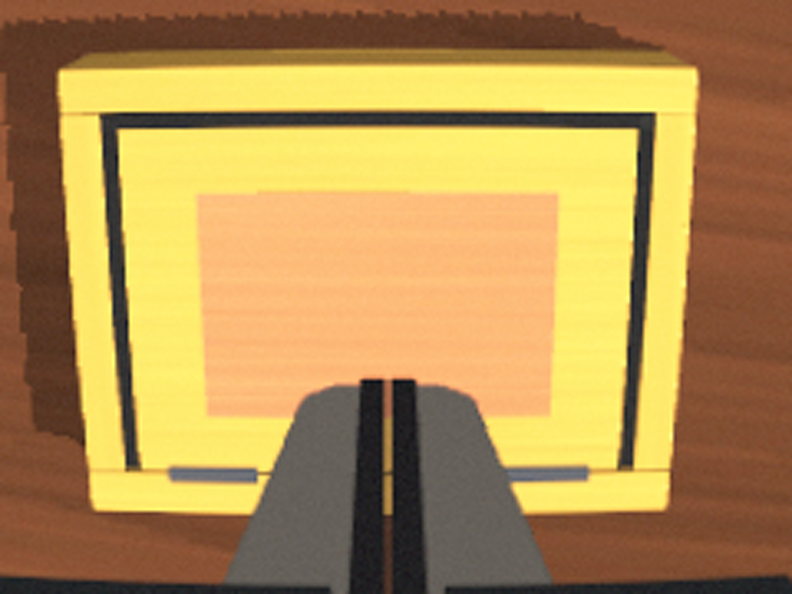

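```bash
cat >> h.py <<'E'
def seamfit(s,z=.042,p0=(.555,-.0147,.13),rad=.010,ylim=None):
    g=s["image"].astype(int).max(2); vv,uu=np.where(g<90)
    P=back(s,np.stack([uu,vv],1),z)[:,:2]
    p=np.array(p0,float)
    def loc(p): c,sn=np.cos(p[2]),np.sin(p[2]); return (P-p[:2])@np.array([[c,-sn],[sn,c]])
    A=np.array([[.045,.0825],[-.0585,.0825],[-.0585,-.0825],[.045,-.0825]])
    def seg(Q):
        ds=[]
        for a,b in zip(A[:-1],A[1:]):
            d=(b-a)/np.linalg.norm(b-a); L=np.linalg.norm(b-a); t=(Q-a)@d; n=(Q-a)@np.array([-d[1],d[0]])
            ds.append(np.where((t>.006)&(t<L-.006),n,9))
        ds=np.array(ds); i=np.argmin(abs(ds),0); return ds[i,np.arange(len(Q))],i
    for r in [rad,.006,.005,.004]:
        n,i=seg(loc(p)); k=abs(n)<r; P0=P; Pk=P[k]; ik=i[k]
        def f(q):
            c,sn=np.cos(q[2]),np.sin(q[2]); Q=(Pk-q[:2])@np.array([[c,-sn],[sn,c]]); out=np.zeros(len(Q))
            for j,(a,b) in enumerate(zip(A[:-1],A[1:])):
                d=(b-a)/np.linalg.norm(b-a); m=ik==j; out[m]=(Q[m]-a)@np.array([-d[1],d[0]])
            return out
        p=least_squares(f,p).x
    n,i=seg(loc(p)); k=abs(n)<.004
    print("seam fit",p.round(4),"counts",[int((i[k]==j).sum()) for j in range(3)],"mean mm",[round(1000*n[k&(i==j)].mean(),2) for j in range(3)],"std",round(1000*n[k].std(),2))
    return p
E
python3 - <<'E'
from h import *
import pickle
s=pickle.load(open("s23.pkl","rb")); seamfit(s)
seamfit(cam("scene"))
t=cam("top")
E
```

```text
seam fit [ 0.5538 -0.0146  0.1304] counts [339, 647, 333] mean mm [np.float64(0.22), np.float64(0.0), np.float64(0.22)] std 1.26
seam fit [ 0.555  -0.0147  0.13  ] counts [0, 0, 0] mean mm [np.float64(nan), np.float64(nan), np.float64(nan)] std nanh.py:78: RuntimeWarning: Mean of empty slice.
  print("seam fit",p.round(4),"counts",[int((i[k]==j).sum()) for j in range(3)],"mean mm",[round(1000*n[k&(i==j)].mean(),2) for j in range(3)],"std",round(1000*n[k].std(),2))
  ret = ret.dtype.type(ret / rcount)
  ret = _var(a, axis=axis, dtype=dtype, out=out, ddof=ddof,
  arrmean = um.true_divide(arrmean, div, out=arrmean,
  ret = ret.dtype.type(ret / rcount)
```

play_rows([
  [[0,0,0],[0,0,-0.14],-1],
  [[0,0,0],[0,0,-0.28],-1],
  [[0,0,0],[0,0,-0.42],-1],
  [[0,0,0],[0,0,-0.56],-1],
  [[0,0,0],[0,0,-0.7],-1],
  [[0,0,0],[0,0,-0.84],-1],
  [[0,0,0],[0,0,-0.98],-1],
  [[0,0,0],[0,0,-1.12],-1],
])

```text
t: 32.2
position: [0.5139, -0.0183, 0.2368]
eef_rot: [0.478, 0.879, 0.001, -0.0]
wrist_force: [0.5, -0.5, 0.4]
finger_gap: 0.005
```

play_rows([
  [[0.01,0,0],[0,0,-0.14],-1],
  [[0.02,0,0],[0,0,-0.28],-1],
  [[0.03,0,0],[0,0,-0.42],-1],
  [[0.04,0,0],[0,0,-0.56],-1],
  [[0.05,0,0],[0,0,-0.7],-1],
  [[0.06,0,0],[0,0,-0.84],-1],
  [[0.07,0,0],[0,0,-0.98],-1],
  [[0.08,0,0],[0,0,-1.12],-1],
])

```text
t: 33.0
position: [0.5943, -0.0182, 0.2366]
eef_rot: [0.873, 0.488, 0.0, 0.0]
wrist_force: [0.4, -0.1, 0.2]
finger_gap: 0.006
```

play_rows([
  [[0,0,0],[0,0,-0.14],-1],
  [[0,0,0],[0,0,-0.28],-1],
  [[0,0,0],[0,0,-0.42],-1],
  [[0,0,0],[0,0,-0.56],-1],
  [[0,0,0],[0,0,-0.7],-1],
  [[0,0,0],[0,0,-0.84],-1],
  [[0,0,0],[0,0,-0.9],-1],
  [[0,0,0],[0,0,-0.9],-1],
])

```text
t: 33.8
position: [0.5943, -0.0179, 0.2365]
eef_rot: [0.998, 0.06, 0.0, 0.0]
wrist_force: [0.2, 0.4, 0.7]
finger_gap: 0.007
```

play_rows([
  [[0,0,0],[0,0,0],-1],
  [[0,0,0],[0,0,0],-1],
])

```text
t: 34.0
position: [0.5943, -0.0178, 0.2365]
eef_rot: [0.998, 0.061, 0.0, 0.0]
wrist_force: [-0.1, 0.1, 0.3]
finger_gap: 0.007
```

Run:
```python
from h import *
import pickle
o=st()
s=cam("wrist"); cv2.imwrite("pics/w24.png",s["image"][:,:,::-1]); pickle.dump(s,open("s24.pkl","wb"))
o=st(); seamfit(s)
```

```text
t 34.0 p [ 0.5943 -0.0178  0.2365] yaw 6.97 tilt [ 0.0006 -0.0004] gap 0.6 F [-0.1  0.1  0.3] j [ 0.25  0.38 -0.36  1.7   0.15  1.08 -1.6 ]
t 34.05 p [ 0.5943 -0.0178  0.2365] yaw 6.95 tilt [ 0.0006 -0.0004] gap 0.7 F [-0.7  0.6 -0.4] j [ 0.25  0.38 -0.36  1.7   0.15  1.08 -1.6 ]
seam fit [ 0.5543 -0.0146  0.132 ] counts [292, 351, 316] mean mm [np.float64(0.12), np.float64(-0.08), np.float64(0.11)] std 1.36
```

View pics/w24.png

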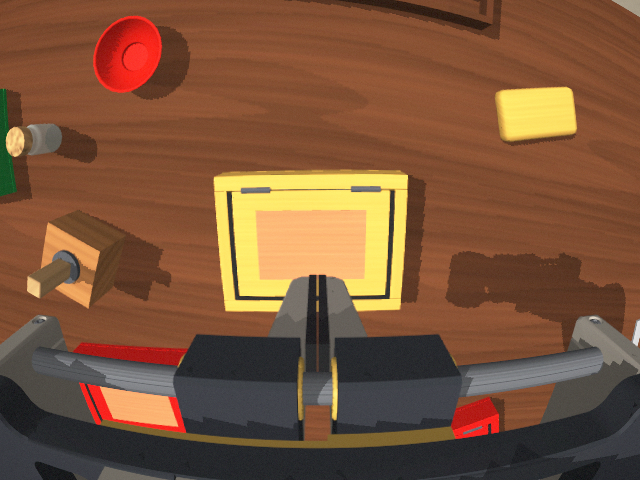

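play_rows([
  [[-0.01,0.035,0.01],[0,0,0.13],0],
  [[-0.02,0.07,0.015],[0,0,0.26],0],
  [[-0.03,0.11,0.015],[0,0,0.39],0],
  [[-0.045,0.15,0.015],[0,0,0.52],0],
  [[-0.06,0.19,0.015],[0,0,0.65],0],
  [[-0.07,0.23,0.015],[0,0,0.78],0],
  [[-0.08,0.26,0.015],[0,0,0.91],0],
  [[-0.09,0.283,0.015],[0,0,1.04],0],
])

```text
t: 34.85
position: [0.5034, 0.2675, 0.2517]
eef_rot: [0.834, 0.552, 0.001, -0.0]
wrist_force: [-0.8, 0.3, -0.1]
finger_gap: 0.5
```

play_rows([
  [[0,0,0],[0,0,0.094],0],
  [[0,0,0],[0,0,0.094],0],
  [[0,0,0],[0,0,0.094],0],
])

```text
t: 35.15
position: [0.5038, 0.2668, 0.2516]
eef_rot: [0.808, 0.589, 0.001, -0.0]
wrist_force: [0.5, -0.9, -0.6]
finger_gap: 0.494
```

Run:
```python
from h import *
o=st()
s=cam("wrist"); crop(s,"pics/c25.png",220,170,200,150,4); cv2.imwrite("pics/w25.png",s["image"][:,:,::-1])
a=ortho(s,None,.44,.56,.205,.325,.131,k=3300);b=ortho(s,None,.44,.56,.205,.325,.065,k=3300);cv2.imwrite("pics/o25.png",np.hstack([a,b]))
o=st()
```

```text
t 35.15 p [0.5038 0.2668 0.2516] yaw 72.2 tilt [0.0007 0.001 ] gap 45.5 F [ 0.5 -0.9 -0.6] j [-0.01  0.39 -0.69  1.73  0.27  1.12 -1.09]
t 35.2 p [0.5039 0.2665 0.2516] yaw 72.18 tilt [0.0008 0.0009] gap 46.3 F [-0.3 -0.6  0.3] j [-0.01  0.39 -0.69  1.73  0.27  1.12 -1.09]
```

View pics/o25.png

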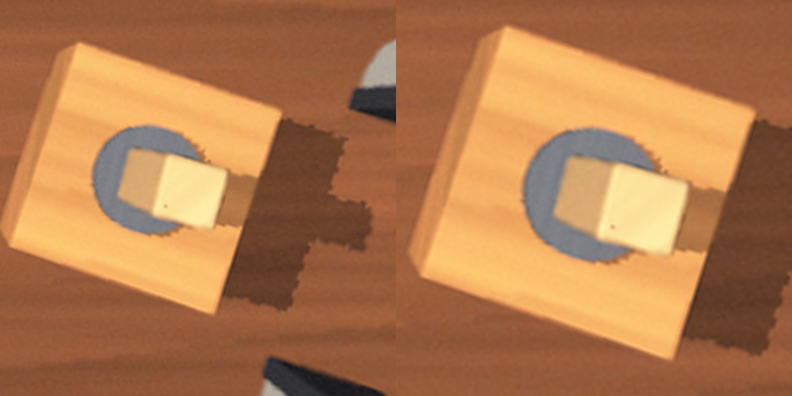

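View pics/w25.png

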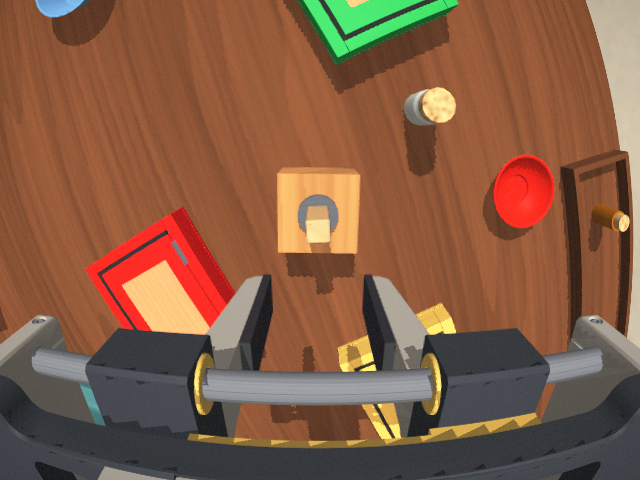

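play_rows([
  [[-0.002,0.0005,-0.04],[0,0,0],0],
  [[-0.002,0.0005,-0.08],[0,0,0],0],
  [[-0.002,0.0005,-0.1],[0,0,0],0],
  [[-0.002,0.0005,-0.1],[0,0,0],0],
])

```text
t: 35.6
position: [0.5006, 0.2648, 0.1486]
eef_rot: [0.809, 0.588, -0.002, -0.0]
wrist_force: [-0.0, -0.6, -0.3]
finger_gap: 0.501
```

Run:
```python
from h import *
o=st()
s=cam("wrist"); crop(s,"pics/c26.png",220,190,200,150,4)
print(proj(s,[.502,.2672,.131]))
```

```text
t 35.6 p [0.5006 0.2648 0.1486] yaw 72.03 tilt [-0.0044 -0.0021] gap 46.1 F [-0.  -0.6 -0.3] j [-0.05  0.5  -0.64  1.83  0.36  0.93 -1.16]
[[322.9679298  275.90993715]]
```

View pics/c26.png

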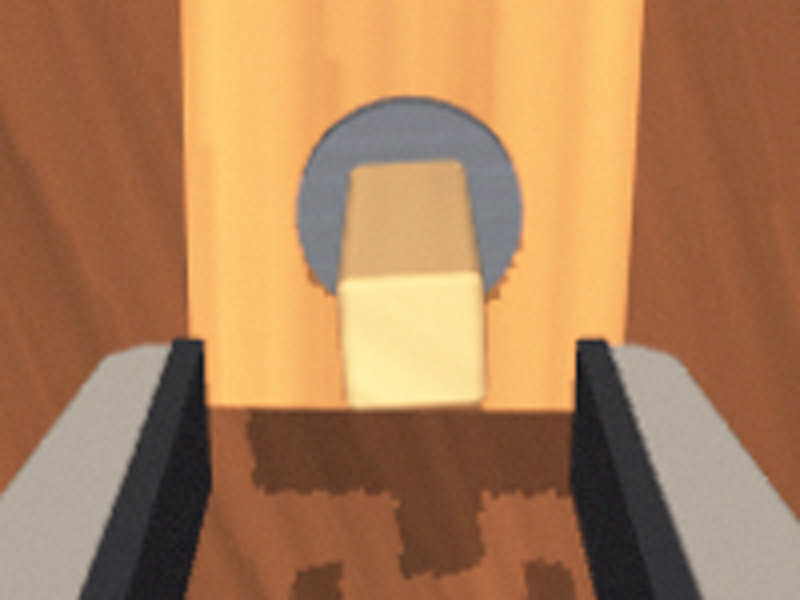

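play_rows([
  [[0.0014,0.0022,-0.02],[0.002,-0.004,0],0],
  [[0.0014,0.0022,-0.04],[0.002,-0.004,0],0],
  [[0.0014,0.0022,-0.055],[0.002,-0.004,0],0],
  [[0.0014,0.0022,-0.0585],[0.002,-0.004,0],0],
  [[0.0014,0.0022,-0.0585],[0.002,-0.004,0],0],
  [[0.0014,0.0022,-0.0585],[0.002,-0.004,0],0],
])

```text
t: 36.25
position: [0.5038, 0.2686, 0.0933]
eef_rot: [0.809, 0.588, 0.002, 0.0]
wrist_force: [0.4, 1.1, -0.4]
finger_gap: 0.498
```

Run:
```python
from h import *
o=st()
```

```text
t 36.25 p [0.5038 0.2686 0.0933] yaw 72.04 tilt [0.0042 0.0026] gap 45.8 F [ 0.4  1.1 -0.4] j [-0.09  0.57 -0.59  1.87  0.43  0.83 -1.22]
```

play_rows([
  [[-0.0015,-0.0013,-0.003],[-0.0026,0.004,0.005],0],
  [[-0.0015,-0.0013,-0.003],[-0.0026,0.004,0.005],0],
  [[-0.0015,-0.0013,-0.003],[-0.0026,0.004,0.005],0],
  [[-0.0015,-0.0013,-0.003],[-0.0026,0.004,0.005],0],
])

```text
t: 36.65
position: [0.5024, 0.2673, 0.0905]
eef_rot: [0.807, 0.59, 0.0, 0.0]
wrist_force: [0.1, -0.1, -0.5]
finger_gap: 0.498
```

Run:
```python
from h import *
o=st()
```

```text
t 36.65 p [0.5024 0.2673 0.0905] yaw 72.33 tilt [0.0005 0.    ] gap 45.8 F [ 0.1 -0.1 -0.5] j [-0.09  0.58 -0.59  1.87  0.43  0.82 -1.21]
```

play_rows([
  [[0,0,0],[0,0,0],-1],
  [[0,0,0],[0,0,0],-1],
  [[0,0,0],[0,0,0],-1],
  [[0,0,0],[0,0,0],-1],
  [[0,0,0],[0,0,0],-1],
  [[0,0,0],[0,0,0],-1],
], newtons=45)

```text
t: 37.25
position: [0.5025, 0.2673, 0.0905]
eef_rot: [0.807, 0.59, 0.0, 0.0]
wrist_force: [-0.3, -0.2, -0.7]
finger_gap: 0.215
```

Run:
```python
from h import *
o=st()
```

```text
t 37.25 p [0.5025 0.2673 0.0905] yaw 72.33 tilt [0.0006 0.    ] gap 19.8 F [-0.3 -0.2 -0.7] j [-0.09  0.58 -0.59  1.87  0.43  0.82 -1.21]
```

play_rows([
  [[0,0,0.015],[0,0,0],-1],
  [[0,0,0.03],[0,0,0],-1],
  [[0,0,0.05],[0,0,0],-1],
  [[0,0,0.07],[0,0,0],-1],
  [[0,0,0.09],[0,0,0],-1],
  [[0,0,0.11],[0,0,0],-1],
  [[0,0,0.115],[0,0,0],-1],
  [[0,0,0.115],[0,0,0],-1],
])

```text
t: 38.05
position: [0.503, 0.2676, 0.207]
eef_rot: [0.807, 0.59, 0.001, 0.001]
wrist_force: [0.3, 0.1, -1.4]
finger_gap: 0.216
```

play_rows([
  [[0,0,0],[0,0,0],-1],
  [[0,0,0],[0,0,0],-1],
])

```text
t: 38.25
position: [0.5025, 0.2673, 0.2062]
eef_rot: [0.807, 0.59, 0.001, 0.0]
wrist_force: [-0.9, -1.2, -0.7]
finger_gap: 0.212
```

Run:
```python
from h import *
o=st()
s=cam("wrist"); crop(s,"pics/c27.png",240,180,160,120,5)
o=st(); T=R.from_quat(o["eef_rot"]).as_matrix()
for x in (-.003,0,.003):
    print(x,proj(s,o["position"]+T@np.array([x,0,-.0405])),proj(s,o["position"]+T@np.array([x,0,.0195])))
s=cam("scene"); crop(s,"pics/c27s.png",270,120,200,150,4); print((proj(s,o["position"]+T@np.array([0,0,.0805]))-[270,120])*4)
s=cam("top"); crop(s,"pics/c27t.png",180,180,120,90,6); print((proj(s,o["position"]+T@np.array([0,0,.0805]))-[180,180])*6)
```

```text
t 38.25 p [0.5025 0.2673 0.2062] yaw 72.33 tilt [0.0018 0.0003] gap 19.5 F [-0.9 -1.2 -0.7] j [-0.02  0.43 -0.67  1.78  0.31  1.03 -1.12]
t 38.3 p [0.5025 0.2673 0.2062] yaw 72.33 tilt [0.0017 0.0003] gap 19.9 F [-0.5 -0.2  0.3] j [-0.02  0.43 -0.67  1.78  0.31  1.03 -1.12]
-0.003 [[323.38036648 342.45727342]] [[321.73182589 284.24402317]]
0 [[323.43916957 336.26264191]] [[321.75795937 279.26587294]]
0.003 [[323.49780767 329.93869974]] [[321.78379787 274.23119277]]
[[520.1349009  397.76165242]]
[[372.54603071 369.46999668]]
```

View pics/c27.png

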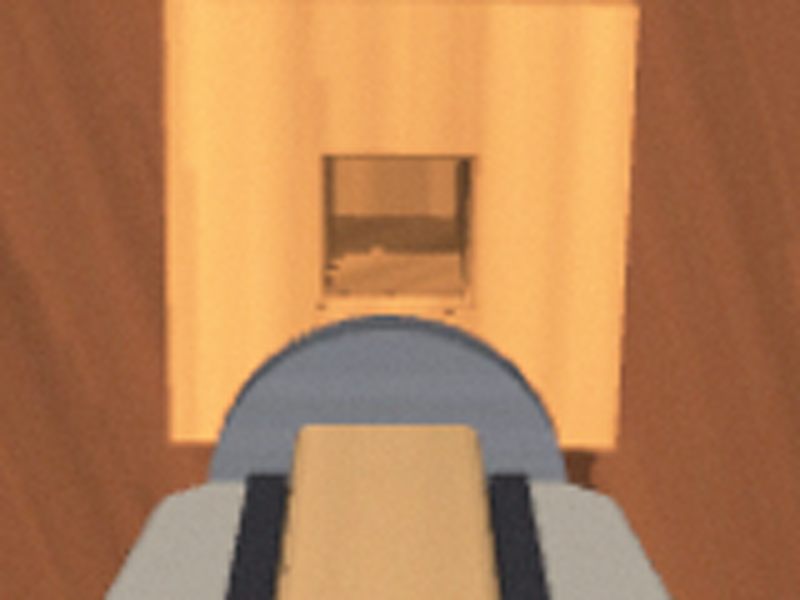

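View pics/c27s.png

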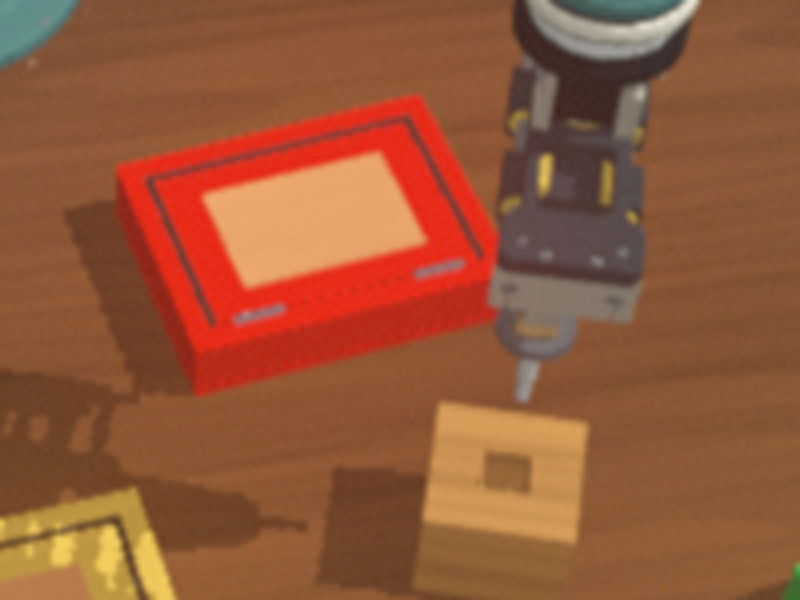

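View pics/c27t.png

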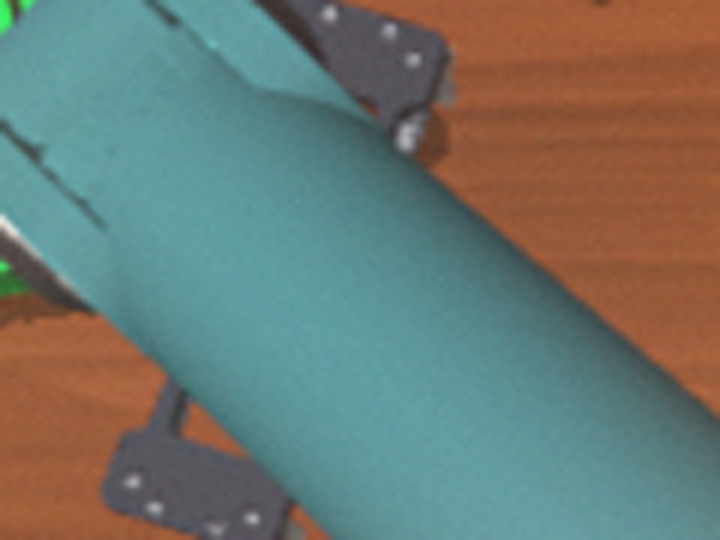

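Run:
```python
from h import *
import pickle
o=st(); s=cam("wrist"); T=R.from_quat(o["eef_rot"]).as_matrix()
q=np.array([[317.6,280.]]); P=back(s,q,.187); print(P,proj(s,P), (P-o["position"])@T)
print(s["tool_from_camera"])
for n in ("s23","s24"):
    s=pickle.load(open(n+".pkl","rb")); print(s["tool_from_camera"][:3,3])
# collar front edges
s=cam("wrist")
for z in (.0195,.0255): print(z,[ (proj(s,o["position"]+T@np.array([x+.02,0,z]))-[240,180])[0]*5 for x in (-.002,0,.002)])
```

```text
t 38.4 p [0.5026 0.2675 0.2062] yaw 72.33 tilt [0.0018 0.0004] gap 19.5 F [-0.2 -0.2 -1.3] j [-0.02  0.43 -0.67  1.78  0.31  1.03 -1.12]
[[0.50039592 0.26785748 0.187     ]] [[317.6 280. ]] [[-0.00030887 -0.00228378  0.01924313]]
[[ 3.71943700e-04  9.60265177e-01  2.79088968e-01  7.94087750e-02]
 [ 9.99999909e-01 -4.15949546e-04  9.84567717e-05 -2.53891079e-03]
 [ 2.10631539e-04  2.79088906e-01 -9.60265244e-01 -1.69867711e-01]
 [ 0.00000000e+00  0.00000000e+00  0.00000000e+00  1.00000000e+00]]
[ 0.08086134  0.00161437 -0.16985999]
[ 0.07675484 -0.00159886 -0.16986614]
0.0195 [array([409.12835976, 341.69517628]), array([409.20471333, 323.89431408]), array([409.28006051, 305.98581285])]
0.0255 [array([408.47538557, 324.91106648]), array([408.54643498, 307.55963788]), array([408.61653895, 290.1091085 ])]
```

Run:
```python
from h import *
import pickle
for i in range(12):
    s=cams.snapshot("wrist"); print(np.round(s["tool_from_camera"][:3,3],4), np.round(s["tool_from_camera"][:3,2],5))
for i in range(4):
    s=cams.snapshot("scene"); print(np.round(s["xyz"],4), np.round(s["orientation"],4))
for i in range(4):
    s=cams.snapshot("top"); print(np.round(s["xyz"],4), np.round(s["orientation"],4))
```

```text
[ 0.0794 -0.0025 -0.1699] [ 2.7909e-01  1.0000e-04 -9.6027e-01]
[ 0.0794 -0.0025 -0.1699] [ 2.7909e-01  1.0000e-04 -9.6027e-01]
[ 0.0794 -0.0025 -0.1699] [ 2.7909e-01  1.0000e-04 -9.6027e-01]
[ 0.0794 -0.0025 -0.1699] [ 2.7909e-01  1.0000e-04 -9.6027e-01]
[ 0.0794 -0.0025 -0.1699] [ 2.7909e-01  1.0000e-04 -9.6027e-01]
[ 0.0794 -0.0025 -0.1699] [ 2.7909e-01  1.0000e-04 -9.6027e-01]
[ 0.0794 -0.0025 -0.1699] [ 2.7909e-01  1.0000e-04 -9.6027e-01]
[ 0.0794 -0.0025 -0.1699] [ 2.7909e-01  1.0000e-04 -9.6027e-01]
[ 0.0794 -0.0025 -0.1699] [ 2.7909e-01  1.0000e-04 -9.6027e-01]
[ 0.0794 -0.0025 -0.1699] [ 2.7909e-01  1.0000e-04 -9.6027e-01]
[ 0.0794 -0.0025 -0.1699] [ 2.7909e-01  1.0000e-04 -9.6027e-01]
[ 0.0794 -0.0025 -0.1699] [ 2.7909e-01  1.0000e-04 -9.6027e-01]
[ 1.2421 -0.0426  1.124 ] [0.2412 0.196  0.6184 0.7218]
[ 1.2421 -0.0426  1.124 ] [0.2412 0.196  0.6184 0.7218]
[ 1.2421 -0.0426  1.124 ] [0.2412 0.196  0.6184 0.7218]
[ 1.2421 -0.0426  1.124 ] [0.2412 0.196  0.6184 0.7218]
[0.2883 0.0643 1.3407] [-0.0686  0.0539  0.706  -0.7028]
[0.2883 0.0643 1.3407] [-0.0686  0.0539  0.706  -0.7028]
[0.2883 0.0643 1.3407] [-0.0686  0.0539  0.706  -0.7028]
[0.2883 0.0643 1.3407] [-0.0686  0.0539  0.706  -0.7028]
```

```bash
cat >> h.py <<'E'
def fixp(s):
    # undo the world-constant calibration offset: mount is (.0788,0,-.16986)
    T=np.array(s["tool_from_camera"]); Rw=s["R"]@T[:3,:3].T
    s["p"]=s["p"]+Rw@(np.array([.0788,0,-.16986])-T[:3,3]); return s
E
python3 - <<'E'
from h import *
import pickle
for n in ("s23","s24"):
    s=fixp(pickle.load(open(n+".pkl","rb"))); seamfit(s); 
    for z in (.040,.044): seamfit(s,z)
o=st(); T=R.from_quat(o["eef_rot"]).as_matrix()
s=fixp(cam("wrist"))
print("collar centre",[ (back(s,[[317.6,280]],o["position"][2]-.0195)-o["position"])@T])
for z in (.0195,.0255): print(z,[ (proj(s,o["position"]+T@np.array([x+.02,0,z]))-[240,180])[0]*5 for x in (-.002,0,.002)])
print("handle front bottom edge",[(proj(s,o["position"]+T@np.array([x+.01,0,.0195]))-[240,180])[0]*5 for x in (-.002,0,.002)])
E
```

```text
seam fit [ 0.556  -0.016   0.1304] counts [339, 647, 333] mean mm [np.float64(0.22), np.float64(-0.0), np.float64(0.22)] std 1.26
seam fit [ 0.5564 -0.0159  0.1303] counts [335, 644, 330] mean mm [np.float64(-0.23), np.float64(-0.0), np.float64(-0.23)] std 1.27
seam fit [ 0.5557 -0.016   0.1304] counts [339, 654, 333] mean mm [np.float64(0.66), np.float64(0.0), np.float64(0.68)] std 1.29
seam fit [ 0.5565 -0.016   0.1316] counts [292, 353, 316] mean mm [np.float64(0.12), np.float64(-0.0), np.float64(0.11)] std 1.37
seam fit [ 0.5556 -0.0161  0.1318] counts [288, 351, 312] mean mm [np.float64(-0.35), np.float64(-0.06), np.float64(-0.32)] std 1.38
seam fit [ 0.5574 -0.0159  0.1321] counts [292, 359, 316] mean mm [np.float64(0.59), np.float64(-0.0), np.float64(0.55)] std 1.39
t 39.5 p [0.503  0.2676 0.207 ] yaw 72.32 tilt [0.0031 0.0009] gap 19.7 F [-1.1  0.8 -0.7] j [-0.02  0.43 -0.67  1.78  0.31  1.03 -1.12]
collar centre [array([[-0.00102216,  0.00025543,  0.01949898]])]
0.0195 [array([385.75406917, 336.00633918]), array([385.76152207, 318.15974079]), array([385.76900831, 300.20606139])]
0.0255 [array([385.76102661, 319.34700964]), array([385.76828033, 301.95312024]), array([385.77556435, 284.46067005])]
handle front bottom edge [array([385.71734412, 423.55613682]), array([385.72461366, 406.27739582]), array([385.73192195, 388.88111527])]
```

play_rows([
  [[0.012,-0.026,0],[0,0,0],-1],
  [[0.024,-0.054,0],[0,0,0],-1],
  [[0.037,-0.082,0],[0,0,0],-1],
  [[0.05,-0.11,-0.01],[0,0,0],-1],
  [[0.063,-0.14,-0.02],[0,0,0],-1],
  [[0.076,-0.17,-0.03],[0,0,0],-1],
  [[0.0876,-0.194,-0.045],[0,0,0],-1],
  [[0.0876,-0.194,-0.047],[0,0,0],-1],
])

```text
t: 40.35
position: [0.5911, 0.0681, 0.1578]
eef_rot: [0.809, 0.587, -0.0, 0.001]
wrist_force: [0.7, -0.6, -0.9]
finger_gap: 0.219
```

play_rows([
  [[0,0,0],[0,0,0],-1],
  [[0,0,0],[0,0,0],-1],
  [[0,0,0],[0,0,0],-1],
])

```text
t: 40.65
position: [0.5911, 0.0694, 0.1583]
eef_rot: [0.809, 0.588, 0.0, 0.001]
wrist_force: [-0.4, 0.1, -1.3]
finger_gap: 0.217
```

```bash
cat >> h.py <<'E'
C[:]=[.5562,-.016,.131]
TIP=np.array([-.0019,0,.0805])
def tipw(o): return np.array(o["position"])+R.from_quat(o["eef_rot"]).as_matrix()@TIP
E
python3 - <<'E'
from h import *
for i in range(6):
    o=st(); print(tocase(tipw(o)).round(1)); cams.snapshot("top")
s=cam("scene"); crop(s,"pics/c28s.png",220,180,150,110,5)
s=cam("wrist"); cv2.imwrite("pics/w28.png",s["image"][:,:,::-1])
E
```

```text
t 40.65 p [0.5911 0.0694 0.1583] yaw 72.01 tilt [ 0.0012 -0.0012] gap 20.0 F [-0.4  0.1 -1.3] j [ 0.27  0.52 -0.59  1.76  0.34  0.96 -0.77]
[45.  78.3 77.9]
t 40.7 p [0.5912 0.0694 0.1584] yaw 72.02 tilt [ 0.0014 -0.0013] gap 19.9 F [ 0.6  0.1 -0.1] j [ 0.27  0.52 -0.59  1.76  0.34  0.96 -0.77]
[45.1 78.2 77.9]
t 40.75 p [0.5911 0.0693 0.1584] yaw 72.02 tilt [ 0.0014 -0.0014] gap 19.6 F [-0.4  0.1 -0.3] j [ 0.27  0.52 -0.59  1.76  0.34  0.96 -0.77]
[45.1 78.1 77.9]
t 40.8 p [0.5912 0.0691 0.1583] yaw 72.0 tilt [ 0.0013 -0.0015] gap 19.5 F [ 0.1 -0.  -1. ] j [ 0.27  0.52 -0.59  1.76  0.34  0.96 -0.77]
[45.  77.9 77.8]
t 40.85 p [0.5911 0.0688 0.1582] yaw 71.98 tilt [ 0.0011 -0.0016] gap 19.8 F [-0.6  0.5 -1. ] j [ 0.27  0.52 -0.59  1.76  0.34  0.96 -0.77]
[45.  77.7 77.7]
t 40.9 p [0.5912 0.0686 0.1581] yaw 71.97 tilt [ 0.001  -0.0017] gap 20.0 F [ 0.9  0.5 -0.4] j [ 0.27  0.52 -0.59  1.76  0.34  0.96 -0.77]
[45.  77.5 77.6]
```

View pics/c28s.png

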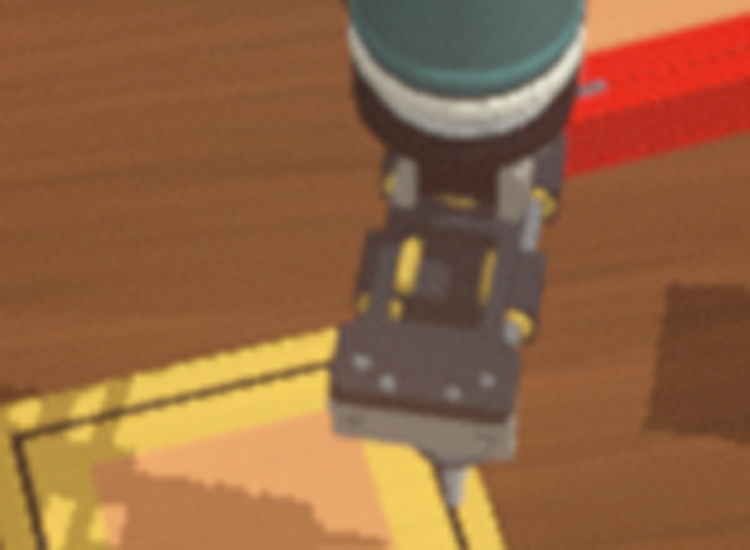

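View pics/w28.png

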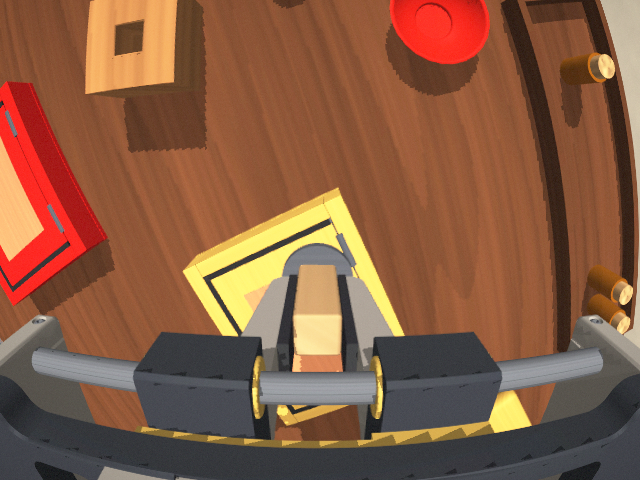

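```bash
cat > plan.py <<'E'
import sys
from h import *
# usage: plan.py n ds press_mm : from current s along path
A=np.array([[.0455,.0825],[-.0585,.0825],[-.0585,-.0825],[.0455,-.0825]])
L=np.array([0,.104,.269,.373])
def pt(s):
    s=min(max(s,0),.373); i=min(np.searchsorted(L,s,side="right")-1,2); return A[i]+(A[i+1]-A[i])*(s-L[i])/(L[i+1]-L[i])
def where(q):
    best=None
    for i in range(3):
        d=A[i+1]-A[i]; l=np.linalg.norm(d); t=np.clip((q-A[i])@d/l,0,l); e=np.linalg.norm(q-(A[i]+d*t/l))
        if best is None or e<best[0]-1e-9: best=(e,L[i]+t)
    return best
if __name__=="__main__":
    o=st(); t=tocase(tipw(o)); e,s=where(t[:2]/1000); M=MC()
    q=R.from_quat(o["eef_rot"]); Tm=q.as_matrix(); z=Tm[:,2]
    rx,ry=-z[1],z[0]
    yaw=2*np.degrees(np.arctan2(o["eef_rot"][1],o["eef_rot"][0])); rz=np.radians(72.2-yaw)
    print("tip case mm",t.round(2),"s",round(s*1000,1),"err",round(e*1000,2),"turn",round(rx,4),round(ry,4),round(rz,4))
    ds=float(sys.argv[1])/1000; s0=s if len(sys.argv)<3 else float(sys.argv[2])/1000
    q2=R.from_rotvec([rx,ry,rz])*q
    for k in range(1,9):
        w=M@pt(s0+ds*k)+C[:2]; tcp=w-(q2.as_matrix()@TIP)[:2]; d=tcp-o["position"][:2]; print(np.round(d,4).tolist(),end=" ")
    print()
E
python3 plan.py 0 0
```

```text
t 41.05 p [0.5911 0.0682 0.1579] yaw 71.93 tilt [ 0.0006 -0.0018] gap 19.4 F [-0.2  0.8 -1. ] j [ 0.27  0.52 -0.59  1.76  0.34  0.96 -0.77]
tip case mm [44.86 77.09 77.39] s 0.6 err 5.41 turn 0.0018 0.0006 0.0047
[-0.0, 0.0053] [-0.0, 0.0053] [-0.0, 0.0053] [-0.0, 0.0053] [-0.0, 0.0053] [-0.0, 0.0053] [-0.0, 0.0053] [-0.0, 0.0053]
```

play_rows([
  [[0,0.002,-0.008],[0.0018,0.0006,0.0047],-1],
  [[0,0.004,-0.016],[0.0018,0.0006,0.0047],-1],
  [[0,0.0053,-0.022],[0.0018,0.0006,0.0047],-1],
  [[0,0.0053,-0.027],[0.0018,0.0006,0.0047],-1],
  [[0,0.0053,-0.029],[0.0018,0.0006,0.0047],-1],
  [[0,0.0053,-0.029],[0.0018,0.0006,0.0047],-1],
  [[0,0.0053,-0.029],[0.0018,0.0006,0.0047],-1],
  [[0,0.0053,-0.029],[0.0018,0.0006,0.0047],-1],
])

```text
t: 41.85
position: [0.5914, 0.0735, 0.1292]
eef_rot: [0.808, 0.589, 0.0, 0.0]
wrist_force: [-0.2, -0.2, -0.8]
finger_gap: 0.214
```

```bash
python3 plan.py 0 0
python3 - <<'E'
from h import *
s=cam("scene"); crop(s,"pics/c29s.png",270,240,100,75,8); o=get_obs(); print((proj(s,tipw(o))-[270,240])*8)
s=cam("top"); crop(s,"pics/c29t.png",290,180,100,75,8); print((proj(s,tipw(o))-[290,180])*8)
E
```

```text
t 41.85 p [0.5914 0.0735 0.1292] yaw 72.19 tilt [0.0006 0.0001] gap 19.7 F [-0.2 -0.2 -0.8] j [ 0.25  0.55 -0.57  1.78  0.37  0.91 -0.79]
tip case mm [45.82 82.45 48.68] s 0.0 err 0.32 turn -0.0001 0.0006 0.0002
[-0.0003, 0.0] [-0.0003, 0.0] [-0.0003, 0.0] [-0.0003, 0.0] [-0.0003, 0.0] [-0.0003, 0.0] [-0.0003, 0.0] [-0.0003, 0.0] 
[[336.2950944  381.20780697]]
[[259.10893153 263.35559357]]
```

View pics/c29s.png

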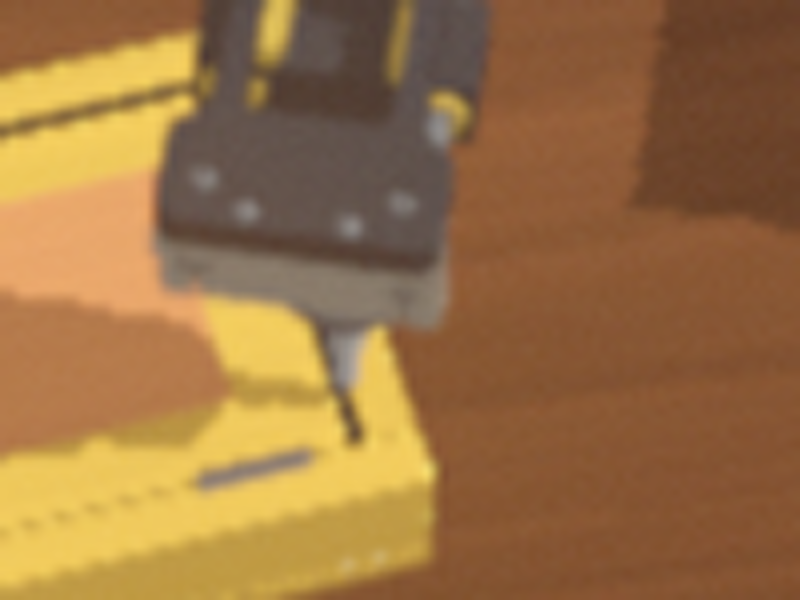

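View pics/c29t.png

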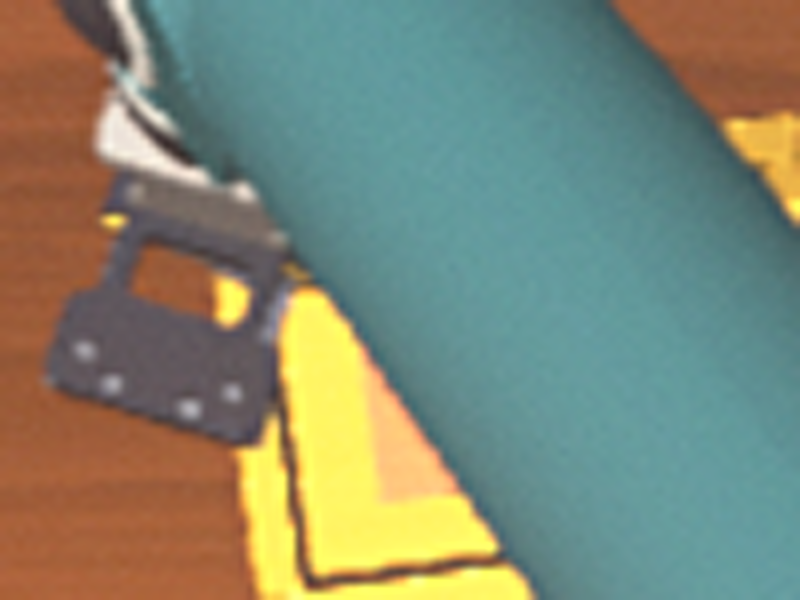

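play_rows([
  [[0,0,-0.002],[0,0.0006,0],-1],
  [[0,0,-0.004],[0,0.0006,0],-1],
  [[0,0,-0.0055],[0,0.0006,0],-1],
  [[0,0,-0.006],[0,0.0006,0],-1],
  [[0,0,-0.006],[0,0.0006,0],-1],
])

```text
t: 42.45
position: [0.5912, 0.0735, 0.123]
eef_rot: [0.808, 0.589, -0.0, -0.0]
wrist_force: [0.1, -0.4, -0.4]
finger_gap: 0.215
```

```bash
python3 plan.py 2.15 0
```

```text
t 42.45 p [0.5912 0.0735 0.123 ] yaw 72.2 tilt [-0.0003  0.    ] gap 19.7 F [ 0.1 -0.4 -0.4] j [ 0.25  0.56 -0.57  1.78  0.37  0.9  -0.8 ]
tip case mm [45.6  82.45 42.53] s 0.0 err 0.11 turn -0.0 -0.0003 0.0001
[-0.0023, -0.0002] [-0.0044, -0.0005] [-0.0065, -0.0008] [-0.0087, -0.0011] [-0.0108, -0.0014] [-0.0129, -0.0016] [-0.015, -0.0019] [-0.0172, -0.0022]
```

play_rows([
  [[0,0,-0.0004],[0,0,0],-1],
  [[0,0,-0.0008],[0,0,0],-1],
  [[0,0,-0.0008],[0,0,0],-1],
])

```text
t: 42.75
position: [0.5913, 0.0735, 0.1222]
eef_rot: [0.808, 0.589, -0.0, -0.0]
wrist_force: [-0.4, -0.2, -0.4]
finger_gap: 0.217
```

play_rows([
  [[0,0,-0.0003],[0,0,0],-1],
  [[0,0,-0.0006],[0,0,0],-1],
  [[0,0,-0.0006],[0,0,0],-1],
])

```text
t: 43.05
position: [0.5913, 0.0736, 0.1219]
eef_rot: [0.808, 0.589, -0.0, -0.0]
wrist_force: [0.4, -0.9, 0.9]
finger_gap: 0.213
```

```bash
python3 plan.py 2.2 0
```

```text
t 43.05 p [0.5913 0.0736 0.1219] yaw 72.2 tilt [-0. -0.] gap 19.6 F [ 0.4 -0.9  0.9] j [ 0.25  0.56 -0.57  1.79  0.37  0.9  -0.8 ]
tip case mm [45.73 82.48 41.39] s 0.0 err 0.23 turn 0.0 -0.0 0.0001
[-0.0024, -0.0003] [-0.0046, -0.0006] [-0.0068, -0.0009] [-0.009, -0.0012] [-0.0111, -0.0014] [-0.0133, -0.0017] [-0.0155, -0.002] [-0.0177, -0.0023]
```

play_rows([
  [[-0.0024,-0.0003,-0.0005],[0,0,0],-1],
  [[-0.0046,-0.0006,-0.0005],[0,0,0],-1],
  [[-0.0068,-0.0009,-0.0005],[0,0,0],-1],
  [[-0.009,-0.0012,-0.0005],[0,0,0],-1],
  [[-0.0111,-0.0014,-0.0005],[0,0,0],-1],
  [[-0.0133,-0.0017,-0.0005],[0,0,0],-1],
  [[-0.0155,-0.002,-0.0005],[0,0,0],-1],
  [[-0.0177,-0.0023,-0.0005],[0,0,0],-1],
])

```text
t: 43.85
position: [0.574, 0.0713, 0.1217]
eef_rot: [0.808, 0.589, 0.001, 0.0]
wrist_force: [1.4, 0.0, 3.5]
finger_gap: 0.215
```

```bash
python3 plan.py 2.2
```

```text
t 43.85 p [0.574  0.0713 0.1217] yaw 72.2 tilt [0.0011 0.0002] gap 19.8 F [1.4 0.  3.5] j [ 0.26  0.54 -0.57  1.83  0.37  0.88 -0.8 ]
tip case mm [28.31 82.55 41.23] s 17.2 err 0.05 turn -0.0002 0.0011 0.0
[-0.0021, -0.0003] [-0.0043, -0.0006] [-0.0064, -0.0009] [-0.0086, -0.0012] [-0.0108, -0.0015] [-0.013, -0.0018] [-0.0152, -0.002] [-0.0174, -0.0023]
```

play_rows([
  [[-0.0021,-0.0003,-0.0004],[0,0.0006,0],-1],
  [[-0.0043,-0.0006,-0.0004],[0,0.001,0],-1],
  [[-0.0064,-0.0009,-0.0004],[0,0.001,0],-1],
  [[-0.0086,-0.0012,-0.0004],[0,0.001,0],-1],
  [[-0.0108,-0.0015,-0.0004],[0,0.001,0],-1],
  [[-0.013,-0.0018,-0.0004],[0,0.001,0],-1],
  [[-0.0152,-0.002,-0.0004],[0,0.001,0],-1],
  [[-0.0174,-0.0023,-0.0004],[0,0.001,0],-1],
])

```text
t: 44.65
position: [0.557, 0.0691, 0.1217]
eef_rot: [0.808, 0.589, 0.001, 0.0]
wrist_force: [3.2, 0.3, 5.4]
finger_gap: 0.218
```

```bash
python3 plan.py 2.2
```

```text
t 44.65 p [0.557  0.0691 0.1217] yaw 72.2 tilt [0.0014 0.0004] gap 20.0 F [3.2 0.3 5.4] j [ 0.27  0.51 -0.58  1.87  0.36  0.86 -0.8 ]
tip case mm [11.18 82.62 41.17] s 34.3 err 0.12 turn -0.0004 0.0014 0.0
[-0.0021, -0.0004] [-0.0042, -0.0007] [-0.0064, -0.0009] [-0.0086, -0.0012] [-0.0108, -0.0015] [-0.013, -0.0018] [-0.0151, -0.0021] [-0.0173, -0.0024]
```

play_rows([
  [[-0.0021,-0.0004,-0.0001],[0,0.0007,0],-1],
  [[-0.0042,-0.0007,-0.0001],[0,0.001,0],-1],
  [[-0.0064,-0.0009,-0.0001],[0,0.001,0],-1],
  [[-0.0086,-0.0012,-0.0001],[0,0.001,0],-1],
  [[-0.0108,-0.0015,-0.0001],[0,0.001,0],-1],
  [[-0.013,-0.0018,-0.0001],[0,0.001,0],-1],
  [[-0.0151,-0.0021,-0.0001],[0,0.001,0],-1],
  [[-0.0173,-0.0024,-0.0001],[0,0.001,0],-1],
])

```text
t: 45.45
position: [0.5397, 0.0667, 0.1217]
eef_rot: [0.808, 0.589, 0.0, 0.0]
wrist_force: [3.4, -0.4, 5.2]
finger_gap: 0.214
```

```bash
python3 plan.py 2.2
python3 - <<'E'
from h import *
s=cam("scene"); crop(s,"pics/c30s.png",250,210,100,75,8)
E
```

```text
t 45.45 p [0.5397 0.0667 0.1217] yaw 72.19 tilt [0.0008 0.0005] gap 19.7 F [ 3.4 -0.4  5.2] j [ 0.28  0.49 -0.59  1.91  0.36  0.85 -0.8 ]
tip case mm [-6.32 82.51 41.17] s 51.8 err 0.01 turn -0.0005 0.0008 0.0001
[-0.0021, -0.0003] [-0.0043, -0.0005] [-0.0065, -0.0008] [-0.0087, -0.0011] [-0.0108, -0.0014] [-0.013, -0.0017] [-0.0152, -0.002] [-0.0174, -0.0023]
```

View pics/c30s.png

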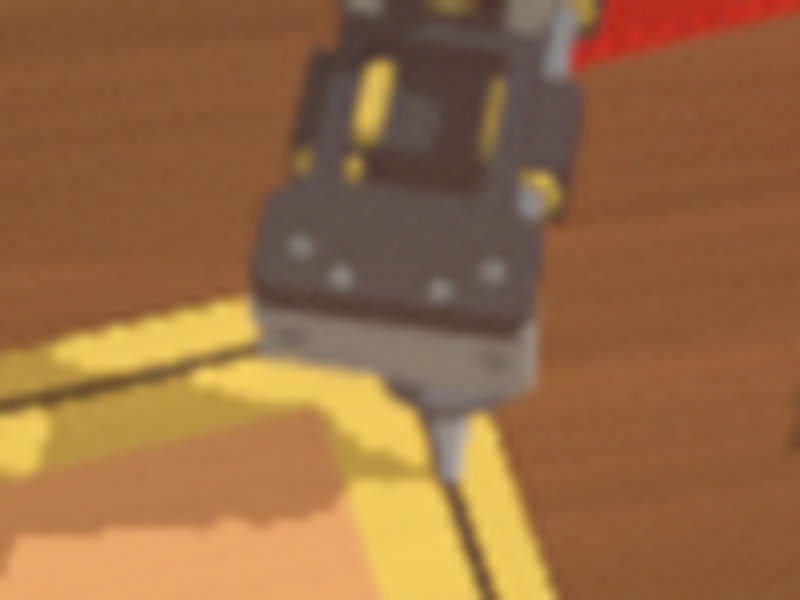

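play_rows([
  [[-0.0021,-0.0003,0.0002],[0,0.0006,0],-1],
  [[-0.0043,-0.0005,0.0002],[0,0.0006,0],-1],
  [[-0.0065,-0.0008,0.0002],[0,0.0006,0],-1],
  [[-0.0087,-0.0011,0.0002],[0,0.0006,0],-1],
  [[-0.0108,-0.0014,0.0002],[0,0.0006,0],-1],
  [[-0.013,-0.0017,0.0002],[0,0.0006,0],-1],
  [[-0.0152,-0.002,0.0002],[0,0.0006,0],-1],
  [[-0.0174,-0.0023,0.0002],[0,0.0006,0],-1],
])

```text
t: 46.3
position: [0.5213, 0.0643, 0.1217]
eef_rot: [0.808, 0.589, -0.0, -0.0]
wrist_force: [2.7, 0.2, 4.2]
finger_gap: 0.214
```

```bash
python3 plan.py 2.2
```

```text
t 46.3 p [0.5213 0.0643 0.1217] yaw 72.2 tilt [-0.0012  0.0002] gap 19.6 F [2.7 0.2 4.2] j [ 0.3   0.46 -0.6   1.95  0.35  0.83 -0.8 ]
tip case mm [-25.04  82.53  41.22] s 70.5 err 0.03 turn -0.0002 -0.0012 0.0
[-0.0023, -0.0003] [-0.0045, -0.0006] [-0.0066, -0.0009] [-0.0088, -0.0012] [-0.011, -0.0015] [-0.0132, -0.0017] [-0.0154, -0.002] [-0.0175, -0.0023]
```

play_rows([
  [[-0.0023,-0.0003,0.0001],[0,-0.0006,0],-1],
  [[-0.0045,-0.0006,0.0001],[0,-0.001,0],-1],
  [[-0.0066,-0.0009,0.0001],[0,-0.001,0],-1],
  [[-0.0088,-0.0012,0.0001],[0,-0.001,0],-1],
  [[-0.011,-0.0015,0.0001],[0,-0.001,0],-1],
  [[-0.0132,-0.0017,0.0001],[0,-0.001,0],-1],
  [[-0.0154,-0.002,0.0001],[0,-0.001,0],-1],
  [[-0.0175,-0.0023,0.0001],[0,-0.001,0],-1],
])

```text
t: 47.1
position: [0.5035, 0.062, 0.1218]
eef_rot: [0.808, 0.589, -0.0, -0.0]
wrist_force: [2.0, -0.2, 2.9]
finger_gap: 0.217
```

```bash
python3 plan.py 2.2
```

```text
t 47.1 p [0.5035 0.062  0.1218] yaw 72.2 tilt [-0.0004  0.0001] gap 20.0 F [ 2.  -0.2  2.9] j [ 0.31  0.43 -0.61  2.    0.34  0.81 -0.8 ]
tip case mm [-42.91  82.52  41.27] s 88.4 err 0.02 turn -0.0001 -0.0004 0.0
[-0.0022, -0.0003] [-0.0044, -0.0006] [-0.0066, -0.0009] [-0.0088, -0.0012] [-0.0109, -0.0015] [-0.0131, -0.0017] [-0.0153, -0.002] [-0.0152, -0.004]
```

play_rows([
  [[-0.0022,-0.0003,0],[0,0,0],-1],
  [[-0.0044,-0.0006,0],[0,0,0],-1],
  [[-0.0066,-0.0009,0],[0,0,0],-1],
  [[-0.0088,-0.0012,0],[0,0,0],-1],
  [[-0.0109,-0.0015,0],[0,0,0],-1],
  [[-0.0131,-0.0017,0],[0,0,0],-1],
  [[-0.0151,-0.002,0],[0,0,0],-1],
  [[-0.0156,-0.0021,0],[0,0,0],-1],
])

```text
t: 47.9
position: [0.4873, 0.0598, 0.1217]
eef_rot: [0.808, 0.589, -0.001, -0.0]
wrist_force: [0.9, 0.3, 4.4]
finger_gap: 0.216
```

```bash
python3 plan.py 2.2 104
python3 - <<'E'
from h import *
s=cam("scene"); crop(s,"pics/c31s.png",240,200,100,75,8)
E
```

```text
t 47.9 p [0.4873 0.0598 0.1217] yaw 72.2 tilt [-0.0013 -0.0001] gap 19.9 F [0.9 0.3 4.4] j [ 0.32  0.41 -0.61  2.03  0.33  0.8  -0.8 ]
tip case mm [-59.29  82.48  41.22] s 104.0 err 0.79 turn 0.0001 -0.0013 0.0
[0.001, -0.0021] [0.0012, -0.0042] [0.0015, -0.0064] [0.0018, -0.0086] [0.0021, -0.0108] [0.0024, -0.013] [0.0027, -0.0151] [0.003, -0.0173]
```

View pics/c31s.png

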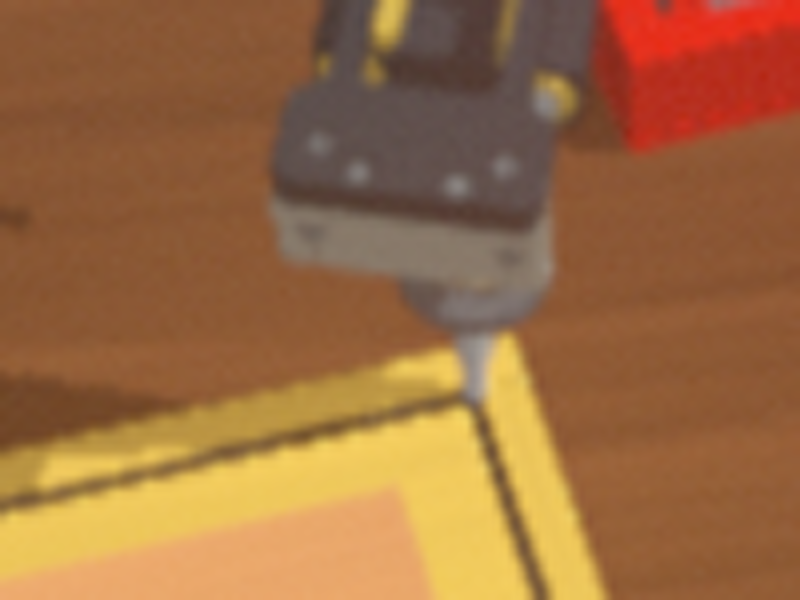

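Tip is on the front-left corner, with the dark lines meeting right at the ball around (473,402). Now along the front.

play_rows([
  [[0.0008,-0.0021,0],[0,-0.0006,0],-1],
  [[0.0012,-0.0042,0],[0,-0.001,0],-1],
  [[0.0015,-0.0064,0],[0,-0.001,0],-1],
  [[0.0018,-0.0086,0],[0,-0.001,0],-1],
  [[0.0021,-0.0108,0],[0,-0.001,0],-1],
  [[0.0024,-0.013,0],[0,-0.001,0],-1],
  [[0.0027,-0.0151,0],[0,-0.001,0],-1],
  [[0.003,-0.0173,0],[0,-0.001,0],-1],
])

```text
t: 48.75
position: [0.4903, 0.0423, 0.1217]
eef_rot: [0.808, 0.589, -0.0, -0.0]
wrist_force: [-0.0, 1.8, 3.8]
finger_gap: 0.216
```

```bash
python3 plan.py 2.2
```

```text
t 48.75 p [0.4903 0.0423 0.1217] yaw 72.19 tilt [-0.0005 -0.0002] gap 19.9 F [-0.   1.8  3.8] j [ 0.35  0.41 -0.61  2.03  0.33  0.8  -0.76]
tip case mm [-58.54  64.65  41.19] s 121.8 err 0.04 turn 0.0002 -0.0005 0.0002
[0.0003, -0.0022] [0.0006, -0.0044] [0.0009, -0.0066] [0.0012, -0.0087] [0.0014, -0.0109] [0.0017, -0.0131] [0.002, -0.0153] [0.0023, -0.0175]
```

play_rows([
  [[0.0003,-0.0022,0],[0,-0.0005,0],-1],
  [[0.0006,-0.0044,0],[0,-0.0005,0],-1],
  [[0.0009,-0.0066,0],[0,-0.0005,0],-1],
  [[0.0012,-0.0087,0],[0,-0.0005,0],-1],
  [[0.0014,-0.0109,0],[0,-0.0005,0],-1],
  [[0.0017,-0.0131,0],[0,-0.0005,0],-1],
  [[0.002,-0.0153,0],[0,-0.0005,0],-1],
  [[0.0023,-0.0175,0],[0,-0.0005,0],-1],
])

```text
t: 49.55
position: [0.4926, 0.0246, 0.1217]
eef_rot: [0.808, 0.589, -0.0, 0.0]
wrist_force: [0.2, 2.4, 3.8]
finger_gap: 0.214
```

```bash
python3 plan.py 2.2
```

```text
t 49.55 p [0.4926 0.0246 0.1217] yaw 72.19 tilt [-0.     -0.0002] gap 19.6 F [0.2 2.4 3.8] j [ 0.39  0.41 -0.61  2.03  0.32  0.8  -0.72]
tip case mm [-58.55  46.85  41.19] s 139.6 err 0.05 turn 0.0002 -0.0 0.0002
[0.0003, -0.0022] [0.0006, -0.0044] [0.0009, -0.0065] [0.0012, -0.0087] [0.0015, -0.0109] [0.0018, -0.0131] [0.0021, -0.0153] [0.0023, -0.0175]
```

play_rows([
  [[0.0003,-0.0022,0],[0,0,0],-1],
  [[0.0006,-0.0044,0],[0,0,0],-1],
  [[0.0009,-0.0066,0],[0,0,0],-1],
  [[0.0012,-0.0087,0],[0,0,0],-1],
  [[0.0015,-0.0109,0],[0,0,0],-1],
  [[0.0018,-0.0131,0],[0,0,0],-1],
  [[0.0021,-0.0153,0],[0,0,0],-1],
  [[0.0023,-0.0175,0],[0,0,0],-1],
])

```text
t: 50.35
position: [0.495, 0.007, 0.1217]
eef_rot: [0.808, 0.589, -0.0, 0.0]
wrist_force: [-0.1, 1.8, 4.5]
finger_gap: 0.213
```

play_rows([
  [[0.0003,-0.0022,0],[0,0,0],-1],
  [[0.0006,-0.0044,0],[0,0,0],-1],
  [[0.0009,-0.0066,0],[0,0,0],-1],
  [[0.0012,-0.0087,0],[0,0,0],-1],
  [[0.0015,-0.0109,0],[0,0,0],-1],
  [[0.0018,-0.0131,0],[0,0,0],-1],
  [[0.0021,-0.0153,0],[0,0,0],-1],
  [[0.0023,-0.0175,0],[0,0,0],-1],
])

```text
t: 51.15
position: [0.4973, -0.0108, 0.1217]
eef_rot: [0.808, 0.589, 0.0, 0.0]
wrist_force: [0.5, 3.1, 5.4]
finger_gap: 0.219
```

```bash
python3 plan.py 2.2
python3 - <<'E'
from h import *
s=cam("scene"); crop(s,"pics/c32s.png",210,200,100,75,8)
E
```

```text
t 51.15 p [ 0.4973 -0.0108  0.1217] yaw 72.19 tilt [ 0.0001 -0.0002] gap 20.2 F [0.5 3.1 5.4] j [ 0.45  0.42 -0.6   2.02  0.32  0.8  -0.65]
tip case mm [-58.49  11.16  41.2 ] s 175.3 err 0.01 turn 0.0002 0.0001 0.0002
[0.0003, -0.0022] [0.0006, -0.0044] [0.0009, -0.0066] [0.0011, -0.0087] [0.0014, -0.0109] [0.0017, -0.0131] [0.002, -0.0153] [0.0023, -0.0175]
```

View pics/c32s.png

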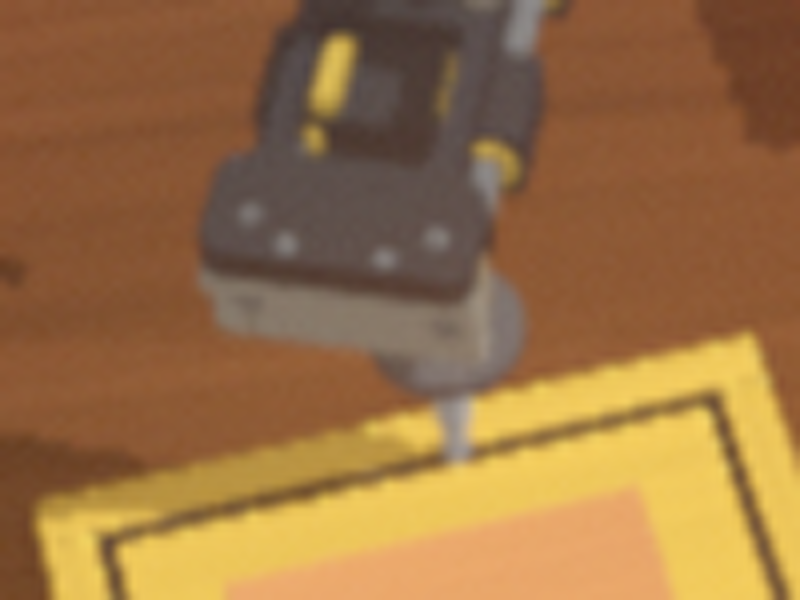

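play_rows([
  [[0.0003,-0.0022,0.0002],[0,0,0],-1],
  [[0.0006,-0.0044,0.0002],[0,0,0],-1],
  [[0.0009,-0.0066,0.0002],[0,0,0],-1],
  [[0.0011,-0.0087,0.0002],[0,0,0],-1],
  [[0.0014,-0.0109,0.0002],[0,0,0],-1],
  [[0.0017,-0.0131,0.0002],[0,0,0],-1],
  [[0.002,-0.0153,0.0002],[0,0,0],-1],
  [[0.0023,-0.0175,0.0002],[0,0,0],-1],
])

```text
t: 52.0
position: [0.4996, -0.0291, 0.1218]
eef_rot: [0.808, 0.589, -0.0, 0.0]
wrist_force: [-0.6, 1.3, 2.6]
finger_gap: 0.217
```

play_rows([
  [[0.0003,-0.0022,0],[0,0,0],-1],
  [[0.0006,-0.0044,0],[0,0,0],-1],
  [[0.0009,-0.0066,0],[0,0,0],-1],
  [[0.0011,-0.0087,0],[0,0,0],-1],
  [[0.0014,-0.0109,0],[0,0,0],-1],
  [[0.0017,-0.0131,0],[0,0,0],-1],
  [[0.002,-0.0153,0],[0,0,0],-1],
  [[0.0023,-0.0175,0],[0,0,0],-1],
])

```text
t: 52.8
position: [0.5019, -0.0468, 0.1218]
eef_rot: [0.808, 0.589, -0.0, 0.0]
wrist_force: [0.4, 2.1, 2.0]
finger_gap: 0.215
```

```bash
python3 plan.py 2.2
```

```text
t 52.8 p [ 0.5019 -0.0468  0.1218] yaw 72.17 tilt [-0.0001 -0.0008] gap 19.8 F [0.4 2.1 2. ] j [ 0.51  0.42 -0.58  2.    0.32  0.8  -0.57]
tip case mm [-58.65 -25.23  41.29] s 211.7 err 0.15 turn 0.0008 -0.0001 0.0006
[0.0004, -0.0022] [0.0007, -0.0044] [0.001, -0.0066] [0.0013, -0.0088] [0.0016, -0.0109] [0.0019, -0.0131] [0.0022, -0.0153] [0.0024, -0.0175]
```

play_rows([
  [[0.0004,-0.0022,-0.0001],[0.0006,0,0],-1],
  [[0.0007,-0.0044,-0.0001],[0.0008,0,0],-1],
  [[0.001,-0.0066,-0.0001],[0.0008,0,0],-1],
  [[0.0013,-0.0088,-0.0001],[0.0008,0,0],-1],
  [[0.0016,-0.0109,-0.0001],[0.0008,0,0],-1],
  [[0.0019,-0.0131,-0.0001],[0.0008,0,0],-1],
  [[0.0022,-0.0153,-0.0001],[0.0008,0,0],-1],
  [[0.0024,-0.0175,-0.0001],[0.0008,0,0],-1],
])

```text
t: 53.6
position: [0.5044, -0.0644, 0.1217]
eef_rot: [0.808, 0.589, 0.0, -0.0]
wrist_force: [-0.7, 2.4, 3.5]
finger_gap: 0.216
```

play_rows([
  [[0.0003,-0.0022,0],[0,0,0],-1],
  [[0.0006,-0.0044,0],[0,0,0],-1],
  [[0.0009,-0.0066,0],[0,0,0],-1],
  [[0.0012,-0.0087,0],[0,0,0],-1],
  [[0.0015,-0.0109,0],[0,0,0],-1],
  [[0.0018,-0.0131,0],[0,0,0],-1],
  [[0.0021,-0.0153,0],[0,0,0],-1],
  [[0.0023,-0.0175,0],[0,0,0],-1],
])

```text
t: 54.4
position: [0.5067, -0.0821, 0.1217]
eef_rot: [0.808, 0.589, 0.0, -0.0]
wrist_force: [-0.0, 2.0, 4.2]
finger_gap: 0.214
```

```bash
python3 plan.py 2.2
```

```text
t 54.4 p [ 0.5067 -0.0821  0.1217] yaw 72.17 tilt [0.     0.0001] gap 19.7 F [-0.   2.   4.2] j [ 0.57  0.44 -0.57  1.98  0.32  0.81 -0.5 ]
tip case mm [-58.49 -60.81  41.22] s 247.3 err 0.01 turn -0.0001 0.0 0.0006
[0.0003, -0.0022] [0.0006, -0.0044] [0.0008, -0.0065] [0.0011, -0.0087] [0.0014, -0.0109] [0.0017, -0.0131] [0.002, -0.0153] [0.0023, -0.0174]
```

play_rows([
  [[0.0003,-0.0022,0.0001],[0,0,0],-1],
  [[0.0006,-0.0044,0.0001],[0,0,0],-1],
  [[0.0008,-0.0065,0.0001],[0,0,0],-1],
  [[0.0011,-0.0087,0.0001],[0,0,0],-1],
  [[0.0014,-0.0109,0.0001],[0,0,0],-1],
  [[0.0017,-0.0131,0.0001],[0,0,0],-1],
  [[0.002,-0.0153,0.0001],[0,0,0],-1],
  [[0.0023,-0.0174,0.0001],[0,0,0],-1],
])

```text
t: 55.2
position: [0.509, -0.0998, 0.1218]
eef_rot: [0.808, 0.589, -0.0, -0.0]
wrist_force: [0.2, 1.0, 2.2]
finger_gap: 0.214
```

```bash
python3 plan.py 2.2; python3 plan.py 2.2 269 | tail -1
```

```text
t 55.2 p [ 0.509  -0.0998  0.1218] yaw 72.17 tilt [-0.0001  0.    ] gap 19.7 F [0.2 1.  2.2] j [ 0.59  0.44 -0.57  1.97  0.32  0.82 -0.47]
tip case mm [-58.53 -78.59  41.28] s 265.1 err 0.03 turn -0.0 -0.0001 0.0006
[0.0003, -0.0022] [0.001, -0.0038] [0.0032, -0.0035] [0.0054, -0.0032] [0.0076, -0.0029] [0.0097, -0.0027] [0.0119, -0.0024] [0.0141, -0.0021] 
[0.0027, -0.0036] [0.0049, -0.0033] [0.0071, -0.003] [0.0093, -0.0027] [0.0114, -0.0024] [0.0136, -0.0021] [0.0158, -0.0019] [0.018, -0.0016]
```

play_rows([
  [[0.0003,-0.0022,-0.0001],[0,0,0],-1],
  [[0.0005,-0.0037,-0.0001],[0,0,0],-1],
  [[0.0007,-0.0039,-0.0001],[0,0,0],-1],
  [[0.0027,-0.0036,-0.0001],[0,0,0],-1],
  [[0.0049,-0.0033,-0.0001],[0,0,0],-1],
  [[0.0071,-0.003,-0.0001],[0,0,0],-1],
  [[0.0093,-0.0027,-0.0001],[0,0,0],-1],
  [[0.0114,-0.0024,-0.0001],[0,0,0],-1],
])

```text
t: 56.0
position: [0.5194, -0.1028, 0.1216]
eef_rot: [0.808, 0.589, -0.001, -0.0]
wrist_force: [-3.6, -0.3, 6.9]
finger_gap: 0.216
```

```bash
python3 plan.py 2.2
python3 - <<'E'
from h import *
s=cam("scene"); crop(s,"pics/c33s.png",190,220,100,75,8)
E
```

```text
t 56.0 p [ 0.5194 -0.1028  0.1216] yaw 72.15 tilt [-0.0029 -0.0012] gap 19.9 F [-3.6 -0.3  6.9] j [ 0.58  0.46 -0.56  1.94  0.33  0.83 -0.47]
tip case mm [-48.88 -83.05  41.08] s 278.6 err 0.55 turn 0.0012 -0.0029 0.0009
[0.0019, 0.0007] [0.0041, 0.001] [0.0062, 0.0013] [0.0084, 0.0016] [0.0106, 0.0019] [0.0128, 0.0022] [0.015, 0.0025] [0.0171, 0.0028]
```

View pics/c33s.png

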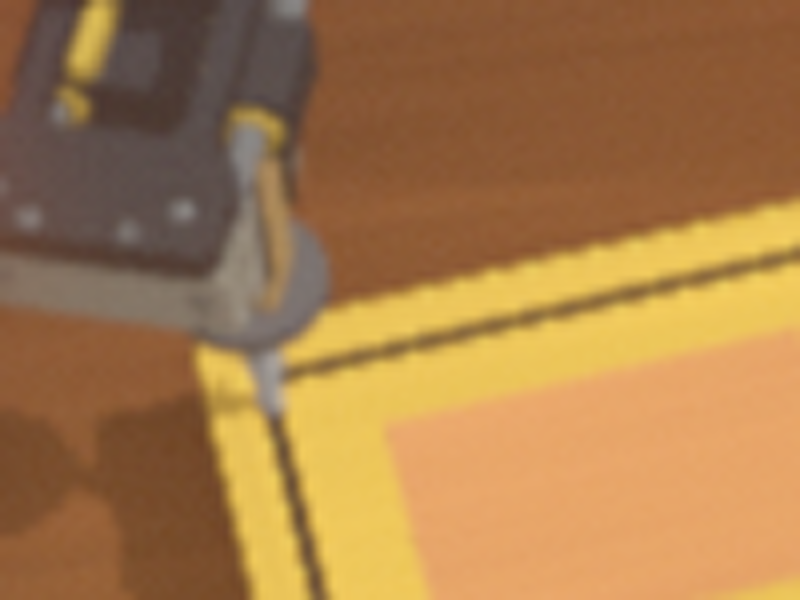

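play_rows([
  [[0.0019,0.0005,0.0003],[0.0006,-0.001,0],-1],
  [[0.0041,0.0009,0.0003],[0.001,-0.002,0],-1],
  [[0.0062,0.0013,0.0003],[0.001,-0.0025,0],-1],
  [[0.0084,0.0016,0.0003],[0.001,-0.0025,0],-1],
  [[0.0106,0.0019,0.0003],[0.001,-0.0025,0],-1],
  [[0.0128,0.0022,0.0003],[0.001,-0.0025,0],-1],
  [[0.015,0.0025,0.0003],[0.001,-0.0025,0],-1],
  [[0.0171,0.0028,0.0003],[0.001,-0.0025,0],-1],
])

```text
t: 56.85
position: [0.5375, -0.0998, 0.1219]
eef_rot: [0.808, 0.589, 0.0, 0.0]
wrist_force: [-1.7, -0.3, 1.7]
finger_gap: 0.215
```

```bash
python3 plan.py 2.2
```

```text
t 56.85 p [ 0.5375 -0.0998  0.1219] yaw 72.16 tilt [0.0011 0.0002] gap 19.8 F [-1.7 -0.3  1.7] j [ 0.56  0.48 -0.56  1.91  0.34  0.84 -0.48]
tip case mm [-30.25 -82.36  41.4 ] s 297.2 err 0.14 turn -0.0002 0.0011 0.0008
[0.0023, 0.0002] [0.0045, 0.0005] [0.0066, 0.0007] [0.0088, 0.001] [0.011, 0.0013] [0.0132, 0.0016] [0.0154, 0.0019] [0.0176, 0.0022]
```

play_rows([
  [[0.0023,0.0002,-0.0002],[0,0.0005,0],-1],
  [[0.0045,0.0005,-0.0002],[0,0.001,0],-1],
  [[0.0066,0.0007,-0.0002],[0,0.001,0],-1],
  [[0.0088,0.001,-0.0002],[0,0.001,0],-1],
  [[0.011,0.0013,-0.0002],[0,0.001,0],-1],
  [[0.0132,0.0016,-0.0002],[0,0.001,0],-1],
  [[0.0154,0.0019,-0.0002],[0,0.001,0],-1],
  [[0.0176,0.0022,-0.0002],[0,0.001,0],-1],
])

```text
t: 57.65
position: [0.5552, -0.0977, 0.1218]
eef_rot: [0.808, 0.589, 0.0, -0.0]
wrist_force: [-2.8, -0.3, 4.3]
finger_gap: 0.215
```

```bash
python3 plan.py 2.2
```

```text
t 57.65 p [ 0.5552 -0.0977  0.1218] yaw 72.16 tilt [-0.  0.] gap 19.8 F [-2.8 -0.3  4.3] j [ 0.54  0.51 -0.55  1.87  0.34  0.86 -0.49]
tip case mm [-12.46 -82.55  41.26] s 315.0 err 0.05 turn -0.0 -0.0 0.0008
[0.0022, 0.0003] [0.0044, 0.0006] [0.0065, 0.0009] [0.0087, 0.0012] [0.0109, 0.0015] [0.0131, 0.0018] [0.0153, 0.0021] [0.0174, 0.0023]
```

play_rows([
  [[0.0022,0.0003,0],[0,0,0],-1],
  [[0.0044,0.0006,0],[0,0,0],-1],
  [[0.0065,0.0009,0],[0,0,0],-1],
  [[0.0087,0.0012,0],[0,0,0],-1],
  [[0.0109,0.0015,0],[0,0,0],-1],
  [[0.0131,0.0018,0],[0,0,0],-1],
  [[0.0153,0.0021,0],[0,0,0],-1],
  [[0.0174,0.0023,0],[0,0,0],-1],
])

```text
t: 58.45
position: [0.5728, -0.0952, 0.1217]
eef_rot: [0.808, 0.589, 0.0, -0.0]
wrist_force: [-2.0, -0.2, 4.8]
finger_gap: 0.215
```

```bash
python3 plan.py 2.2
```

```text
t 58.45 p [ 0.5728 -0.0952  0.1217] yaw 72.16 tilt [-0.      0.0002] gap 19.8 F [-2.  -0.2  4.8] j [ 0.52  0.53 -0.54  1.82  0.35  0.88 -0.5 ]
tip case mm [  5.29 -82.43  41.23] s 332.8 err 0.07 turn -0.0002 -0.0 0.0007
[0.0022, 0.0002] [0.0044, 0.0005] [0.0065, 0.0008] [0.0087, 0.0011] [0.0109, 0.0014] [0.0131, 0.0017] [0.0153, 0.002] [0.0175, 0.0022]
```

play_rows([
  [[0.0022,0.0002,0.0001],[0,0,0],-1],
  [[0.0044,0.0005,0.0001],[0,0,0],-1],
  [[0.0065,0.0008,0.0001],[0,0,0],-1],
  [[0.0087,0.0011,0.0001],[0,0,0],-1],
  [[0.0109,0.0014,0.0001],[0,0,0],-1],
  [[0.0131,0.0017,0.0001],[0,0,0],-1],
  [[0.0153,0.002,0.0001],[0,0,0],-1],
  [[0.0175,0.0022,0.0001],[0,0,0],-1],
])

```text
t: 59.25
position: [0.5905, -0.093, 0.1218]
eef_rot: [0.808, 0.589, 0.0, -0.0]
wrist_force: [-2.0, 0.2, 1.8]
finger_gap: 0.217
```

```bash
python3 plan.py 2.2
```

```text
t 59.25 p [ 0.5905 -0.093   0.1218] yaw 72.16 tilt [-0.      0.0002] gap 20.0 F [-2.   0.2  1.8] j [ 0.51  0.56 -0.54  1.78  0.36  0.9  -0.5 ]
tip case mm [ 23.11 -82.49  41.31] s 350.6 err 0.01 turn -0.0002 -0.0 0.0007
[0.0022, 0.0003] [0.0044, 0.0006] [0.0065, 0.0009] [0.0087, 0.0012] [0.0109, 0.0014] [0.0131, 0.0017] [0.0153, 0.002] [0.0174, 0.0023]
```

play_rows([
  [[0.0022,0.0003,-0.0002],[0,0,0],-1],
  [[0.0044,0.0006,-0.0002],[0,0,0],-1],
  [[0.0065,0.0009,-0.0002],[0,0,0],-1],
  [[0.0087,0.0012,-0.0002],[0,0,0],-1],
  [[0.0109,0.0014,-0.0002],[0,0,0],-1],
  [[0.0131,0.0017,-0.0002],[0,0,0],-1],
  [[0.0153,0.002,-0.0002],[0,0,0],-1],
  [[0.0174,0.0023,-0.0002],[0,0,0],-1],
])

```text
t: 60.05
position: [0.6081, -0.0907, 0.1217]
eef_rot: [0.808, 0.589, 0.0, -0.0]
wrist_force: [-2.8, -0.3, 4.5]
finger_gap: 0.213
```

```bash
python3 plan.py 2.2
```

```text
t 60.05 p [ 0.6081 -0.0907  0.1217] yaw 72.16 tilt [-0.0001  0.0001] gap 19.6 F [-2.8 -0.3  4.5] j [ 0.49  0.58 -0.53  1.74  0.36  0.92 -0.51]
tip case mm [ 40.83 -82.55  41.23] s 368.3 err 0.05 turn -0.0001 -0.0001 0.0007
[0.0022, 0.0003] [0.0043, 0.0006] [0.0046, 0.0007] [0.0046, 0.0007] [0.0046, 0.0007] [0.0046, 0.0007] [0.0046, 0.0007] [0.0046, 0.0007]
```

play_rows([
  [[0.0022,0.0003,0],[0,0,0],-1],
  [[0.0043,0.0006,0],[0,0,0],-1],
  [[0.005,0.0007,0],[0,0,0],-1],
  [[0.005,0.0007,0],[0,0,0],-1],
])

```text
t: 60.45
position: [0.6137, -0.0899, 0.1218]
eef_rot: [0.808, 0.589, 0.001, 0.0]
wrist_force: [0.4, -0.1, 4.0]
finger_gap: 0.214
```

```bash
python3 plan.py 2.2
python3 - <<'E'
from h import *
s=cam("scene"); crop(s,"pics/c34s.png",190,240,100,75,8)
E
```

```text
t 60.45 p [ 0.6137 -0.0899  0.1218] yaw 72.16 tilt [0.0013 0.0003] gap 19.7 F [ 0.4 -0.1  4. ] j [ 0.48  0.59 -0.53  1.73  0.36  0.92 -0.51]
tip case mm [ 46.67 -82.53  41.27] s 373.0 err 1.17 turn -0.0003 0.0013 0.0006
[-0.0011, -0.0001] [-0.0011, -0.0001] [-0.0011, -0.0001] [-0.0011, -0.0001] [-0.0011, -0.0001] [-0.0011, -0.0001] [-0.0011, -0.0001] [-0.0011, -0.0001]
```

View pics/c34s.png

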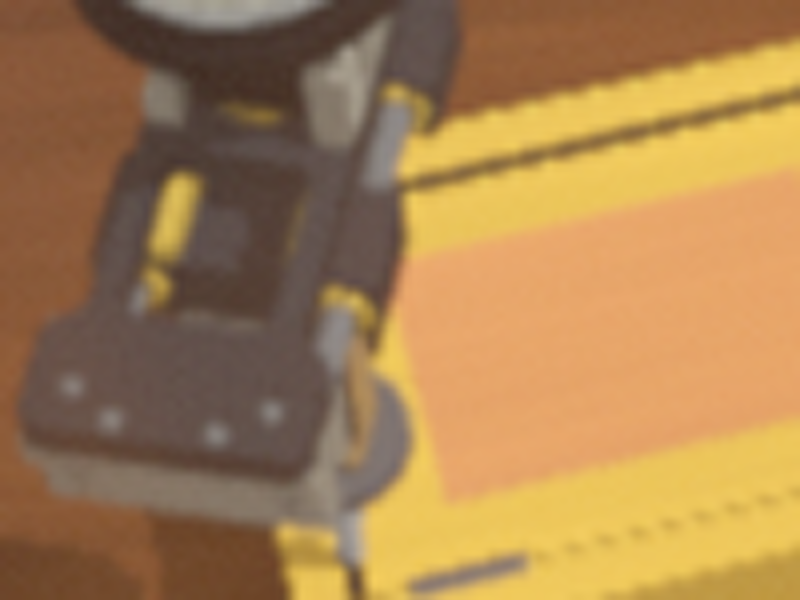

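play_rows([
  [[0,0,0.01],[0,0,0],-1],
  [[0,0,0.04],[0,0,0],-1],
  [[0,0,0.075],[0,0,0],-1],
  [[-0.01,0.03,0.09],[0,0,0],-1],
  [[-0.02,0.065,0.09],[0,0,0],-1],
  [[-0.032,0.105,0.09],[0,0,0],-1],
  [[-0.045,0.145,0.09],[0,0,0],-1],
  [[-0.057,0.185,0.09],[0,0,0],-1],
])

```text
t: 61.3
position: [0.5561, 0.0966, 0.2122]
eef_rot: [0.808, 0.589, 0.001, 0.0]
wrist_force: [0.7, -0.6, -1.2]
finger_gap: 0.215
```

play_rows([
  [[-0.012,0.035,0],[0,0,0],-1],
  [[-0.023,0.07,0],[0,0,0],-1],
  [[-0.034,0.105,0],[0,0,0],-1],
  [[-0.044,0.135,0],[0,0,0],-1],
  [[-0.051,0.158,0],[0,0,0],-1],
  [[-0.054,0.17,0],[0,0,0],-1],
  [[-0.054,0.172,0],[0,0,0],-1],
  [[-0.054,0.172,0],[0,0,0],-1],
])

```text
t: 62.1
position: [0.5026, 0.2678, 0.212]
eef_rot: [0.808, 0.589, 0.001, 0.001]
wrist_force: [0.4, -0.2, -0.3]
finger_gap: 0.213
```

Run:
```python
from h import *
o=st()
```

```text
t 62.1 p [0.5026 0.2678 0.212 ] yaw 72.12 tilt [0.0023 0.0001] gap 19.6 F [ 0.4 -0.2 -0.3] j [-0.02  0.43 -0.68  1.77  0.31  1.05 -1.12]
```

play_rows([
  [[0,-0.0004,-0.01],[0,0.002,0.0035],-1],
  [[0,-0.0004,-0.02],[0,0.002,0.0035],-1],
  [[0,-0.0004,-0.03],[0,0.002,0.0035],-1],
  [[0,-0.0004,-0.03],[0,0.002,0.0035],-1],
  [[0,-0.0004,-0.03],[0,0.002,0.0035],-1],
])

```text
t: 62.6
position: [0.5025, 0.2672, 0.1815]
eef_rot: [0.807, 0.59, -0.0, -0.0]
wrist_force: [0.9, -1.0, -0.9]
finger_gap: 0.214
```

Run:
```python
from h import *
o=st(); s=cam("wrist"); crop(s,"pics/c35.png",240,180,160,120,5)
s=cam("scene"); crop(s,"pics/c35s.png",340,190,100,75,8); print((proj(s,tipw(o))-[340,190])*8)
```

```text
t 62.6 p [0.5025 0.2672 0.1815] yaw 72.31 tilt [-0.0006 -0.0001] gap 19.7 F [ 0.9 -1.  -0.9] j [-0.03  0.46 -0.67  1.8   0.34  0.99 -1.14]
[[460.21845442 292.17880225]]
```

View pics/c35.png

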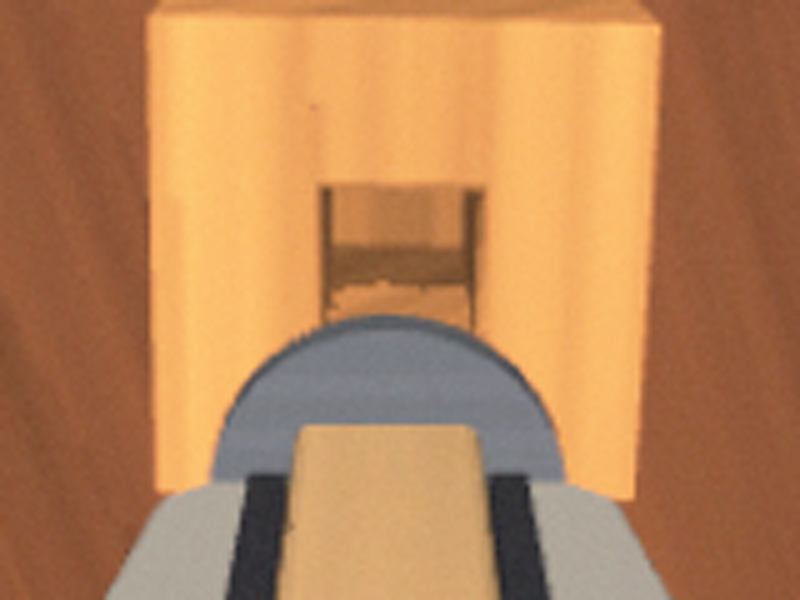

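View pics/c35s.png

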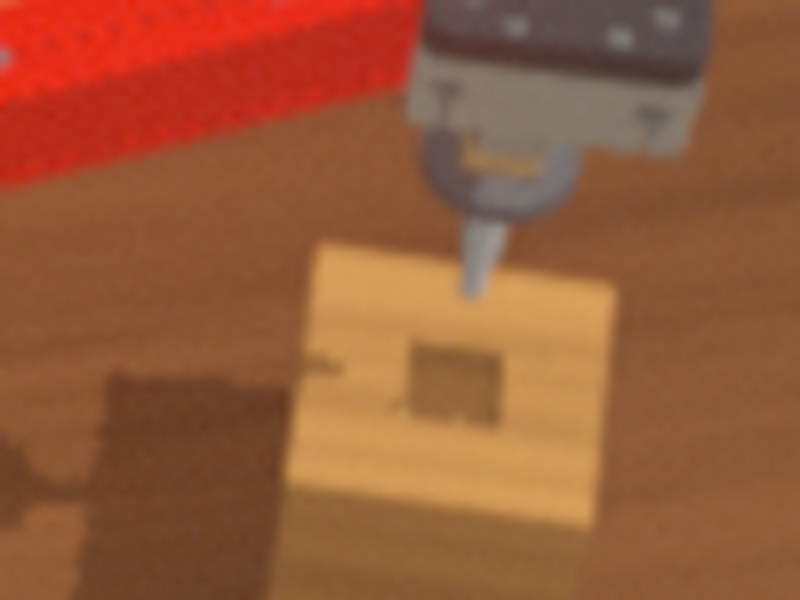

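play_rows([
  [[0,0,-0.015],[0,0,0],-1],
  [[0,0,-0.03],[0,0,0],-1],
  [[0,0,-0.045],[0,0,0],-1],
  [[0,0,-0.06],[0,0,0],-1],
  [[0,0,-0.075],[0,0,0],-1],
  [[0,0,-0.085],[0,0,0],-1],
  [[0,0,-0.089],[0,0,0],-1],
  [[0,0,-0.089],[0,0,0],-1],
])

```text
t: 63.5
position: [0.5025, 0.2676, 0.0927]
eef_rot: [0.807, 0.59, 0.0, -0.0]
wrist_force: [-0.5, -0.3, -1.1]
finger_gap: 0.216
```

Run:
```python
from h import *
o=st()
```

```text
t 63.5 p [0.5025 0.2676 0.0927] yaw 72.33 tilt [-0.0001  0.0003] gap 19.8 F [-0.5 -0.3 -1.1] j [-0.09  0.58 -0.6   1.87  0.43  0.83 -1.22]
```

play_rows([
  [[0,-0.0003,-0.001],[0,0,0],-1],
  [[0,-0.0003,-0.002],[0,0,0],-1],
  [[0,-0.0003,-0.0023],[0,0,0],-1],
  [[0,-0.0003,-0.0023],[0,0,0],-1],
])

```text
t: 63.9
position: [0.5027, 0.2674, 0.0906]
eef_rot: [0.807, 0.59, 0.0, -0.0]
wrist_force: [1.1, -0.2, -1.0]
finger_gap: 0.217
```

play_rows([
  [[0,0,-0.0004],[0,0,0],-1],
  [[0,0,-0.0004],[0,0,0],-1],
  [[0,0,-0.0004],[0,0,0],0],
  [[0,0,-0.0004],[0,0,0],0],
  [[0,0,-0.0004],[0,0,0],0],
  [[0,0,-0.0004],[0,0,0],0],
])

```text
t: 64.5
position: [0.5027, 0.2674, 0.0903]
eef_rot: [0.807, 0.59, 0.0, -0.0]
wrist_force: [0.3, -1.0, 0.7]
finger_gap: 0.501
```

play_rows([
  [[0,0,0.01],[0,0,0],0],
  [[0,0,0.03],[0,0,0],0],
  [[0,0,0.06],[0,0,0],0],
  [[0,0,0.1],[0,0,0],0],
  [[0,0,0.14],[0,0,0],0],
  [[-0.03,0,0.17],[0,0,0],0],
  [[-0.06,0,0.18],[0,0,0],0],
  [[-0.08,0,0.18],[0,0,0],0],
])

```text
t: 65.3
position: [0.4216, 0.2686, 0.273]
eef_rot: [0.807, 0.591, 0.002, 0.001]
wrist_force: [0.9, -0.6, 0.0]
finger_gap: 0.498
```

Run:
```python
from h import *
o=st(); s=cam("wrist"); cv2.imwrite("pics/w36.png",s["image"][:,:,::-1])
s=cam("scene"); cv2.imwrite("pics/s36.png",s["image"][:,:,::-1])
crop(s,"pics/c36s.png",200,170,250,180,3)
```

```text
t 65.3 p [0.4216 0.2686 0.273 ] yaw 72.41 tilt [0.0044 0.0017] gap 45.8 F [ 0.9 -0.6  0. ] j [ 0.03  0.24 -0.76  1.86  0.18  1.11 -1.11]
```

View pics/w36.png

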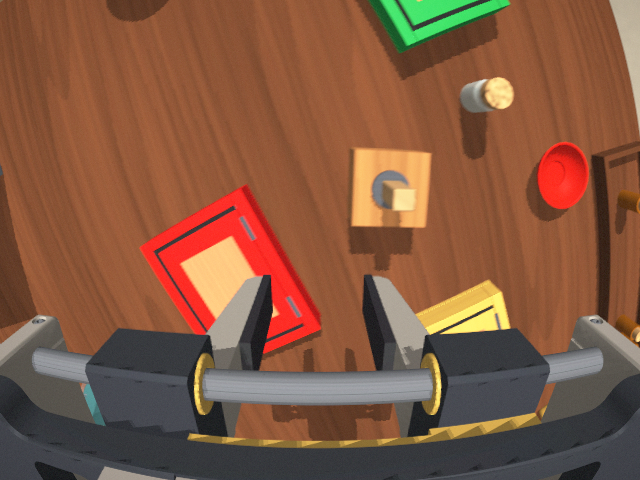

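View pics/s36.png

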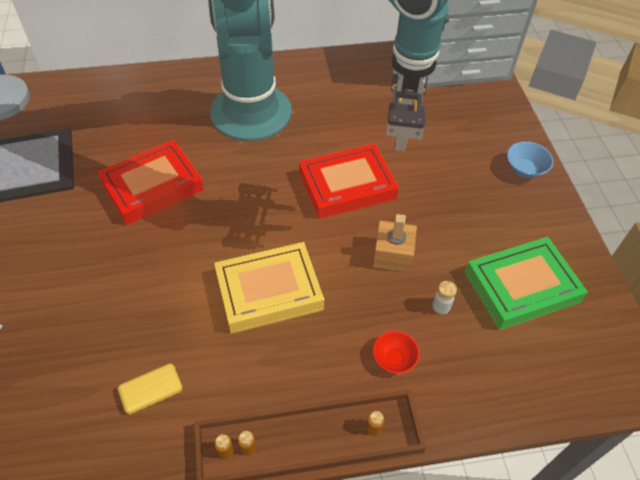

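View pics/c36s.png

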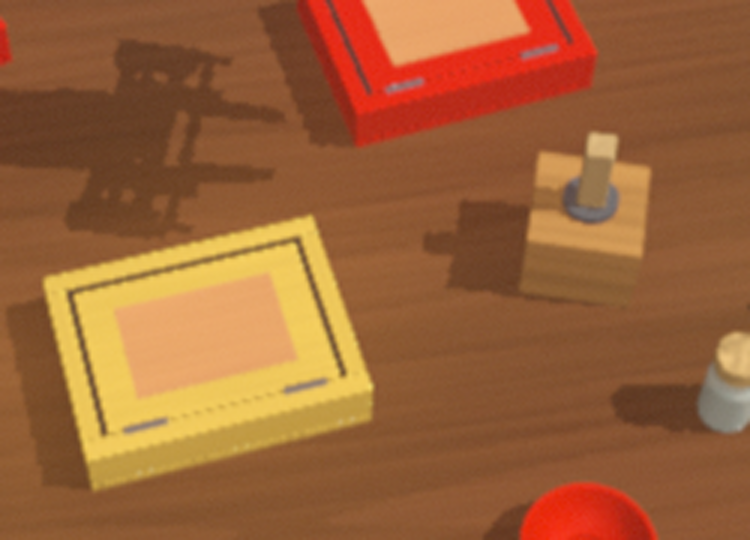

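play_rows([
  [[0,0,0],[0,0,0],0],
  [[0,0,0],[0,0,0],0],
  [[0,0,0],[0,0,0],0],
  [[0,0,0],[0,0,0],0],
])

```text
t: 65.8
position: [0.4211, 0.268, 0.2714]
eef_rot: [0.807, 0.591, 0.001, 0.001]
wrist_force: [0.0, -0.7, -0.3]
finger_gap: 0.499
```

Run:
```python
from h import *
st(); print(bot.sign_off())
```

```text
t 65.8 p [0.4211 0.268  0.2714] yaw 72.47 tilt [ 0.0018 -0.0001] gap 45.9 F [ 0.  -0.7 -0.3] j [ 0.03  0.24 -0.76  1.86  0.19  1.11 -1.11]
the job is handed in; nothing more can be done
None
```

The job is done and handed in at about 66 s of the 210 s allowed. No verdict was reported.

- **Brooches and lid:** All four silver brooches lie flat in the brass case. I swung the lid shut and pressed it down; after I lifted off, it stayed flush. I read the catch as holding from that, since nothing reports it directly.
- **Burnishing:** I ran the tip along the seam from the left hinge end, round the front, to the right hinge end in about 17.4 s. Contact force at the end of each move was about 2–8 N. By the arm's readings the tip stayed within about 0.2 mm of the seam line along the straights. It drifted about 0.8 mm at the front-left corner, about 0.5 mm after the front-right corner, and ran about 1 mm past the end point. Pictures at both corners, both sides and the front showed the ball on the joint.
- **End state:** The last pictures show the burnisher upright in its stand, the lid shut, and the jar, bowl and tin where they started. The robot is touching nothing.
- **Disagreement found:** The wrist camera's reported mount position shifted by about 2.5 mm with the arm's pose. I corrected for this before tracing the seam, and the scene-camera pictures agreed with the corrected position.

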